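# Scoop ball knobs from a stock bin into an order jar

### The arm

A 7-joint arm with a two-finger parallel gripper is mounted at the origin on the work surface. World frame = base frame: x ahead of the robot, y to its left, z up, the work surface at z = 0. Lengths are in m, angles in rad, forces in N, time in s.
With the tool pointing down it reaches from about 0.4 to 0.9 m from the base axis. Payload 5.5 kg.
Tool frame: the origin (TCP) lies at the very end of the fingers, on their centre line; the grasp point (between the pads) lies 19 mm behind it (manip.tcp_to_grasp is the distance from the TCP to the grasp point, in m); z points along the fingers, y is the direction in which the jaws open and shut (so a half turn about z gives the same grasp; the last joint's range is limited). The gripper opens to 85 mm and grips with 20 to 120 N. Pads are 22 mm wide; open, the fingers measure 114 mm over their backs; the gripper's body (76 mm by 85 mm) begins 54 mm behind the grasp point. The pads swing forward as they close: fully open they stand 13 mm farther back than shut.
Start: joints at [-0.869, 0.501, -0.427, 1.55, 0.221, 1.138, -0.21], TCP at [0.276, 0.588, 0.231] pointing down, gripper open.
Joint ranges: [-2.88, 2.88], [-0.31, 2.03], [-1.54, 1.56], [0.2, 2.42], [-1.41, 4.55], [0.19, 2.02], [-2.57, 2.57]. Speed limits (rad/s): [2.57, 2.57, 3.14, 3.14, 3.14, 3.14, 3.14].

### API

Orientations are given as [roll, pitch, yaw] about the fixed x, y, z axes, in that order (R = Rz(yaw) Ry(pitch) Rx(roll)).
In Python, from rig import manip gives the robot as it stands. The module is installed in compiled form; this text tells all that it offers.
- The arm moves only by the shell command python3 -m inch 'ROWS' [OPENING]. ROWS is JSON, a list of rows, each a list of 6 numbers: the shift along the tool's x, y, z in mm, then the turn, a rotation vector about the tool's x, y, z in degrees. A call has 1 to 12 rows; each row shifts and turns the pose as measured when the row begins, along the tool's axes as they then stand; what a row does not reach is not made up. A row lasts 1/12 s, in which the tool goes at most 41.7 mm and 7.16 degrees, less where a joint would pass 70% of its speed; a pose out of reach is approached as far as the arm can. A call is refused whole if a number of a shift passes 41.7 or a number of a turn 7.16, either way. A call with a gripper value outside its range is refused whole. OPENING is the gripper's target within -1 to 1 (shut at 1, half-way at 0, fully open at -1), set as the call begins (- or left out, the last holds). The fingers move at their own pace and stop on an object; the grip force is fixed at half the most. Time passes only in rows, so rows that do not move let the fingers close. It gives the time, the measured TCP pose, the force and the opening at its end, in the units of the state.
- manip.sense(): the state, without advancing time (a new reading comes with each control period).
- manip.read_camera(name): name is "scene" or "top"; returns a dict with "frame" (384x512x3 uint8, blue, green, red), "z_map" (384x512 float32, m along the optical axis (not along the pixel's ray), 0 where there is no reading), "fx", "fy", "cx", "cy" (pixels), "k1" (the pictures are not rectified: a ray, as slopes to the right and down, at radius r is drawn at 1 + k1 r^2 times it, then the intrinsics apply), "T" (4x4, takes a point from camera to world coordinates). Camera axes: x right, y down, z forward; pixel columns grow to the right and rows downward; lengths in m; the calibration is good to about 2 mm. A picture is of the moment at which its call begins.
- manip.hand_in(): hands the job in, once; it reports no verdict.
Trained networks look in a picture, given as the dict that the camera call returned (one of the last four; its "shot" number tells which), for a name from the list of things; names that differ only in an ending like _2 or _b are one class to them, and where a whole thing is asked for, a point or a joint stands for the part that bears it (a point fixed in the world has none). Each returns a list of dicts, best first, with "score" (0 to 1); they miss things now and then, are a little off and sometimes report something else, mostly with a low value. They report only what shows in the picture. A call takes as long as a camera call.
- manip.masks_of(picture, target): "mask" (384x512 bool, what is visible of it).
- manip.spot_point(picture, target): "location" ([x, y, z] in m, in the coordinates of the camera as it stood for that picture, good to about 4 mm: a listed point, or the origin of a listed thing).
The state is a dict: "time_s": time; "joint_positions": joint angles; "joint_vel": joint speeds; "effort": joint torques, N m; "tool_pos": TCP position; "eef_rot": TCP orientation; "wrist_force": force on the tool from outside, world axes, zero at the start; "moment": the same for the moment, N m; "finger_gap": finger opening in m.
Only numpy, scipy, OpenCV 4.12 (cv2) and the standard library are available. Lean on these libraries where they do the work, as an engineer would, in place of code of your own. Each camera call takes 0.05 s, during which the arm holds its last target.

### The job

With the hand scoop, put at least three of the red ball knobs from the yellow stock bin into the open jar on the scale, spilling none: every knob must end up in the jar or back in the bin, and none may be picked up or pushed with the gripper itself. Leave the jar standing on the scale's pan and lay the emptied scoop back on the blue mat, right way up. Leave the lid, the tape, the carton and the wrench where they lie.

Things in the scene. Friction and masses are not known exactly. Their poses are not given: they have to be found in the camera images.
- scoop: loose hand scoop, about 120 g, white plastic bowl, blue handle, 177 mm long, lying flat on the mat. Origin: centre of the bowl's underside; x points from handle to lip, z up. Bowl 90 mm long (x -45 to +45), 76 mm wide; flat floor 2.5 mm thick, back wall 40 mm high at x = -45; side walls slope from 40 mm there to 8 mm at x = +28, ahead of which the floor is open
- scoop_grip (a point): where to grip the handle, across its 20 mm width: 55 mm along it, (-96, 0, +45.6) mm in the scoop's frame. The handle is a straight flat-sided bar, 20 mm wide (y), 24 mm thick, 92 mm long, that leaves the bowl's back wall 25 mm above the underside and rises backwards (to -x) at 22 degrees; it ends 37 mm behind this point
- scoop_lip (a point): middle of the scoop's thin straight front lip (52 mm wide), on the underside: (+45, 0, 0) mm in the scoop's frame
- scoop_bowl (a point): middle of the bowl's hollow: (-5, 0, +17) mm in the scoop's frame
- bin: yellow open-fronted stacking bin, fixed, 170 x 110 x 75 mm outside, walls and floor 3 mm, smooth plastic. Origin: centre of its underside; its front faces its own -x, z up. Front wall (x = -85) only 26 mm high; side walls rise from there to 75 mm at x = -31 and on to the 75 mm back wall (x = +85). Pushed by the scoop, knobs roll to the back wall, then ride up the lip; if they jam, ease off and rock it
- bin_back (a point): middle of the bin's inner floor at the foot of the back wall: (+82, 0, +3) mm in the bin's frame
- jar: open round jar, pale grey with a paper label, loose, 200 g, 110 mm outer diameter, 90 mm high, wall 3.5 mm, bottom 4 mm. Origin: centre of its underside; z up. It stands on the scale's pan
- jar_mouth (a point): centre of the jar's mouth, level with the rim, 90 mm above its origin; the mouth is 103 mm wide
- jar_mid (a point): centre of the jar's hollow, on its axis, 45 mm above its origin
- scale: flat bench scale, fixed, 230 x 190 mm, pan top 45 mm above the bench. Origin: centre of its underside; the black key strip lies on its -x side
- scale_pan (a point): centre of the scale's steel pan (170 x 180 mm), on top, 45 mm above the bench
- mat: blue rubber mat, fixed, 280 mm (its x) x 150 mm (its y), 3 mm thick. Origin: centre of its underside
- knob0: red ball knob (machine lever knob), a ball of 30 mm diameter, about 25 g, with a small brass insert. Origin: centre of the ball
- knob1: red ball knob (machine lever knob), a ball of 30 mm diameter, about 25 g, with a small brass insert. Origin: centre of the ball
- knob2: red ball knob (machine lever knob), a ball of 30 mm diameter, about 25 g, with a small brass insert. Origin: centre of the ball
- knob3: red ball knob (machine lever knob), a ball of 30 mm diameter, about 25 g, with a small brass insert. Origin: centre of the ball
- knob4: red ball knob (machine lever knob), a ball of 30 mm diameter, about 25 g, with a small brass insert. Origin: centre of the ball
- knob5: red ball knob (machine lever knob), a ball of 30 mm diameter, about 25 g, with a small brass insert. Origin: centre of the ball
- knob6: red ball knob (machine lever knob), a ball of 30 mm diameter, about 25 g, with a small brass insert. Origin: centre of the ball
- knob7: red ball knob (machine lever knob), a ball of 30 mm diameter, about 25 g, with a small brass insert. Origin: centre of the ball
- lid: red screw lid of the jar, loose on the bench, 118 mm diameter, 14 mm high. Origin: centre of its underside. A bystander
- tape: roll of brown packing tape lying flat, loose, 100 mm diameter, 48 mm high. Origin: centre of its underside. A bystander
- carton: small cardboard carton, loose, 80 x 100 x 60 mm. Origin: centre of its underside. A bystander
- wrench: steel wrench lying on the bench, loose. A bystander

How it is judged:
By the outcome, as a careful person would: the job done as asked, in the order asked, and still so for the second after the job is handed in, with the robot touching nothing.
It also fails if it takes over 64 s, if anything falls off the work surface, if the arm or the gripper's body presses on something with over 40 N, if the wrist force passes 120 N, or if a joint passes its speed limit or range.

## Working session

There is one attempt and no reset: what is moved stays moved. The work goes in short steps, Python scripts to look and compute and a shell command to move; the robot and the scene stay as the last step left them, time stands still between calls to the robot, and variables do not carry over. Pictures are saved under pics/ and viewed, and the job is handed in when it is done.

```bash
mkdir -p pics; ls; cat > h.py <<'E'
import numpy as np, cv2
from scipy.spatial.transform import Rotation as R
from rig import manip
def pix2w(p,u,v,z=None):
    x=(u-p['cx'])/p['fx'];y=(v-p['cy'])/p['fy']
    xd,yd=x,y
    for _ in range(10):
        f=1+p['k1']*(x*x+y*y); x,y=xd/f,yd/f
    if z is None: z=p['z_map'][int(v),int(u)]
    return (np.array(p['T'])@np.array([x*z,y*z,z,1]))[:3]
def w2c(p,l): return (np.array(p['T'])@np.r_[l,1])[:3]
def cloud(p):
    v,u=np.mgrid[0:384,0:512]
    xd=(u-p['cx'])/p['fx'];yd=(v-p['cy'])/p['fy'];x,y=xd,yd
    for _ in range(10):
        f=1+p['k1']*(x*x+y*y); x,y=xd/f,yd/f
    z=p['z_map']; P=np.stack([x*z,y*z,z],-1)
    T=np.array(p['T']); W=P@T[:3,:3].T+T[:3,3]
    W[z<=0]=np.nan
    return W
E
python3 - <<'E'
from h import *
for n in ['scene','top']:
    p=manip.read_camera(n); cv2.imwrite(f'pics/{n}0.png',p['frame']); print(n,p['shot'],p['fx'],p['k1'],np.round(p['T'],3).tolist())
    for t in ['scoop','scoop_grip','scoop_lip','scoop_bowl','bin','bin_back','jar','jar_mouth','scale','scale_pan','mat','knob0','lid','tape','carton','wrench']:
        r=manip.spot_point(p,t); print(t,[(round(q['score'],2),np.round(w2c(p,q['location']),3).tolist()) for q in r[:(8 if t=='knob0' else 2)]])
s=manip.sense();print(s)
E
```

```text
pics
scene 1 482.34099540695036 -0.017237222355864123 [[0.405, 0.587, -0.701, 1.655], [0.914, -0.246, 0.322, -0.518], [0.017, -0.771, -0.636, 1.074], [0.0, 0.0, 0.0, 1.0]]
scoop []
scoop_grip [(0.63, [0.586, -0.042, 0.045])]
scoop_lip [(0.85, [0.726, -0.012, 0.003])]
scoop_bowl [(0.98, [0.68, -0.022, 0.016])]
bin [(0.81, [0.596, 0.296, 0.001])]
bin_back [(0.86, [0.681, 0.303, 0.001])]
jar [(0.44, [0.593, -0.476, 0.001])]
jar_mouth [(0.65, [0.625, -0.299, 0.133])]
scale [(0.59, [0.601, -0.29, -0.0])]
scale_pan [(0.88, [0.625, -0.296, 0.043])]
mat [(0.84, [0.652, -0.006, 0.003])]
knob0 [(0.56, [0.623, 0.299, 0.017]), (0.53, [0.626, 0.337, 0.015]), (0.46, [0.588, 0.316, 0.018])]
lid [(0.74, [0.456, -0.442, 0.001])]
tape [(0.89, [0.467, 0.471, -0.0]), (0.2, [0.728, -0.01, 0.003])]
carton [(0.87, [0.596, -0.477, 0.002])]
wrench [(0.54, [0.609, 0.463, -0.003]), (0.52, [0.591, 0.316, 0.019])]
top 2 488.2064204556422 0.029913179371012046 [[0.035, -0.979, 0.202, 0.279], [-0.999, -0.035, 0.004, -0.007], [0.003, -0.202, -0.979, 1.493], [0.0, 0.0, 0.0, 1.0]]
scoop [(0.93, [0.692, -0.02, 0.005])]
[... 920 characters left out ...]
, 0.002])]
{'time_s': 1.7, 'joint_positions': array([-0.86876153,  0.50089559, -0.42696444,  1.55036894,  0.22080215,
        1.13831097, -0.21030025]), 'joint_vel': array([-0.00085856, -0.00215938, -0.00091331,  0.00151546,  0.00098181,
        0.00073653,  0.00121913]), 'effort': array([ 1.06429638e-04, -5.69363952e+01, -5.81033930e+00, -2.81327409e+01,
        1.26528784e-02,  1.99441231e-03, -8.10970704e-06]), 'tool_pos': array([0.27616956, 0.58842876, 0.23132224]), 'eef_rot': array([ 3.14155673e+00, -1.74837531e-05,  2.70275018e+00]), 'wrist_force': array([ 0.98952982, -0.78510424, -1.16906143]), 'moment': array([-0.04746306, -0.09892832,  0.02943949]), 'finger_gap': 0.0849694240604717}
```

View pictures.

View pics/scene0.png

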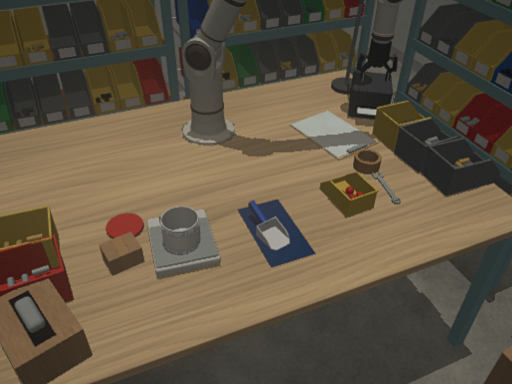

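View pics/top0.png

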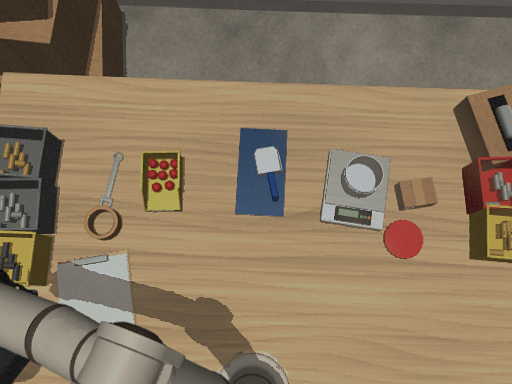

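```bash
python3 - <<'E'
from h import *
for n in ['scene','top']:
    p=manip.read_camera(n); W=cloud(p); f=p['frame'].astype(int)
    box=lambda x0,x1,y0,y1,z0,z1:(W[...,0]>x0)&(W[...,0]<x1)&(W[...,1]>y0)&(W[...,1]<y1)&(W[...,2]>z0)&(W[...,2]<z1)
    h=box(.5,.66,-.1,.05,.03,.09)
    pts=W[h]; print(n,'handle',len(pts))
    if len(pts)>5:
        c=pts.mean(0); u,s,vt=np.linalg.svd(pts-c); print(c.round(4),vt[0].round(3),s.round(3),pts.min(0).round(3),pts.max(0).round(3))
    s_=box(.55,.8,-.1,.08,.0085,.09); print('scoop all',s_.sum(),np.nanmin(W[s_],0).round(3),np.nanmax(W[s_],0).round(3)); 
    (c,wh,a)=cv2.minAreaRect((W[s_][:,:2]*1000).astype(np.float32)); print('rect',c,wh,a)
    b=box(.48,.72,.2,.4,.055,.09);pb=W[b]
    (c,wh,a)=cv2.minAreaRect((pb[:,:2]*1000).astype(np.float32)); print('bin hi rect',np.round(c),wh,a, np.percentile(pb[:,2],95))
    b=box(.48,.72,.2,.4,.01,.09);pb=W[b]
    (c,wh,a)=cv2.minAreaRect((pb[:,:2]*1000).astype(np.float32)); print('bin rect',np.round(c),wh,a)
    j=box(.5,.75,-.4,-.2,.125,.15);pj=W[j]
    c,r=cv2.minEnclosingCircle((pj[:,:2]*1000).astype(np.float32));print('jar',c,r,np.median(pj[:,2]))
    red=(f[...,2]>120)&(f[...,1]<60)&(f[...,0]<60)&box(.48,.72,.2,.4,.005,.06)
    nn,l,st,ce=cv2.connectedComponentsWithStats(red.astype(np.uint8))
    for i in range(1,nn):
        q=W[l==i]; print('red',st[i,4],q.mean(0).round(3),q.min(0).round(3),q.max(0).round(3))
    c=f[130:230,130:300] if n=='top' else f[150:280,220:400]
    cv2.imwrite(f'pics/{n}_crop.png',cv2.resize(c.astype(np.uint8),None,fx=4,fy=4,interpolation=cv2.INTER_CUBIC))
    import pickle
    print('benchz',np.nanmedian(W[...,2][box(.45,.5,-.1,.1,-.03,.03)]))
E
```

```text
scene handle 271
[ 0.6149 -0.0379  0.0493] [ 0.887  0.32  -0.332] [0.5   0.245 0.089] [ 0.56  -0.067  0.03 ] [0.659 0.012 0.074]
scoop all 583 [ 0.56  -0.078  0.009] [0.793 0.058 0.074]
rect (676.1780395507812, -5.232704162597656) (139.8284454345703, 226.29708862304688) 85.78614807128906
bin hi rect [620. 297.] (139.44644165039062, 124.46422576904297) 3.0205276012420654 0.07781364984365204
bin rect [600. 297.] (179.54454040527344, 123.86666870117188) 1.8057317733764648
jar (626.555419921875, -299.69915771484375) 59.81450653076172 0.13168649054474846
red 16 [0.592 0.316 0.03 ] [0.586 0.31  0.025] [0.601 0.327 0.033]
red 12 [0.631 0.331 0.031] [0.626 0.322 0.025] [0.638 0.338 0.035]
red 16 [0.63  0.301 0.03 ] [0.623 0.292 0.02 ] [0.638 0.314 0.035]
benchz 0.0005155113084953644
top handle 237
[ 0.6085 -0.0365  0.0546] [-0.916 -0.237  0.324] [0.499 0.206 0.076] [ 0.556 -0.067  0.03 ] [0.658 0.01  0.076]
scoop all 731 [ 0.55  -0.099  0.009] [0.799 0.079 0.076]
rect (674.5187377929688, -9.774986267089844) (249.3028106689453, 176.3339385986328) 0.3365098237991333
bin hi rect [618. 299.] (143.4656982421875, 117.12006378173828) 2.6682562828063965 0.08019260426046584
bin rect [606. 306.] (167.14614868164062, 247.35781860351562) 78.51432037353516
jar (624.759765625, -297.7746276855469) 56.63699722290039 0.13369654448520485
red 42 [0.663 0.334 0.031] [0.652 0.325 0.026] [0.675 0.345 0.043]
red 36 [0.665 0.269 0.031] [0.656 0.261 0.025] [0.677 0.281 0.038]
red 41 [0.659 0.301 0.032] [0.649 0.291 0.024] [0.67  0.311 0.038]
red 42 [0.633 0.268 0.03 ] [0.622 0.259 0.025] [0.646 0.281 0.039]
red 42 [0.628 0.334 0.031] [0.616 0.324 0.024] [0.64  0.345 0.039]
red 41 [0.627 0.303 0.032] [0.617 0.292 0.025] [0.637 0.315 0.039]
red 43 [0.596 0.28  0.03 ] [0.586 0.269 0.021] [0.608 0.291 0.04 ]
red 42 [0.589 0.319 0.03 ] [0.579 0.308 0.021] [0.599 0.331 0.037]
benchz 0.0010297224124411475
```

View pics/top_crop.png

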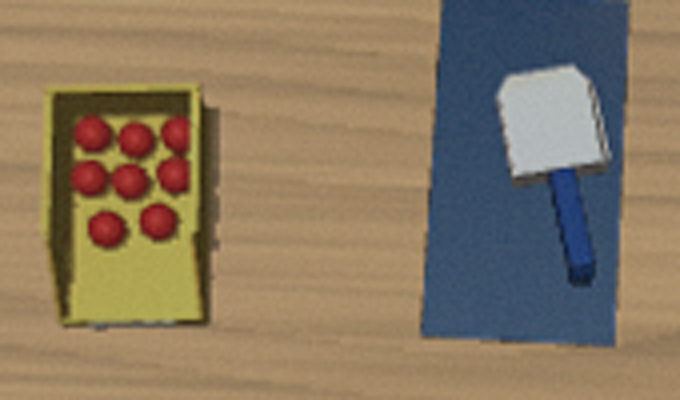

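```bash
cat > plan.py <<'E'
import sys
from h import *
from scipy.spatial.transform import Slerp
def tool(yaw,a):  # heading yaw deg, lean a deg (fingers forward)
    return R.from_euler('z',yaw,degrees=True)*R.from_euler('x',180,degrees=True)*R.from_euler('y',a,degrees=True)
def cur():
    s=manip.sense(); return np.array(s['tool_pos']),R.from_euler('xyz',s['eef_rot']),s
def rows(pt,Rt,n=None,show=True):
    p,Q,s=cur(); d=np.linalg.norm(pt-p); ang=np.degrees((Q.inv()*Rt).magnitude())
    if n is None: n=max(1,int(np.ceil(max(d*1000/40,ang/7))))
    S=Slerp([0,1],R.concatenate([Q,Rt])); out=[]
    for i in range(n):
        a,b=i/n,(i+1)/n; Qa,Qb=S(a),S(b)
        dp=Qa.inv().apply((pt-p)/n)*1000; dr=np.degrees((Qa.inv()*Qb).as_rotvec())
        out.append([round(float(v)) for v in dp]+[round(float(v),1) for v in dr])
    print('dist %.1f mm ang %.1f rows %d'%(d*1000,ang,n))
    for i in range(0,n,12): print(str(out[i:i+12]).replace(' ','').replace('.0,',',').replace('.0]',']'))
# scoop pose from tool, needs grip calibration G (tool<-scoop)
E
python3 - <<'E'
from plan import *
T=tool(12.7,30); print(T.as_matrix().round(3))
rows(np.array([.556,-.05,.13]),T,24)
E
```

```text
[[ 0.845  0.22   0.488]
 [ 0.19  -0.976  0.11 ]
 [ 0.5    0.    -0.866]]
dist 704.4 mm ang 143.5 rows 24
[[-22,-19,4,-1.5,0.5,5.8],[-24,-17,4,-1.5,0.5,5.8],[-25,-15,3,-1.5,0.5,5.8],[-27,-12,2,-1.5,0.5,5.8],[-28,-9,2,-1.5,0.5,5.8],[-29,-7,1,-1.5,0.5,5.8],[-29,-4,1,-1.5,0.5,5.8],[-29,-1,1,-1.5,0.5,5.8],[-29,2,0,-1.5,0.5,5.8],[-29,5,0,-1.5,0.5,5.8],[-28,8,0,-1.5,0.5,5.8],[-27,11,0,-1.5,0.5,5.8]]
[[-26,13,0,-1.5,0.5,5.8],[-25,16,0,-1.5,0.5,5.8],[-23,18,1,-1.5,0.5,5.8],[-21,21,1,-1.5,0.5,5.8],[-19,23,1,-1.5,0.5,5.8],[-16,24,2,-1.5,0.5,5.8],[-14,26,2,-1.5,0.5,5.8],[-11,27,3,-1.5,0.5,5.8],[-9,28,3,-1.5,0.5,5.8],[-6,28,4,-1.5,0.5,5.8],[-3,29,5,-1.5,0.5,5.8],[0,29,6,-1.5,0.5,5.8]]
```

```bash
python3 -m inch '[[-22,-19,4,-1.5,0.5,5.8],[-24,-17,4,-1.5,0.5,5.8],[-25,-15,3,-1.5,0.5,5.8],[-27,-12,2,-1.5,0.5,5.8],[-28,-9,2,-1.5,0.5,5.8],[-29,-7,1,-1.5,0.5,5.8],[-29,-4,1,-1.5,0.5,5.8],[-29,-1,1,-1.5,0.5,5.8],[-29,2,0,-1.5,0.5,5.8],[-29,5,0,-1.5,0.5,5.8],[-28,8,0,-1.5,0.5,5.8],[-27,11,0,-1.5,0.5,5.8]]' -1
python3 - <<'E'
from plan import *
print(manip.sense()['joint_positions'].round(2))
rows(np.array([.556,-.05,.13]),tool(12.7,30))
E
```

```text
time_s: 2.8
tool_pos: [0.4099, 0.2617, 0.1778]
eef_rot: [2.951, -0.276, 1.455]
wrist_force: [0.5, 0.8, -0.0]
finger_gap: 0.0857
[-0.41  0.09 -0.15  2.27 -0.17  0.47 -0.56]
dist 347.5 mm ang 68.4 rows 10
[[-29,18,0,-1.8,0.6,6.6],[-27,22,0,-1.8,0.6,6.6],[-25,25,1,-1.8,0.6,6.6],[-22,27,1,-1.8,0.6,6.6],[-18,29,2,-1.8,0.6,6.6],[-15,31,3,-1.8,0.6,6.6],[-11,33,4,-1.8,0.6,6.6],[-7,34,5,-1.8,0.6,6.6],[-4,34,6,-1.8,0.6,6.6],[0,34,7,-1.8,0.6,6.6]]
```

```bash
python3 -m inch '[[-29,18,0,-1.8,0.6,6.6],[-27,22,0,-1.8,0.6,6.6],[-25,25,1,-1.8,0.6,6.6],[-22,27,1,-1.8,0.6,6.6],[-18,29,2,-1.8,0.6,6.6],[-15,31,3,-1.8,0.6,6.6],[-11,33,4,-1.8,0.6,6.6],[-7,34,5,-1.8,0.6,6.6],[-4,34,6,-1.8,0.6,6.6],[0,34,7,-1.8,0.6,6.6]]' -1
python3 - <<'E'
from plan import *
print(manip.sense()['joint_positions'].round(2))
rows(np.array([.556,-.05,.11]),tool(12.7,30))
for n in ['scene','top']:
    p=manip.read_camera(n); cv2.imwrite(f'pics/{n}1.png',p['frame'][130:290,190:330] if n=='scene' else p['frame'][110:270,190:330])
    for t in ['scoop_grip','scoop_lip','scoop_bowl']:
        r=manip.spot_point(p,t); print(n,t,[(round(q['score'],2),np.round(w2c(p,q['location']),3).tolist()) for q in r[:2]])
E
```

```text
time_s: 3.63
tool_pos: [0.5546, -0.0706, 0.1322]
eef_rot: [-3.131, -0.539, 0.161]
wrist_force: [-0.0, 0.7, 1.3]
finger_gap: 0.0853
[ 0.21  0.26 -0.01  2.3  -1.22  0.2  -0.04]
dist 30.3 mm ang 3.3 rows 1
[[-7,-20,22,1.2,-0.9,-3]]
scene scoop_grip [(0.7, [0.587, -0.042, 0.046])]
scene scoop_lip [(0.97, [0.73, -0.01, 0.003])]
scene scoop_bowl [(0.67, [0.678, -0.025, 0.018])]
top scoop_grip [(0.71, [0.594, -0.042, 0.05]), (0.55, [0.693, -0.023, 0.001])]
top scoop_lip [(0.67, [0.733, -0.011, 0.005])]
top scoop_bowl [(0.66, [0.684, -0.02, 0.018])]
```

```bash
python3 - <<'E'
from plan import *
rows(np.array([.578,-.045,.108]),tool(12.7,12),4)
E
```

```text
dist 40.6 mm ang 19.0 rows 4
[[3,-4,9,0.1,-4.7,-0.7],[4,-4,9,0.1,-4.7,-0.7],[4,-4,8,0.1,-4.7,-0.7],[5,-4,8,0.1,-4.7,-0.7]]
```

View pics/scene1.png

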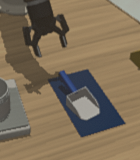

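The gripper hovers behind/above the blue handle (handle around pixel (68,82) of this crop). I reduce the lean first because j6 is near its limit.

```bash
python3 -m inch '[[3,-4,9,0.1,-4.7,-0.7],[4,-4,9,0.1,-4.7,-0.7],[4,-4,8,0.1,-4.7,-0.7],[5,-4,8,0.1,-4.7,-0.7]]' -1
python3 - <<'E'
from plan import *
print(manip.sense()['joint_positions'].round(2))
rows(np.array([.595,-.041,.031]),tool(12.7,12),5)
E
```

```text
time_s: 4.37
tool_pos: [0.5698, -0.0484, 0.1152]
eef_rot: [-3.129, -0.299, 0.209]
wrist_force: [0.2, 1.1, -0.5]
finger_gap: 0.0852
[-0.24  0.37  0.4   2.11 -0.57  0.47 -0.75]
dist 88.2 mm ang 5.2 rows 5
[[0,0,18,-0.1,-1,-0.1],[0,0,18,-0.1,-1,-0.1],[1,0,18,-0.1,-1,-0.1],[1,0,18,-0.1,-1,-0.1],[1,0,18,-0.1,-1,-0.1]]
```

```bash
python3 -m inch '[[0,0,17,-0.1,-1,-0.1],[0,0,17,-0.1,-1,-0.1],[1,0,17,-0.1,-1,-0.1],[1,0,17,-0.1,-1,-0.1],[1,0,16,-0.1,-1,-0.1]]' -1
python3 - <<'E'
from plan import *
print(manip.sense()['joint_positions'].round(2))
rows(np.array([.595,-.041,.031]),tool(12.7,12))
p=manip.read_camera('top'); cv2.imwrite('pics/top2.png',cv2.resize(p['frame'][110:240,190:330],None,fx=4,fy=4))
p=manip.read_camera('scene'); cv2.imwrite('pics/scene2.png',cv2.resize(p['frame'][150:290,200:330],None,fx=4,fy=4))
E
```

```text
time_s: 4.78
tool_pos: [0.6027, -0.0286, 0.0386]
eef_rot: [3.137, -0.216, 0.246]
wrist_force: [0.4, -1.2, -0.6]
finger_gap: 0.0857
[-0.25  0.58  0.36  2.   -0.6   0.45 -0.77]
dist 16.4 mm ang 1.4 rows 1
[[-12,10,5,-0,-0.4,1.4]]
```

View pics/scene2.png

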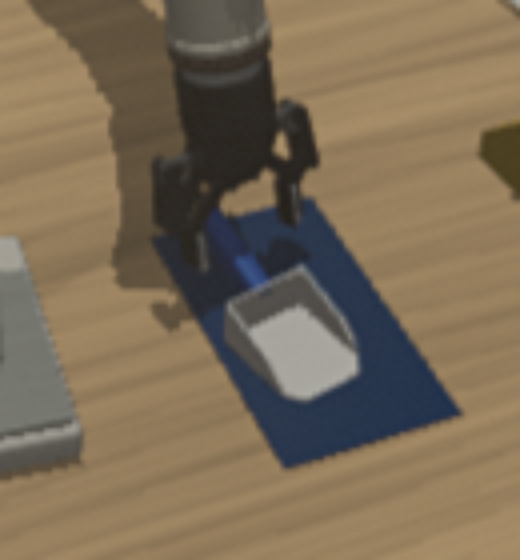

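View pics/top2.png

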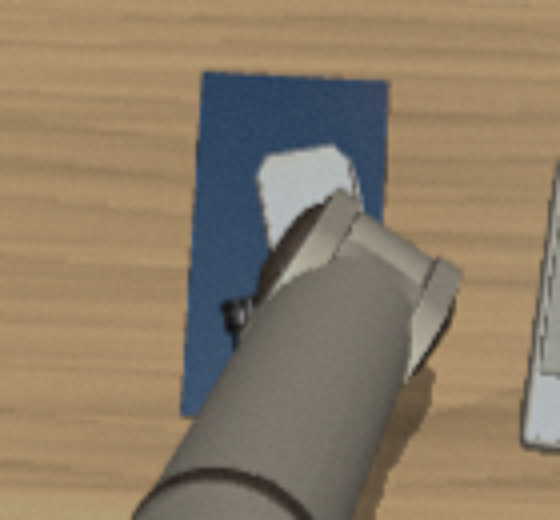

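```bash
python3 -m inch '[[-12,10,5,0,-0.4,1.4],[0,0,0,0,0,0]]' -1
python3 - <<'E'
from plan import *
rows(np.array([.595,-.041,.031]),tool(12.7,12))
E
```

```text
time_s: 5.05
tool_pos: [0.5926, -0.0397, 0.0297]
eef_rot: [-3.14, -0.206, 0.224]
wrist_force: [-0.2, -1.0, -0.6]
finger_gap: 0.0853
dist 3.0 mm ang 0.3 rows 1
[[2,2,-1,-0.1,0.2,0.1]]
```

Good. Close.

```bash
python3 -m inch '[[0,0,0,0,0,0],[0,0,0,0,0,0],[0,0,0,0,0,0],[0,0,0,0,0,0],[0,0,0,0,0,0],[0,0,0,0,0,0],[0,0,0,0,0,0],[0,0,0,0,0,0]]' 1; python3 -m inch '[[0,0,0,0,0,0],[0,0,0,0,0,0],[0,0,0,0,0,0]]'
```

```text
time_s: 5.72
tool_pos: [0.592, -0.0422, 0.0338]
eef_rot: [-3.139, -0.211, 0.219]
wrist_force: [-0.0, 0.2, -2.1]
finger_gap: 0.0188
time_s: 5.97
tool_pos: [0.5917, -0.0421, 0.0336]
eef_rot: [-3.139, -0.21, 0.219]
wrist_force: [-1.0, 0.3, 0.9]
finger_gap: 0.0192
```

```bash
cat >> plan.py <<'E'
def ray(p,u,v,zw):
    a=pix2w(p,u,v,1.0); o=np.array(p['T'])[:3,3]; d=a-o; return o+d*(zw-o[2])/d[2]
LG=np.array([-.142,0,.0306]); A=12.
def scoop(lip,yaw,pitch):
    Q=R.from_euler('z',yaw,degrees=True)*R.from_euler('y',pitch,degrees=True)
    return np.array(lip)+Q.apply(LG), Q*R.from_euler('x',180,degrees=True)*R.from_euler('y',A,degrees=True)
def where():
    p,Q,s=cur(); S=Q*(R.from_euler('x',180,degrees=True)*R.from_euler('y',A,degrees=True)).inv()
    lip=p-S.apply(LG); y,pi,r=S.as_euler('ZYX',degrees=True)
    print('lip',lip.round(4),'yaw %.1f pitch %.1f roll %.1f'%(y,pi,r),'q',s['joint_positions'].round(2),'F',np.round(s['wrist_force'],1),'gap',round(s['finger_gap'],4),'t',round(s['time_s'],2))
E
python3 - <<'E'
from plan import *
where()
p=manip.read_camera('top')
f=lambda u,v:((u+.5)/4-.5+130,(v+.5)/4-.5+130)
for n,u,v,z in [('BL',45,87,.075),('BR',203,86,.075),('FL',64,324,.026),('FR',206,321,.026),('FcL',64,324,0.0)]:
    print(n,ray(p,*f(u,v),z).round(4))
P,Q,s=cur(); rows(P+[0,0,.1],Q,4)
E
```

```text
lip [ 0.7303 -0.0112  0.003 ] yaw 12.6 pitch -0.0 roll 0.1 q [-0.22  0.57  0.35  2.02 -0.61  0.44 -0.75] F [-1.   0.3  0.9] gap 0.0192 t 5.97
BL [0.6845 0.3607 0.075 ]
BR [0.6897 0.2423 0.075 ]
FL [0.5125 0.3433 0.026 ]
FR [0.5186 0.236  0.026 ]
FcL [0.5166 0.3495 0.    ]
dist 100.0 mm ang 0.0 rows 4
[[5,0,-24,0,0,0],[5,0,-24,0,0,0],[5,0,-24,0,0,0],[5,0,-24,0,0,0]]
```

```bash
python3 -m inch '[[5,0,-24,0,0,0],[5,0,-24,0,0,0],[5,0,-24,0,0,0],[5,0,-24,0,0,0],[0,0,0,0,0,0]]'
cat >> plan.py <<'E'
BC=np.array([.600,.297,0]);BY=3.0
def B(x,z,y=0): return BC+R.from_euler('z',BY,degrees=True).apply([x,y,z])
E
python3 - <<'E'
from plan import *
where()
for n in ['scene','top']:
    p=manip.read_camera(n)
    if n=='scene': cv2.imwrite('pics/scene3.png',cv2.resize(p['frame'][130:290,200:330],None,fx=4,fy=4))
    for t in ['scoop_lip','scoop_bowl']:
        r=manip.spot_point(p,t); print(n,t,[(round(q['score'],2),np.round(w2c(p,q['location']),3).tolist()) for q in r[:2]])
rows(*scoop(B(-30,.0)*0+B(-.030,.12),BY,10))
E
```

```text
time_s: 6.43
tool_pos: [0.5882, -0.0426, 0.1316]
eef_rot: [-3.137, -0.201, 0.218]
wrist_force: [1.0, 0.1, -1.4]
finger_gap: 0.0192
lip [ 0.7265 -0.0117  0.0998] yaw 12.5 pitch 0.5 roll 0.2 q [-0.35  0.42  0.51  1.99 -0.46  0.64 -0.9 ] F [ 1.   0.1 -1.4] gap 0.0192 t 6.43
scene scoop_lip [(0.85, [0.725, -0.01, 0.099]), (0.7, [0.608, 0.46, -0.001])]
scene scoop_bowl [(0.82, [0.679, -0.022, 0.115])]
top scoop_lip [(0.73, [0.724, -0.011, 0.095])]
top scoop_bowl [(0.88, [0.676, -0.022, 0.109])]
dist 365.3 mm ang 13.1 rows 10
[[-6,-35,-6,-0.1,-0.9,0.9],[-7,-35,-6,-0.1,-0.9,0.9],[-8,-35,-6,-0.1,-0.9,0.9],[-8,-35,-6,-0.1,-0.9,0.9],[-9,-35,-6,-0.1,-0.9,0.9],[-10,-35,-6,-0.1,-0.9,0.9],[-10,-35,-6,-0.1,-0.9,0.9],[-11,-34,-6,-0.1,-0.9,0.9],[-12,-34,-6,-0.1,-0.9,0.9],[-12,-34,-5,-0.1,-0.9,0.9]]
```

View pics/scene3.png

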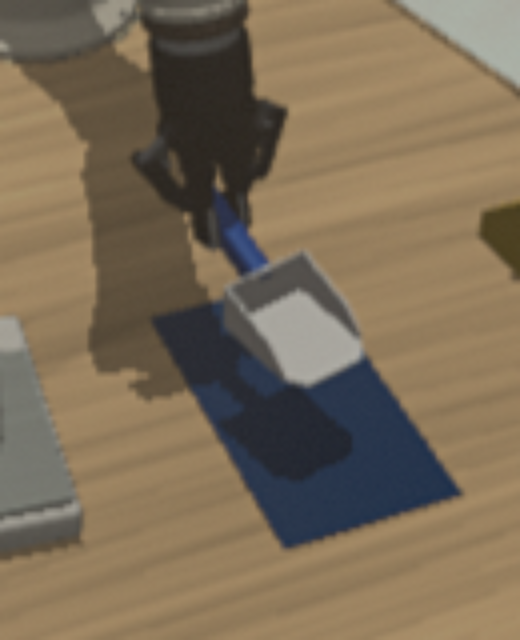

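```bash
python3 -m inch '[[-6,-35,-6,-0.1,-0.9,0.9],[-7,-35,-6,-0.1,-0.9,0.9],[-8,-35,-6,-0.1,-0.9,0.9],[-8,-35,-6,-0.1,-0.9,0.9],[-9,-35,-6,-0.1,-0.9,0.9],[-10,-35,-6,-0.1,-0.9,0.9],[-10,-35,-6,-0.1,-0.9,0.9],[-11,-34,-6,-0.1,-0.9,0.9],[-12,-34,-6,-0.1,-0.9,0.9],[-12,-34,-5,-0.1,-0.9,0.9]]'
python3 - <<'E'
from plan import *
where()
rows(*scoop(B(-.034,.06),BY,28))
E
```

```text
time_s: 7.57
tool_pos: [0.4308, 0.2842, 0.166]
eef_rot: [3.13, -0.013, 0.025]
wrist_force: [1.8, -0.1, -1.2]
finger_gap: 0.0191
lip [0.5641 0.2869 0.1083] yaw 1.3 pitch 11.2 roll -0.6 q [-1.15  0.35  0.6   1.98 -0.24  0.88 -1.97] F [ 1.8 -0.1 -1.2] gap 0.0191 t 7.57
dist 27.8 mm ang 16.8 rows 3
[[8,-2,4,0.1,-5.6,-0.5],[9,-1,3,0.1,-5.6,-0.5],[9,-1,3,0.1,-5.6,-0.5]]
```

```bash
python3 -m inch '[[8,-2,4,0.1,-5.6,-0.5],[9,-1,3,0.1,-5.6,-0.5],[9,-1,3,0.1,-5.6,-0.5],[0,0,0,0,0,0]]'
python3 - <<'E'
from plan import *
where()
for n in ['scene','top']:
    p=manip.read_camera(n)
    c=p['frame'][130:230,290:400] if n=='scene' else p['frame'][120:240,110:230]
    cv2.imwrite(f'pics/{n}4.png',cv2.resize(c,None,fx=5,fy=5,interpolation=cv2.INTER_CUBIC))
    for t in ['scoop_lip','scoop_bowl']:
        r=manip.spot_point(p,t); print(n,t,[(round(q['score'],2),np.round(w2c(p,q['location']),3).tolist()) for q in r[:2]])
rows(*scoop(B(-.034,.008),BY,28))
E
```

```text
time_s: 7.9
tool_pos: [0.4378, 0.3127, 0.1487]
eef_rot: [-3.136, 0.31, 0.093]
wrist_force: [-0.3, -1.2, -0.5]
finger_gap: 0.0193
lip [0.5454 0.3231 0.0517] yaw 5.4 pitch 29.7 roll 0.4 q [-0.93  0.59  0.5   1.7  -0.41  1.24 -1.75] F [-0.3 -1.2 -0.5] gap 0.0193 t 7.9
scene scoop_lip [(0.96, [0.545, 0.325, 0.052])]
scene scoop_bowl [(0.86, [0.508, 0.319, 0.089]), (0.62, [0.626, -0.3, 0.047])]
top scoop_lip [(0.52, [0.55, 0.323, 0.059])]
top scoop_bowl [(0.56, [0.515, 0.318, 0.095]), (0.54, [0.624, -0.299, 0.138])]
dist 59.0 mm ang 2.4 rows 2
[[15,13,22,0,0.5,1.1],[15,12,22,0,0.5,1.1]]
```

View pics/scene4.png

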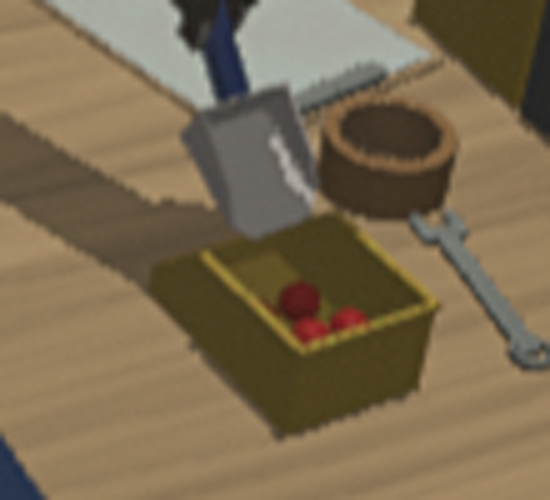

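View pics/top4.png

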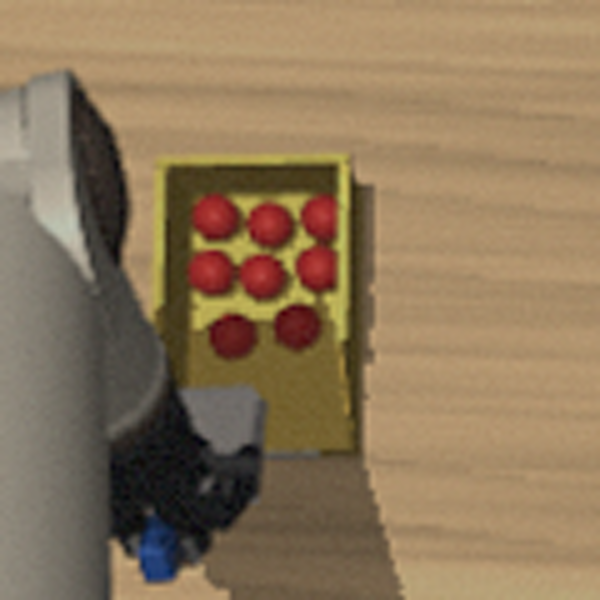

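```bash
python3 - <<'E'
from plan import *
rows(*scoop(B(-.034,.05),BY,29),n=3)
E
```

```text
dist 30.9 mm ang 2.2 rows 3
[[6,8,1,0,0,0.7],[6,8,1,0,0,0.7],[6,8,1,0,0,0.7]]
```

```bash
python3 -m inch '[[6,8,1,0,0,0.7],[6,8,1,0,0,0.7],[6,8,1,0,0,0.7],[0,0,0,0,0,0],[0,0,0,0,0,0]]'
python3 - <<'E'
from plan import *
where(); print(B(-.034,.05))
rows(*scoop(B(-.034,.006),BY,29),n=4)
E
```

```text
time_s: 8.62
tool_pos: [0.458, 0.2869, 0.1474]
eef_rot: [-3.14, 0.291, 0.05]
wrist_force: [-0.8, 0.2, -1.6]
finger_gap: 0.0193
lip [0.5677 0.2924 0.0524] yaw 2.9 pitch 28.7 roll 0.1 q [-0.9   0.59  0.52  1.71 -0.41  1.22 -1.74] F [-0.8  0.2 -1.6] gap 0.0193 t 8.62
[0.5660466  0.29522058 0.05      ]
dist 45.9 mm ang 0.4 rows 4
[[3,-1,11,-0,-0.1,-0],[3,-1,11,-0,-0.1,-0],[3,-1,11,-0,-0.1,-0],[3,-1,11,-0,-0.1,-0]]
```

```bash
python3 -m inch '[[3,-1,11,0,0,0],[3,-1,11,0,0,0],[3,-1,11,0,0,0],[3,-1,10,0,0,0],[0,0,0,0,0,0],[0,0,0,0,0,0]]'
python3 - <<'E'
from plan import *
where(); print(B(-.034,.05))
rows(*scoop(B(-.034,.004),BY,29))
rows(*scoop(B(.0,.004),BY,20),n=4)
rows(*scoop(B(.02,.004),BY,10),n=4)
E
```

```text
time_s: 9.12
tool_pos: [0.4558, 0.2916, 0.097]
eef_rot: [-3.14, 0.292, 0.05]
wrist_force: [-0.1, 0.7, 4.8]
finger_gap: 0.0189
lip [0.5654 0.2971 0.0019] yaw 2.9 pitch 28.8 roll 0.1 q [-0.88  0.66  0.49  1.73 -0.45  1.14 -1.71] F [-0.1  0.7  4.8] gap 0.0189 t 9.12
[0.5660466  0.29522058 0.05      ]
dist 3.5 mm ang 0.3 rows 1
[[0,2,-3,-0.2,-0.2,-0.1]]
dist 26.5 mm ang 8.8 rows 4
[[6,1,2,-0,2.2,-0],[6,1,2,-0,2.2,-0],[6,1,3,-0,2.2,-0],[6,1,3,-0,2.2,-0]]
dist 48.5 mm ang 18.8 rows 4
[[10,1,7,-0,4.7,-0],[9,1,8,-0,4.7,-0],[9,1,9,-0,4.7,-0],[8,1,9,-0,4.7,-0]]
```

```bash
python3 -m inch '[[6,1,1,0,2.4,0],[6,1,2,0,2.4,0],[6,1,3,0,2.4,0],[6,1,3,0,2.4,0],[0,0,0,0,0,0]]'
python3 - <<'E'
from plan import *
where(); 
rows(*scoop(B(.02,.003),BY,12),n=4)
p=manip.read_camera('top')
c=p['frame'][120:240,110:230]
cv2.imwrite(f'pics/top5.png',cv2.resize(c,None,fx=5,fy=5,interpolation=cv2.INTER_CUBIC))
p=manip.read_camera('scene')
cv2.imwrite(f'pics/scene5.png',cv2.resize(p['frame'][130:230,290:400],None,fx=5,fy=5,interpolation=cv2.INTER_CUBIC))
E
```

```text
time_s: 9.53
tool_pos: [0.4773, 0.2894, 0.0812]
eef_rot: [-3.141, 0.121, 0.051]
wrist_force: [-1.7, -0.5, -1.3]
finger_gap: 0.0192
lip [0.6015 0.2958 0.0061] yaw 3.0 pitch 18.9 roll 0.1 q [-0.94  0.61  0.52  1.83 -0.43  0.93 -1.72] F [-1.7 -0.5 -1.3] gap 0.0192 t 9.53
dist 21.5 mm ang 6.9 rows 4
[[3,0,4,-0,1.7,-0],[3,0,4,-0,1.7,-0],[3,0,5,-0,1.7,-0],[3,0,5,-0,1.7,-0]]
```

View pics/top5.png

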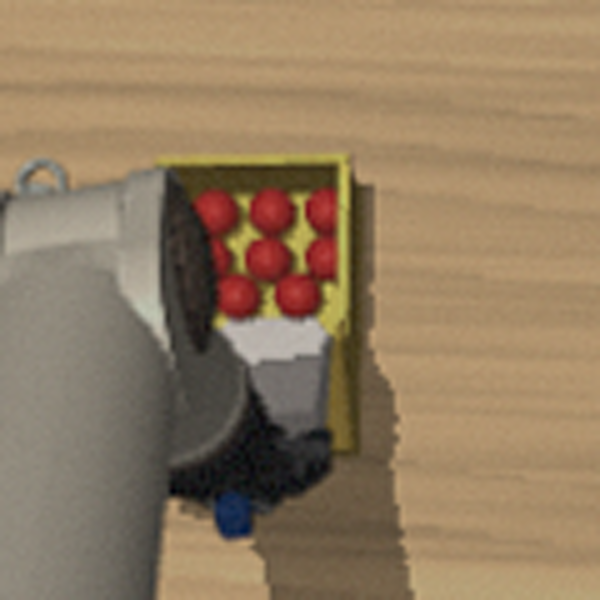

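View pics/scene5.png

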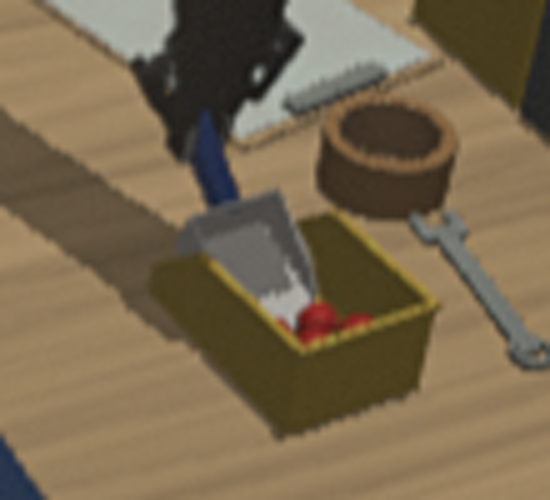

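```bash
python3 -m inch '[[3,0,5,0,1.6,0],[4,0,5,0,1.6,0],[5,0,4,0,1.6,0],[5,0,4,0,1.6,0],[5,0,2,0,0,0],[0,0,0,0,0,0]]'
python3 - <<'E'
from plan import *
where(); 
rows(*scoop(B(.05,.003),BY,12),n=6)
p=manip.read_camera('top')
c=p['frame'][120:240,110:230]
cv2.imwrite(f'pics/top6.png',cv2.resize(c,None,fx=5,fy=5,interpolation=cv2.INTER_CUBIC))
p=manip.read_camera('scene')
cv2.imwrite(f'pics/scene6.png',cv2.resize(p['frame'][130:230,290:400],None,fx=5,fy=5,interpolation=cv2.INTER_CUBIC))
E
```

```text
time_s: 10.13
tool_pos: [0.4996, 0.2926, 0.0621]
eef_rot: [-3.138, 0.013, 0.052]
wrist_force: [1.1, 0.7, 0.6]
finger_gap: 0.0191
lip [0.6311 0.2996 0.0009] yaw 3.0 pitch 12.7 roll 0.2 q [-0.97  0.62  0.52  1.87 -0.44  0.78 -1.72] F [1.1 0.7 0.6] gap 0.0191 t 10.13
dist 18.0 mm ang 0.8 rows 6
[[3,0,0,-0,0.1,-0],[3,0,0,-0,0.1,-0],[3,0,0,-0,0.1,-0],[3,0,0,-0,0.1,-0],[3,0,0,-0,0.1,-0],[3,0,0,-0,0.1,-0]]
```

View pics/top6.png

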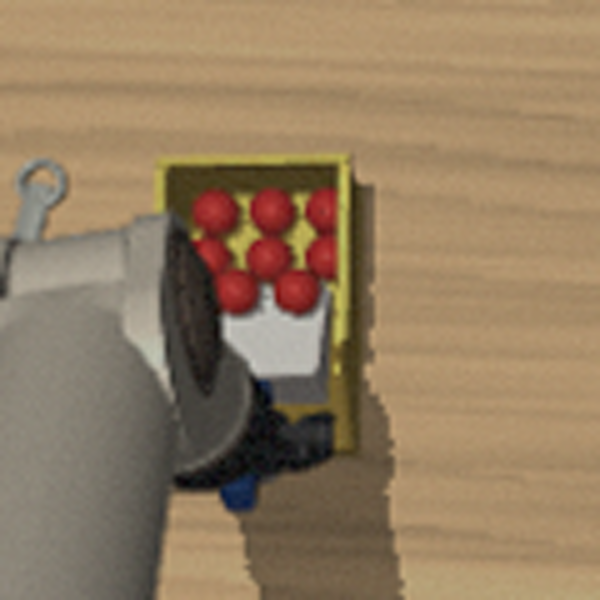

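View pics/scene6.png

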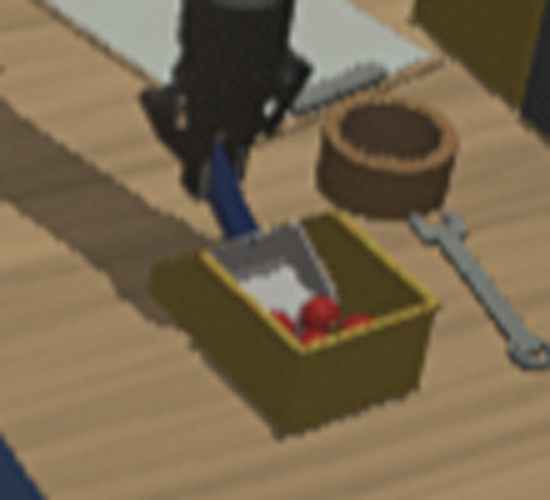

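```bash
python3 -m inch '[[5,0,3,0,1.2,0],[5,0,3,0,1.2,0],[5,0,3,0,1.2,0],[5,0,2,0,1,0],[5,0,1,0,1,0],[5,0,0,0,0,0],[0,0,0,0,0,0]]'
cat > look.py <<'E'
from plan import *
import sys
k=sys.argv[1]
where()
p=manip.read_camera('top'); a=p['frame'][130:220,130:220]
p=manip.read_camera('scene'); b=p['frame'][150:230,300:390]
a=cv2.resize(a,(400,400),interpolation=cv2.INTER_CUBIC); b=cv2.resize(b,(400,400),interpolation=cv2.INTER_CUBIC)
cv2.imwrite(f'pics/c{k}.png',np.hstack([a,b]))
E
python3 look.py 7
```

```text
time_s: 10.82
tool_pos: [0.5259, 0.2948, 0.0507]
eef_rot: [-3.137, -0.075, 0.052]
wrist_force: [-0.8, -0.6, -1.1]
finger_gap: 0.0192
lip [0.6623 0.3022 0.0013] yaw 3.0 pitch 7.7 roll 0.3 q [-0.97  0.64  0.52  1.88 -0.45  0.67 -1.72] F [-0.8 -0.6 -1.1] gap 0.0192 t 10.82
```

View pics/c7.png

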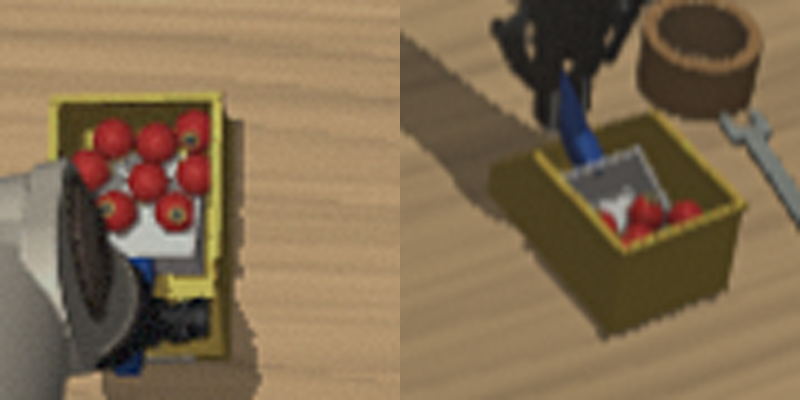

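```bash
python3 -m inch '[[4,0,2,0,1,0],[4,0,2,0,1,0],[4,0,1,0,1,0],[4,0,1,0,1,0],[0,0,0,0,0,0]]'
python3 look.py 8
```

```text
time_s: 11.33
tool_pos: [0.5306, 0.2956, 0.0418]
eef_rot: [-3.138, -0.126, 0.052]
wrist_force: [0.3, -0.2, 1.6]
finger_gap: 0.0195
lip [ 6.694e-01  3.030e-01 -5.000e-04] yaw 3.0 pitch 4.8 roll 0.2 q [-0.99  0.64  0.52  1.91 -0.45  0.58 -1.72] F [ 0.3 -0.2  1.6] gap 0.0195 t 11.33
```

View pics/c8.png

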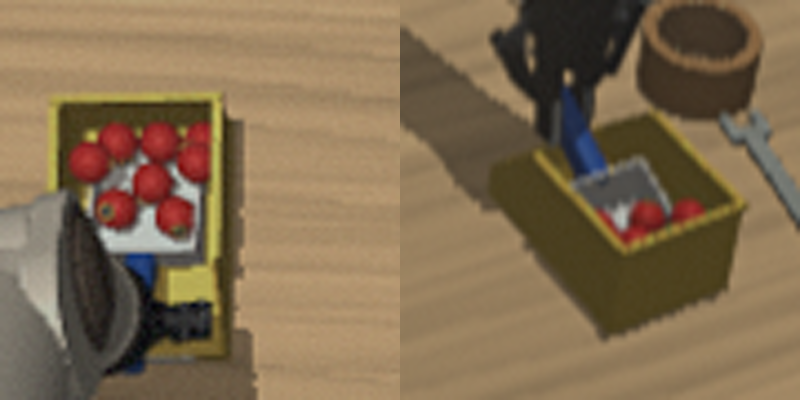

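```bash
python3 -m inch '[[4,0,2,0,1.5,0],[4,0,2,0,1.5,0],[4,0,1,0,1.5,0],[0,0,0,0,0,0]]'
python3 look.py 9
python3 - <<'E'
from plan import *
rows(*scoop(B(.068,.022),BY,-10),n=6)
E
```

```text
time_s: 11.77
tool_pos: [0.5295, 0.296, 0.0342]
eef_rot: [-3.14, -0.181, 0.053]
wrist_force: [0.8, -0.5, 2.0]
finger_gap: 0.0194
lip [ 6.704e-01  3.035e-01 -5.000e-04] yaw 3.0 pitch 1.7 roll 0.1 q [-1.02  0.64  0.53  1.96 -0.46  0.49 -1.73] F [ 0.8 -0.5  2. ] gap 0.0194 t 11.77
dist 10.5 mm ang 11.7 rows 6
[[-1,0,1,-0,2,-0],[-1,0,1,-0,2,-0],[-1,0,1,-0,2,-0],[-1,0,1,-0,2,-0],[-1,0,1,-0,2,-0],[-2,0,1,-0,2,-0]]
```

View pics/c9.png

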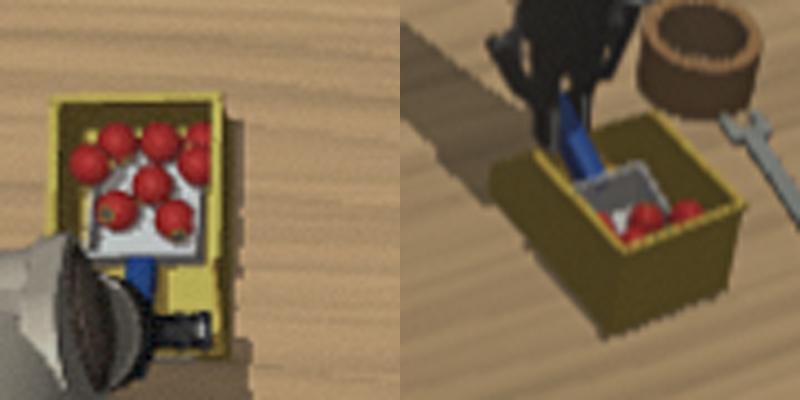

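```bash
python3 -m inch '[[-1,0,1,0,2,0],[-1,0,1,0,2,0],[-1,0,1,0,2,0],[-1,0,0,0,2,0],[-1,0,0,0,2,0],[-1,0,0,0,2,0],[0,0,0,0,0,0]]'
python3 look.py 10
python3 - <<'E'
from plan import *
rows(*scoop(B(.072,.035),BY,-13),n=4)
E
```

```text
time_s: 12.45
tool_pos: [0.5243, 0.2961, 0.029]
eef_rot: [-3.14, -0.389, 0.052]
wrist_force: [-6.9, 0.0, 6.5]
finger_gap: 0.0192
lip [0.6692 0.3037 0.0243] yaw 3.0 pitch -10.3 roll 0.1 q [-1.2   0.65  0.63  2.13 -0.67  0.19 -1.61] F [-6.9  0.   6.5] gap 0.0192 t 12.45
dist 5.2 mm ang 2.7 rows 4
[[1,1,-1,-0,0.7,0],[1,1,-1,-0,0.7,0],[1,1,-1,-0,0.7,0],[1,1,-1,-0,0.7,0]]
```

View pics/c10.png

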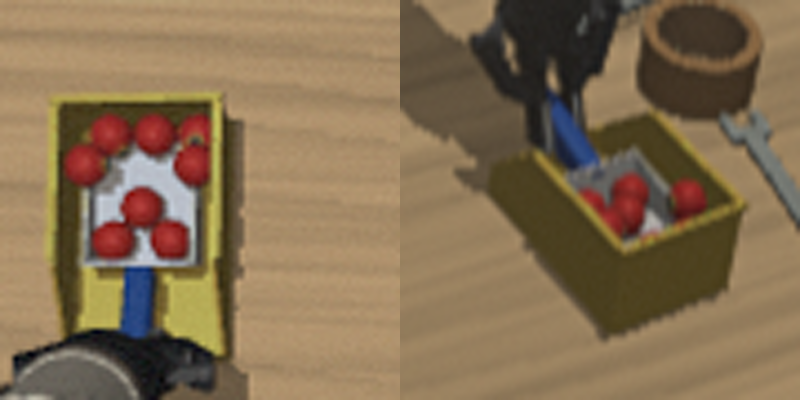

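```bash
python3 -m inch '[[2,0,-5,0,-0.5,0],[4,0,-9,0,-0.5,0],[5,0,-13,0,-0.5,0],[6,0,-15,0,-0.5,0],[6,0,-15,0,0,0],[6,0,-15,0,0,0],[6,0,-15,0,0,0],[4,0,-10,0,0,0],[2,0,-5,0,0,0],[0,0,0,0,0,0]]'
python3 look.py 11
```

```text
time_s: 13.38
tool_pos: [0.5295, 0.2992, 0.1432]
eef_rot: [3.14, -0.348, 0.06]
wrist_force: [0.1, -0.4, -2.5]
finger_gap: 0.0191
lip [0.6741 0.3078 0.1325] yaw 3.4 pitch -8.0 roll -0.1 q [-1.42  0.52  0.93  2.05 -0.48  0.51 -1.74] F [ 0.1 -0.4 -2.5] gap 0.0191 t 13.38
```

View pics/c11.png

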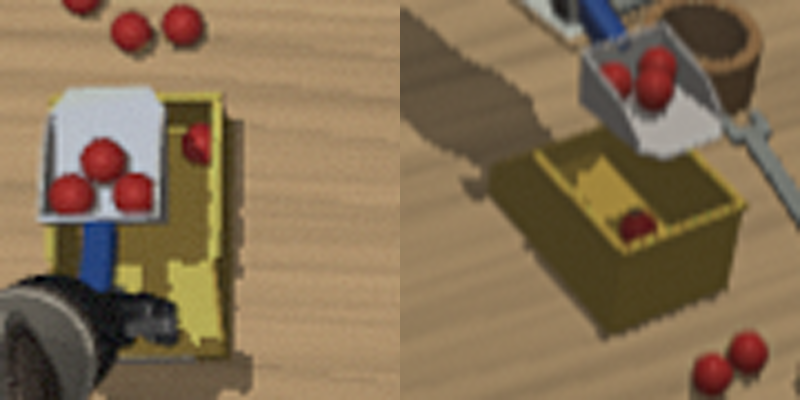

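```bash
cat > full.py <<'E'
from plan import *
import sys
n,k=sys.argv[1:3]
p=manip.read_camera(n); cv2.imwrite(f'pics/f{k}.png',p['frame'])
W=cloud(p); f=p['frame'].astype(int)
red=(f[...,2]>90)&(f[...,1]<60)&(f[...,0]<60)&(W[...,0]>.4)&(W[...,1]>-.1)
nn,l,st,ce=cv2.connectedComponentsWithStats(red.astype(np.uint8))
for i in range(1,nn):
    if st[i,4]>6: print(ce[i].round(),st[i,4],np.nanmedian(W[l==i],0).round(3))
print(manip.sense()['time_s'])
E
python3 full.py top 11; python3 full.py top 12
```

```text
[147. 120.] 56 [0.799 0.362 0.028]
[171. 131.] 51 [0.767 0.284 0.027]
[159. 133.] 49 [0.759 0.322 0.029]
[174. 161.] 31 [0.672 0.267 0.03 ]
[152. 171.] 193 [0.605 0.305 0.151]
13.5333
[147. 117.] 49 [0.81  0.363 0.029]
[172. 129.] 47 [0.774 0.282 0.027]
[159. 132.] 45 [0.765 0.322 0.028]
[174. 161.] 29 [0.672 0.266 0.032]
[152. 171.] 199 [0.604 0.305 0.149]
13.5833
```

View pics/f12.png

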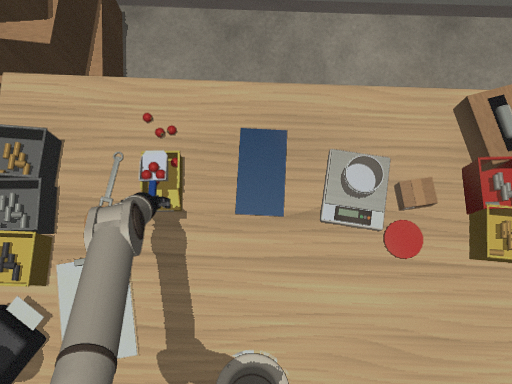

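```bash
python3 full.py top 13; python3 - <<'E'
from plan import *
p={'x':0}
E
```

```text
[146. 114.] 50 [0.821 0.367 0.029]
[172. 128.] 48 [0.779 0.282 0.027]
[159. 131.] 43 [0.768 0.322 0.028]
[175. 161.] 30 [0.671 0.265 0.032]
[153. 171.] 203 [0.604 0.305 0.15 ]
13.6333
```

```bash
sed -i 's/ce\[i\].round()/ce[i].round(2)/' full.py; python3 full.py top 14;python3 full.py top 15
```

```text
[146.09 111.  ] 45 [0.83  0.367 0.028]
[171.98 126.98] 46 [0.781 0.282 0.027]
[158.81 129.76] 42 [0.771 0.323 0.028]
[174.29 161.16] 31 [0.668 0.266 0.032]
[152.47 171.57] 197 [0.604 0.305 0.15 ]
[147.33 183.44] 9 [0.597 0.345 0.03 ]
13.6833
[145.84 108.53] 51 [0.839 0.369 0.028]
[171.91 126.04] 46 [0.784 0.282 0.028]
[158.57 129.37] 35 [0.77  0.324 0.028]
[174.34 160.97] 32 [0.671 0.267 0.031]
[152.59 171.49] 195 [0.604 0.304 0.149]
[147.3 183.8] 10 [0.595 0.345 0.028]
13.7333
```

```bash
python3 - <<'E'
from plan import *
where()
rows(*scoop([.66,.25,.19],0,-12),n=6)
E
```

```text
lip [0.672  0.3069 0.1294] yaw 3.4 pitch -7.7 roll -0.2 q [-1.42  0.52  0.93  2.05 -0.48  0.51 -1.73] F [ 0.5 -0.5 -1.6] gap 0.0192 t 13.73
dist 70.5 mm ang 5.5 rows 6
[[0,8,-9,-0.2,0.7,0.5],[1,8,-9,-0.2,0.7,0.5],[1,8,-9,-0.2,0.7,0.5],[1,8,-9,-0.2,0.7,0.5],[1,8,-9,-0.2,0.7,0.5],[1,8,-8,-0.2,0.7,0.5]]
```

```bash
python3 -m inch '[[0,3,-6,0,0.7,0.3],[1,6,-9,-0.2,0.7,0.5],[1,9,-9,-0.2,0.7,0.5],[1,12,-9,-0.2,0.7,0.5],[1,14,-9,-0.2,0.7,0.5],[1,16,-8,-0.2,0.7,0.5]]'
python3 full.py top 16
python3 - <<'E'
from plan import *
where()
rows(*scoop([.60,-.27,.20],-24,-12),n=24)
E
```

```text
time_s: 14.23
tool_pos: [0.5137, 0.2363, 0.1886]
eef_rot: [3.136, -0.42, 0.009]
wrist_force: [-0.1, -0.4, -1.9]
finger_gap: 0.0188
[145.11  95.89] 46 [0.88  0.375 0.028]
[172.13 123.81] 52 [0.791 0.282 0.027]
[158.69 128.46] 39 [0.773 0.324 0.028]
[172.55 172.64] 230 [0.59  0.236 0.203]
[150.98 185.81] 63 [0.589 0.332 0.03 ]
14.2833
lip [0.6586 0.2322 0.1884] yaw 0.2 pitch -12.0 roll -0.3 q [-1.62  0.39  1.19  2.17 -0.34  0.46 -1.82] F [-0.8 -2.9 -2.4] gap 0.0191 t 14.28
dist 445.5 mm ang 24.1 rows 24
[[-2,18,-1,-0.4,-0,0.9],[-1,18,-1,-0.4,-0,0.9],[-1,19,-1,-0.4,-0,0.9],[-1,19,-1,-0.4,-0,0.9],[0,19,-1,-0.4,-0,0.9],[0,19,-1,-0.4,-0,0.9],[0,19,0,-0.4,-0,0.9],[0,19,0,-0.4,-0,0.9],[1,19,0,-0.4,-0,0.9],[1,19,0,-0.4,-0,0.9],[1,19,0,-0.4,-0,0.9],[2,18,0,-0.4,-0,0.9]]
[[2,18,0,-0.4,-0,0.9],[2,18,1,-0.4,-0,0.9],[3,18,1,-0.4,-0,0.9],[3,18,1,-0.4,-0,0.9],[3,18,1,-0.4,-0,0.9],[3,18,1,-0.4,-0,0.9],[4,18,1,-0.4,-0,0.9],[4,18,1,-0.4,-0,0.9],[4,18,1,-0.4,-0,0.9],[5,18,2,-0.4,-0,0.9],[5,18,2,-0.4,-0,0.9],[5,18,2,-0.4,-0,0.9]]
```

View pics/f16.png

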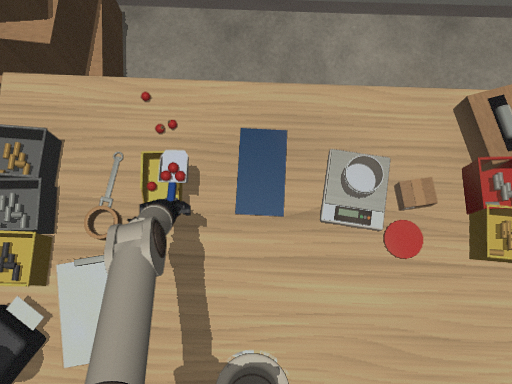

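```bash
python3 -m inch '[[-2,18,-1,-0.4,0,0.9],[-1,18,-1,-0.4,0,0.9],[-1,19,-1,-0.4,0,0.9],[-1,19,-1,-0.4,0,0.9],[0,19,-1,-0.4,0,0.9],[0,19,-1,-0.4,0,0.9],[0,19,0,-0.4,0,0.9],[0,19,0,-0.4,0,0.9],[1,19,0,-0.4,0,0.9],[1,19,0,-0.4,0,0.9],[1,19,0,-0.4,0,0.9],[2,18,0,-0.4,0,0.9]]'
python3 full.py top 17
python3 - <<'E'
from plan import *
where()
rows(*scoop([.60,-.27,.20],-24,-12),n=13)
E
```

```text
time_s: 15.28
tool_pos: [0.4847, 0.0008, 0.1882]
eef_rot: [-3.14, -0.412, -0.213]
wrist_force: [-0.1, 0.2, -1.4]
finger_gap: 0.0195
[145.    95.57] 49 [0.883 0.375 0.028]
[172.04 123.79] 48 [0.791 0.283 0.027]
[158.7 128.4] 40 [0.773 0.324 0.027]
[173.82 161.95] 44 [0.667 0.268 0.03 ]
[261.5  184.57] 152 [ 0.567 -0.006  0.203]
[150.98 185.69] 61 [0.589 0.332 0.03 ]
[269.31 191.01] 72 [ 0.55  -0.027  0.201]
15.3333
lip [ 0.6259 -0.0319  0.1861] yaw -12.3 pitch -11.5 roll 0.1 q [-1.65  0.08  1.56  2.36  0.12  0.39 -1.99] F [-1.4 -2.4 -1.9] gap 0.0196 t 15.33
dist 211.0 mm ang 11.7 rows 13
[[2,16,0,-0.4,0,0.8],[3,16,0,-0.4,0,0.8],[3,16,0,-0.4,0,0.8],[3,16,0,-0.4,0,0.8],[3,16,0,-0.4,0,0.8],[4,16,0,-0.4,0,0.8],[4,16,1,-0.4,0,0.8],[4,16,1,-0.4,0,0.8],[4,16,1,-0.4,0,0.8],[4,16,1,-0.4,0,0.8],[5,16,1,-0.4,0,0.8],[5,15,1,-0.4,0,0.8]]
[[5,15,1,-0.4,0,0.8]]
```

```bash
python3 -m inch '[[2,16,0,-0.4,0,0.8],[3,16,0,-0.4,0,0.8],[3,16,0,-0.4,0,0.8],[3,16,0,-0.4,0,0.8],[3,16,0,-0.4,0,0.8],[4,16,0,-0.4,0,0.8],[4,16,1,-0.4,0,0.8],[4,16,1,-0.4,0,0.8],[4,15,1,-0.4,0,0.8],[4,12,1,-0.4,0,0.8],[4,9,1,-0.4,0,0.8],[2,5,0,-0.2,0,0.4]]'
python3 - <<'E'
from plan import *
where()
p=manip.read_camera('scene')
cv2.imwrite(f'pics/s18.png',cv2.resize(p['frame'][150:280,120:270],None,fx=4,fy=4,interpolation=cv2.INTER_CUBIC))
E
```

```text
time_s: 16.33
tool_pos: [0.466, -0.1686, 0.1863]
eef_rot: [-3.139, -0.382, -0.4]
wrist_force: [0.1, 0.0, -2.7]
finger_gap: 0.0191
lip [ 0.5998 -0.2249  0.1805] yaw -22.9 pitch -9.9 roll 0.2 q [-1.4  -0.28  1.56  2.33  0.72  0.54 -2.34] F [ 0.1  0.  -2.7] gap 0.0191 t 16.33
```

View pics/s18.png

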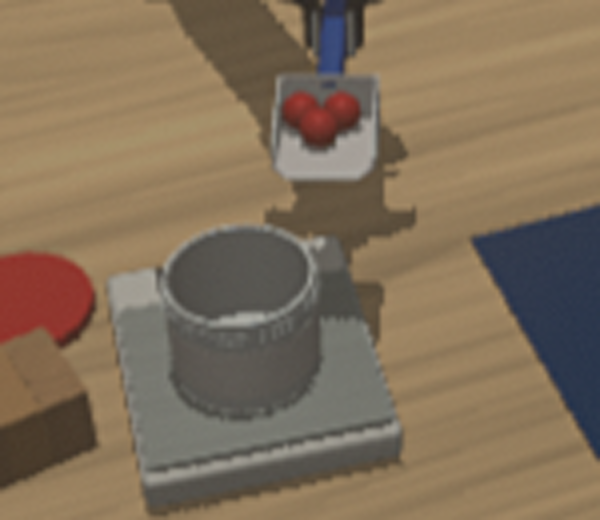

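```bash
python3 - <<'E'
from plan import *
where()
rows(*scoop([.608,-.29,.178],-22,-6),n=7)
E
```

```text
lip [ 0.5996 -0.2254  0.1805] yaw -22.9 pitch -9.9 roll 0.2 q [-1.4  -0.28  1.56  2.33  0.72  0.54 -2.34] F [ 0.6 -1.8 -2.1] gap 0.0191 t 16.38
dist 67.8 mm ang 4.0 rows 7
[[5,8,1,0,-0.6,-0.1],[5,8,1,0,-0.6,-0.1],[5,8,1,0,-0.6,-0.1],[5,8,1,0,-0.6,-0.1],[5,8,1,0,-0.6,-0.1],[5,8,1,0,-0.6,-0.1],[5,8,0,0,-0.6,-0.1]]
```

```bash
python3 -m inch '[[5,8,1,0,-0.6,-0.1],[5,8,1,0,-0.6,-0.1],[5,8,1,0,-0.6,-0.1],[5,8,1,0,-0.6,-0.1],[5,8,1,0,-0.6,-0.1],[5,8,1,0,-0.6,-0.1],[5,8,0,0,-0.6,-0.1],[0,0,0,0,0,0]]'
python3 - <<'E'
from plan import *
where()
rows(*scoop([.608,-.29,.165],-22,10),n=5)
rows(*scoop([.608,-.29,.155],-22,40),n=10)
E
```

```text
time_s: 17.05
tool_pos: [0.4552, -0.2203, 0.2112]
eef_rot: [-3.137, -0.313, -0.38]
wrist_force: [0.7, -0.5, -2.2]
finger_gap: 0.0191
lip [ 0.5894 -0.2736  0.1955] yaw -21.7 pitch -5.9 roll 0.3 q [-1.29 -0.3   1.56  2.23  0.53  0.66 -2.01] F [ 0.7 -0.5 -2.2] gap 0.0191 t 17.05
dist 35.1 mm ang 15.9 rows 5
[[7,1,0,-0.1,-3.2,0.1],[7,1,0,-0.1,-3.2,0.1],[7,1,0,-0.1,-3.2,0.1],[7,1,-1,-0.1,-3.2,0.1],[7,1,-1,-0.1,-3.2,0.1]]
dist 98.3 mm ang 45.9 rows 10
[[9,1,-3,-0,-4.6,0],[9,1,-4,-0,-4.6,0],[9,1,-5,-0,-4.6,0],[8,1,-5,-0,-4.6,0],[8,1,-6,-0,-4.6,0],[7,1,-7,-0,-4.6,0],[7,1,-7,-0,-4.6,0],[6,1,-8,-0,-4.6,0],[6,1,-8,-0,-4.6,0],[5,1,-8,-0,-4.6,0]]
```

```bash
python3 - <<'E'
from plan import *
rows(*scoop([.608,-.29,.175],-21,-5),n=4)
E
```

```text
dist 31.4 mm ang 1.2 rows 4
[[4,3,6,-0,-0.2,-0.2],[4,3,6,-0,-0.2,-0.2],[4,3,6,-0,-0.2,-0.2],[4,3,6,-0,-0.2,-0.2]]
```

```bash
python3 -m inch '[[4,3,6,0,-0.2,-0.2],[4,3,6,0,-0.2,-0.2],[4,3,6,0,-0.2,-0.2],[4,3,6,0,-0.2,-0.2],[0,0,0,0,0,0]]'
python3 - <<'E'
from plan import *
where()
rows(*scoop([.608,-.29,.168],-22,2),n=4)
E
```

```text
time_s: 17.47
tool_pos: [0.4513, -0.227, 0.211]
eef_rot: [3.139, -0.312, -0.361]
wrist_force: [0.1, 0.8, -1.3]
finger_gap: 0.019
lip [ 0.5863 -0.2781  0.1951] yaw -20.7 pitch -5.9 roll -0.1 q [-1.27 -0.31  1.56  2.23  0.53  0.66 -1.97] F [ 0.1  0.8 -1.3] gap 0.019 t 17.47
dist 29.0 mm ang 8.0 rows 4
[[6,0,4,-0,-2,0.3],[6,0,4,-0,-2,0.3],[6,0,3,-0,-2,0.3],[6,0,3,-0,-2,0.3]]
```

```bash
python3 - <<'E'
from plan import *
P,Q,s=cur()
S=R.from_euler('z',5,degrees=True)*R.from_euler('y',-8,degrees=True)*R.from_euler('x',180,degrees=True)*R.from_euler('y',A,degrees=True)
rows(np.array([.60,-.12,.26]),S,n=12)
E
```

```text
dist 189.6 mm ang 25.8 rows 12
[[9,-13,-1,0.7,0.2,-2],[10,-12,-1,0.7,0.2,-2],[10,-12,-1,0.7,0.2,-2],[11,-12,-1,0.7,0.2,-2],[11,-11,-1,0.7,0.2,-2],[11,-11,0,0.7,0.2,-2],[12,-11,0,0.7,0.2,-2],[12,-10,0,0.7,0.2,-2],[12,-10,0,0.7,0.2,-2],[13,-9,0,0.7,0.2,-2],[13,-9,0,0.7,0.2,-2],[13,-8,1,0.7,0.2,-2]]
```

```bash
python3 -m inch '[[6,-9,-1,0.7,0.2,-2],[10,-12,-1,0.7,0.2,-2],[10,-12,-1,0.7,0.2,-2],[11,-12,-1,0.7,0.2,-2],[11,-11,-1,0.7,0.2,-2],[11,-11,0,0.7,0.2,-2],[12,-11,0,0.7,0.2,-2],[12,-10,0,0.7,0.2,-2],[12,-10,0,0.7,0.2,-2],[13,-9,0,0.7,0.2,-2],[13,-9,0,0.7,0.2,-2],[11,-7,1,0.7,0.2,-2]]'
python3 - <<'E'
from plan import *
where()
E
```

```text
time_s: 18.47
tool_pos: [0.5576, -0.1027, 0.283]
eef_rot: [3.131, -0.372, 0.105]
wrist_force: [0.1, -0.3, -1.0]
finger_gap: 0.0191
lip [ 0.7019 -0.0883  0.2757] yaw 5.9 pitch -9.3 roll -0.6 q [-1.53 -0.31  1.56  2.05  0.37  0.74 -1.61] F [ 0.1 -0.3 -1. ] gap 0.0191 t 18.47
```

```bash
cat > fk.py <<'E'
import numpy as np
from scipy.spatial.transform import Rotation as R
D=[ # q, pos, rpy
([-0.86876153,0.50089559,-0.42696444,1.55036894,0.22080215,1.13831097,-0.21030025],[0.27616956,0.58842876,0.23132224],[3.14155673,0,2.70275]),
([-0.41,0.09,-0.15,2.27,-0.17,0.47,-0.56],[0.4099,0.2617,0.1778],[2.951,-0.276,1.455]),
([0.21,0.26,-0.01,2.3,-1.22,0.2,-0.04],[0.5546,-0.0706,0.1322],[-3.131,-0.539,0.161]),
([-0.24,0.37,0.4,2.11,-0.57,0.47,-0.75],[0.5698,-0.0484,0.1152],[-3.129,-0.299,0.209]),
([-0.25,0.58,0.36,2.0,-0.6,0.45,-0.77],[0.6027,-0.0286,0.0386],[3.137,-0.216,0.246]),
([-0.22,0.57,0.35,2.02,-0.61,0.44,-0.75],[0.5917,-0.0421,0.0336],[-3.139,-0.21,0.219]),
([-0.35,0.42,0.51,1.99,-0.46,0.64,-0.9],[0.5882,-0.0426,0.1316],[-3.137,-0.201,0.218]),
([-0.9,0.59,0.52,1.71,-0.41,1.22,-1.74],[0.458,0.2869,0.1474],[-3.14,0.291,0.05]),
([-0.88,0.66,0.49,1.73,-0.45,1.14,-1.71],[0.4558,0.2916,0.097],[-3.14,0.292,0.05]),
([-0.94,0.61,0.52,1.83,-0.43,0.93,-1.72],[0.4773,0.2894,0.0812],[-3.141,0.121,0.051]),
([-0.97,0.62,0.52,1.87,-0.44,0.78,-1.72],[0.4996,0.2926,0.0621],[-3.138,0.013,0.052]),
([-1.2,0.65,0.63,2.13,-0.67,0.19,-1.61],[0.5243,0.2961,0.029],[-3.14,-0.389,0.052]),
([-1.42,0.52,0.93,2.05,-0.48,0.51,-1.74],[0.5295,0.2992,0.1432],[3.14,-0.348,0.06]),
([-1.4,-0.28,1.56,2.33,0.72,0.54,-2.34],[0.466,-0.1686,0.1863],[-3.139,-0.382,-0.4]),
([-1.29,-0.3,1.56,2.23,0.53,0.66,-2.01],[0.4552,-0.2203,0.2112],[-3.137,-0.313,-0.38]),
([-1.53,-0.31,1.56,2.05,0.37,0.74,-1.61],[0.5576,-0.1027,0.283],[3.131,-0.372,0.105]),
]
def mk(ax,a,t):
    T=np.eye(4);c,s=np.cos(a),np.sin(a)
    T[:3,:3]=[[c,-s,0],[s,c,0],[0,0,1]] if ax=='z' else [[c,0,s],[0,1,0],[-s,0,c]]
    T[:3,3]=T[:3,:3]@np.array(t); return T
# par: d1,a2?,d3,a3,a4,d5,a5,a6,d7, off1..off7
def fk(q,par,sg):
    d1,a1,d3,a3,a4,d5,a5,a6,d7=par[:9]; o=par[9:16]; th=[sg[i]*q[i]+o[i] for i in range(7)]
    T=mk('z',th[0],[a1,0,d1])@mk('y',th[1],[0,0,0])@mk('z',th[2],[a3,0,d3])@mk('y',th[3],[a4,0,0])@mk('z',th[4],[a5,0,d5])@mk('y',th[5],[a6,0,0])@mk('z',th[6],[0,0,d7])
    return T
E
cat > fit.py <<'E'
from fk import *
from scipy.optimize import least_squares
import itertools
def res(par,sg):
    r=[]
    for q,p,e in D:
        T=fk(q,par,sg); r+=list((T[:3,3]-p)*3); r+=list(((R.from_matrix(T[:3,:3]).inv()*R.from_euler('xyz',e)).as_rotvec())*.5)
    r+=list(np.array(par[:9])*.002)
    return np.array(r)
best=[]
for s in itertools.product([1,-1],repeat=4):
    sg=[s[0],1,s[1],1,s[2],1,s[3]]
    for o7 in (0,1.57,3.14,-1.57):
        x0=np.r_[.33,0,.4,0,0,.4,0,0,.25,0,0,0,0,0,0,o7]
        o=least_squares(res,x0,args=(sg,),max_nfev=60); best.append((o.cost,sg,o.x))
best.sort(key=lambda b:b[0])
for c,sg,x in best[:4]: print(c,sg,x.round(3))
c,sg,x=best[0]
np.savez('fk.npz',x=x,sg=sg)
for q,p,e in D:
    T=fk(q,x,sg); print((1000*(T[:3,3]-p)).round(1), np.degrees((R.from_matrix(T[:3,:3]).inv()*R.from_euler('xyz',e)).magnitude()).round(2))
E
python3 fit.py
```

```text
0.004091243486968612 [-1, 1, 1, 1, 1, 1, -1] [ 3.330e-01 -7.000e-03 -4.840e-01 -4.000e-03  1.300e-02 -4.630e-01
  3.000e-03 -1.300e-02  3.460e-01 -5.000e-03  3.134e+00  2.000e-02
 -6.000e-03  1.400e-02 -3.128e+00 -4.722e+00]
0.004091243486968698 [-1, 1, 1, 1, -1, 1, -1] [ 3.330e-01 -7.000e-03 -4.840e-01 -4.000e-03 -1.300e-02  4.630e-01
 -3.000e-03 -1.300e-02  3.460e-01 -5.000e-03  3.134e+00  2.000e-02
 -3.148e+00 -1.400e-02  1.400e-02 -4.722e+00]
0.004091243486970832 [-1, 1, -1, 1, -1, 1, -1] [ 0.333 -0.007  0.484  0.004 -0.013  0.463 -0.003 -0.013  0.346 -0.005
 -0.008 -0.02  -0.006 -0.014  0.014  1.561]
0.0040912434869710065 [-1, 1, -1, 1, -1, 1, -1] [ 0.333 -0.007  0.484  0.004 -0.013  0.463 -0.003 -0.013  0.346 -0.005
 -0.008 -0.02  -0.006 -0.014  0.014  1.561]
[-8.   6.1  4.1] 1.54
[ 5.7 14.2  0.7] 0.92
[ 5.8 -1.7 -1.6] 1.13
[2.7 1.1 1.7] 0.99
[ 1.8 -1.7 -0.2] 0.67
[4.  0.2 3.6] 0.91
[-2.1 -1.3  0.2] 0.62
[-0.8  0.7 -3.4] 0.9
[ 1.6 -0.3 -4.3] 0.7
[ 0.3 -3.3  1. ] 0.65
[-3.   2.7  1.1] 0.68
[-2.1 -7.7 -0.6] 0.91
[-7.4 -3.9 -2.3] 0.78
[-4.8  0.5 -1.9] 1.32
[-4.7  1.9 -1.3] 1.14
[-3.7 -7.9  3.2] 0.78
```

```bash
cat > sim.py <<'E'
from fk import *
z=np.load('fk.npz')
X=np.zeros(16); X[0]=.333;X[2]=.484;X[5]=.463;X[8]=.346;X[15]=np.pi/2
SG=[-1,1,-1,1,-1,1,-1]
# refit with zeros
from scipy.optimize import least_squares
def _res(v):
    x=X.copy(); x[[0,2,5,8]]=v; r=[]
    for q,p,e in D: r+=list(fk(q,x,SG)[:3,3]-p)
    return r
o=least_squares(_res,X[[0,2,5,8]]); X[[0,2,5,8]]=o.x
LO=np.array([-2.88,-.31,-1.54,.2,-1.41,.19,-2.57]);HI=np.array([2.88,2.03,1.56,2.42,4.55,2.02,2.57])
def jac(q):
    T0=fk(q,X,SG);J=np.zeros((6,7));h=1e-5
    for i in range(7):
        d=np.array(q,float);d[i]+=h;T=fk(d,X,SG)
        J[:3,i]=(T[:3,3]-T0[:3,3])/h; J[3:,i]=R.from_matrix(T[:3,:3]@T0[:3,:3].T).as_rotvec()/h
    return J,T0
def track(q,P,Q,n,it=3,verbose=False,lam=.02):
    """straight-line to pos P, rot Q in n rows"""
    from scipy.spatial.transform import Slerp
    q=np.array(q,float); T=fk(q,X,SG); p0=T[:3,3]; R0=R.from_matrix(T[:3,:3]); S=Slerp([0,1],R.concatenate([R0,Q]))
    for k in range(1,n+1):
        a=k/n; pt=p0+(np.array(P)-p0)*a; Rt=S(a)
        for _ in range(it):
            J,T=jac(q); e=np.r_[pt-T[:3,3],(Rt*R.from_matrix(T[:3,:3]).inv()).as_rotvec()]
            dq=J.T@np.linalg.solve(J@J.T+lam**2*np.eye(6),e); q=np.clip(q+dq,LO,HI)
    T=fk(q,X,SG)
    return q,1000*np.linalg.norm(T[:3,3]-P),np.degrees((Q.inv()*R.from_matrix(T[:3,:3])).magnitude())
LG=np.array([-.142,0,.0306]);A=12.
def scoopp(lip,yaw,pitch):
    Q=R.from_euler('z',yaw,degrees=True)*R.from_euler('y',pitch,degrees=True)
    return np.array(lip)+Q.apply(LG), Q*R.from_euler('x',180,degrees=True)*R.from_euler('y',A,degrees=True)
if __name__=='__main__':
    print(o.x, np.sqrt(np.mean(o.fun**2)))
    # replay: bin exit -> observed
    q=[-1.42,.52,.93,2.05,-.48,.51,-1.74]
    for lip,y,pi,n in [([.6586,.2322,.1884],.2,-12,6),([.6259,-.0319,.1861],-12.3,-11.5,12),([.60,-.225,.18],-23,-10,12),([.608,-.29,.178],-22,-6,8)]:
        q,e,a=track(q,*scoopp(lip,y,pi),n); print(q.round(2),round(e,1),round(a,1))
E
python3 sim.py
```

```text
[0.36581337 0.48496154 0.49392395 0.3421758 ] 0.012424656628395384
[-1.59  0.38  1.17  2.16 -0.34  0.47 -1.8 ] 0.0 0.0
[-1.59  0.16  1.56  2.35 -0.15  0.4  -1.71] 5.0 0.6
[-0.93  0.12  1.3   2.32 -0.25  0.42 -1.42] 0.0 0.0
[-0.54  0.23  1.11  2.18 -0.47  0.58 -1.07] 0.0 0.0
```

```bash
python3 - <<'E'
s=open('sim.py').read()
s=s.replace("o=least_squares(_res,X[[0,2,5,8]]); X[[0,2,5,8]]=o.x","X=z['x'].copy();SG=list(z['sg'])")
s=s.replace("dq=J.T@np.linalg.solve(J@J.T+lam**2*np.eye(6),e); q=np.clip(q+dq,LO,HI)",
"dq=step(J,e,q,lam); q=np.clip(q+dq,LO,HI)")
s=s.replace("def track(","""MODE='qp'
from scipy.optimize import lsq_linear
def step(J,e,q,lam):
    if MODE=='clip': return J.T@np.linalg.solve(J@J.T+lam**2*np.eye(6),e)
    Aq=np.vstack([J,lam*np.eye(7)]); b=np.r_[e,np.zeros(7)]
    return lsq_linear(Aq,b,bounds=(np.minimum(LO-q,0)-1e-9,np.maximum(HI-q,0)+1e-9)).x
def track(""").replace("    print(o.x, np.sqrt(np.mean(o.fun**2)))\n","")
open('sim.py','w').write(s)
E
python3 sim.py; sed -i "s/MODE='qp'/MODE='clip'/" sim.py; python3 sim.py;  sed -i "s/MODE='clip'\$/MODE='qp'/" sim.py
```

```text
[-1.6   0.38  1.16  2.17 -0.34  0.46 -1.81] 0.0 0.0
[-1.62  0.13  1.56  2.37 -0.06  0.37 -1.83] 3.1 0.0
[-1.32 -0.11  1.56  2.34  0.37  0.43 -2.01] 6.6 0.1
[-1.27 -0.31  1.56  2.23  0.54  0.64 -2.  ] 28.9 0.3
[-1.6   0.38  1.16  2.17 -0.34  0.46 -1.81] 0.0 0.0
[-1.69  0.17  1.56  2.37 -0.14  0.38 -1.75] 36.4 4.3
[-2.88  0.1   1.56  2.42  0.75  0.42 -2.57] 627.9 77.5
[-0.52  0.22  1.05  2.19 -0.44  0.56 -1.13] 0.0 0.0
```

```bash
cat > srch.py <<'E'
from sim import *
from multiprocessing import Pool
q0=[-1.53,-0.31,1.56,2.05,0.37,0.74,-1.61]
JAR=np.array([.626,-.298])
def run(seed):
    g=np.random.default_rng(seed)
    q=q0; W=[]
    try:
        for k in range(g.integers(1,3)):
            r=g.uniform(.5,.8);az=g.uniform(-35,40);yaw=g.uniform(-40,100);pi=g.uniform(-12,-5)
            Q=scoopp([0,0,0],yaw,pi)[1]; P=[r*np.cos(np.radians(az)),r*np.sin(np.radians(az)),g.uniform(.22,.35)]
            q,e,a=track(q,P,Q,12,2)
            W.append((np.round(P,3),round(yaw),round(pi),q.round(2),round(e)))
            if e>30: return None
        yaw=g.uniform(-40,100)
        h=np.array([np.cos(np.radians(yaw)),np.sin(np.radians(yaw))]); l=JAR-.02*h
        qa,e,a=track(q,*scoopp([*l,.19],yaw,-6),12,2)
        if e>4 or a>2: return None
        qb,e,a=track(qa,*scoopp([*l,.155],yaw,45),12,2)
        if e>4 or a>2: return None
        m=min((qb-LO).min(),(HI-qb).min(),(qa-LO).min(),(HI-qa).min())
        return (m,W,round(yaw),qa.round(2),qb.round(2))
    except Exception as ex: return None
if __name__=='__main__':
    with Pool() as p: r=[x for x in p.map(run,range(500)) if x]
    r.sort(key=lambda x:-x[0]); print(len(r))
    one=[x for x in r if len(x[1])==1]
    for x in one[:5]+r[:3]: print(x)
E
time python3 srch.py
```

```text
39
(np.float64(0.5662357930713775), [(array([0.644, 0.32 , 0.223]), -20, -7, array([-0.89,  0.52,  0.4 ,  1.61,  0.05,  0.85, -2.51]), 3)], 39, array([ 0.53,  0.5 ,  0.39,  1.67, -0.58,  1.08,  0.28]), array([-0.04,  0.72,  0.61,  1.3 ,  0.12,  1.45, -0.42]))
(np.float64(0.5340380420264756), [(array([0.439, 0.267, 0.295]), -21, -9, array([ 0.97, -0.31, -1.54,  2.04, -0.05,  0.88, -2.5 ]), 4)], 86, array([ 0.88,  0.9 , -0.31,  0.96, -0.05,  1.49,  0.6 ]), array([ 0.32,  0.51, -0.02,  1.52,  0.64,  1.05, -0.06]))
(np.float64(0.448336165385151), [(array([0.683, 0.317, 0.285]), -38, -11, array([-1.32,  0.96,  1.34,  1.38, -0.66,  1.19, -2.32]), 0)], 76, array([ 0.44,  0.88,  0.66,  1.13, -0.75,  1.53,  0.84]), array([-0.37,  0.82,  1.11,  1.48, -0.2 ,  1.04,  0.36]))
(np.float64(0.34528402300305916), [(array([0.587, 0.432, 0.294]), -26, -9, array([-1.38,  0.66,  0.9 ,  1.43, -0.22,  1.09, -2.57]), 0)], 95, array([ 0.53,  1.01,  0.48,  0.79, -0.61,  1.67,  0.97]), array([-0.32,  0.67,  0.95,  1.57, -0.08,  0.82,  0.56]))
(np.float64(0.30316441984964504), [(array([0.493, 0.41 , 0.283]), -1
[... 515 characters left out ...]
.79,  1.36,  0.05,  1.31, -0.18]))
(np.float64(0.5662357930713775), [(array([0.644, 0.32 , 0.223]), -20, -7, array([-0.89,  0.52,  0.4 ,  1.61,  0.05,  0.85, -2.51]), 3)], 39, array([ 0.53,  0.5 ,  0.39,  1.67, -0.58,  1.08,  0.28]), array([-0.04,  0.72,  0.61,  1.3 ,  0.12,  1.45, -0.42]))
(np.float64(0.5509466288050124), [(array([ 0.492, -0.221,  0.328]), -39, -10, array([-0.91, -0.15,  1.11,  2.05,  0.4 ,  0.83, -2.24]), 0), (array([ 0.749, -0.242,  0.324]), -21, -5, array([-0.26,  0.63,  0.87,  1.36, -0.58,  1.08, -1.29]), 0)], 37, array([ 0.37,  0.52,  0.59,  1.7 , -0.69,  1.11,  0.32]), array([-0.15,  0.8 ,  0.83,  1.29, -0.03,  1.47, -0.34]))
real	0m29.699s
user	1m45.737s
sys	0m0.146s
```

```bash
sed -i 's/az=g.uniform(-35,40)/az=g.uniform(-30,5)/; s/range(500)/range(1000,2600)/; s/yaw=g.uniform(-40,100);pi/yaw=g.uniform(-45,30);pi/; s/yaw=g.uniform(-40,100)$/yaw=g.uniform(-30,60)/' srch.py
cat >> srch.py <<'E'
    def cost(x):
        P=np.array([.5576,-.1027,.283]);c=0;y=6
        for w in x[1]: c+=max(np.linalg.norm(w[0]-P)/.3,abs(w[1]-y)/60); P=w[0];y=w[1]
        l=np.array([.62,-.30])-.16*np.array([np.cos(np.radians(x[2])),np.sin(np.radians(x[2]))])
        return c+max(np.linalg.norm(l-P[:2])/.3,abs(x[2]-y)/60)
    r=[x for x in r if x[0]>.2]; r.sort(key=cost); print('----')
    for x in r[:5]: print(round(cost(x),2),x)
E
time python3 srch.py
```

```text
66
(np.float64(0.562787350774655), [(array([ 0.509, -0.199,  0.295]), -44, -9, array([-1.2 ,  0.04,  1.45,  2.06,  0.19,  0.75, -2.21]), 0)], 47, array([ 0.35,  0.64,  0.68,  1.55, -0.75,  1.25,  0.51]), array([-0.25,  0.84,  1.  ,  1.34, -0.12,  1.36, -0.12]))
(np.float64(0.5482168619410643), [(array([ 0.502, -0.023,  0.293]), -39, -8, array([-0.73, -0.01,  0.59,  2.08,  0.33,  0.85, -2.57]), 11)], 37, array([ 0.26,  0.57,  0.76,  1.69, -0.78,  1.17,  0.39]), array([-0.23,  0.87,  1.01,  1.29, -0.17,  1.47, -0.24]))
(np.float64(0.5407134669718356), [(array([0.586, 0.037, 0.283]), -42, -11, array([-1.36,  0.47,  1.34,  1.93, -0.22,  0.82, -2.28]), 0)], 45, array([ 0.33,  0.63,  0.71,  1.58, -0.77,  1.24,  0.5 ]), array([-0.25,  0.85,  1.02,  1.33, -0.15,  1.38, -0.13]))
(np.float64(0.5185783222498384), [(array([ 0.507, -0.054,  0.247]), -44, -9, array([-1.45,  0.17,  1.43,  2.15,  0.14,  0.7 , -2.48]), 0)], 47, array([ 0.33,  0.65,  0.72,  1.56, -0.77,  1.27,  0.52]), array([-0.27,  0.86,  1.04,  1.34, -0.16,  1.37, -0.09]))
(np.float64(0.5035938955880366), [(array([0.522, 0.043, 0.3
[... 2287 characters left out ...]
-0.25,  1.79, -0.79]))
1.97 (np.float64(0.35554303568369994), [(array([ 0.564, -0.031,  0.327]), -45, -9, array([-1.16,  0.11,  1.09,  1.94,  0.18,  0.93, -2.52]), 18)], 19, array([ 0.04,  0.44,  0.9 ,  1.91, -0.79,  0.99,  0.1 ]), array([-0.17,  0.91,  1.02,  1.21, -0.26,  1.66, -0.48]))
2.0 (np.float64(0.259389073638683), [(array([ 0.508, -0.07 ,  0.311]), 10, -11, array([-1.11, -0.31,  1.11,  2.14,  0.26,  0.74, -1.5 ]), 0), (array([ 0.612, -0.057,  0.3  ]), -37, -11, array([-1.03,  0.31,  1.12,  1.9 , -0.08,  0.77, -2.14]), 0)], 6, array([-0.05,  0.31,  0.86,  2.03, -0.68,  0.81, -0.24]), array([-0.08,  0.88,  0.88,  1.17, -0.24,  1.76, -0.72]))
real	1m39.185s
user	6m11.189s
sys	0m0.319s
```

```bash
python3 - <<'E'
from plan import *
Q=scoop([0,0,0],-44,-9)[1]
rows(np.array([.509,-.199,.295]),Q,n=12)
E
```

```text
dist 108.5 mm ang 49.8 rows 12
[[-4,8,-3,-1.5,-0,3.9],[-4,8,-2,-1.5,-0,3.9],[-3,8,-2,-1.5,-0,3.9],[-3,8,-2,-1.5,-0,3.9],[-2,9,-2,-1.5,-0,3.9],[-1,9,-2,-1.5,-0,3.9],[-1,9,-1,-1.5,-0,3.9],[0,9,-1,-1.5,-0,3.9],[0,9,-1,-1.5,-0,3.9],[1,9,-1,-1.5,-0,3.9],[2,9,0,-1.5,-0,3.9],[2,9,0,-1.5,-0,3.9]]
```

```bash
python3 -m inch '[[-4,8,-3,-1.5,0,3.9],[-4,8,-2,-1.5,0,3.9],[-3,8,-2,-1.5,0,3.9],[-3,8,-2,-1.5,0,3.9],[-2,9,-2,-1.5,0,3.9],[-1,9,-2,-1.5,0,3.9],[-1,9,-1,-1.5,0,3.9],[0,9,-1,-1.5,0,3.9],[0,9,-1,-1.5,0,3.9],[1,9,-1,-1.5,0,3.9],[2,9,0,-1.5,0,3.9],[2,9,0,-1,0,3]]'
python3 - <<'E'
from plan import *
from sim import track,scoopp
where(); q=manip.sense()['joint_positions']
JAR=np.array([.626,-.298])
for yaw in (30,40,47):
    h=np.array([np.cos(np.radians(yaw)),np.sin(np.radians(yaw))]); l=JAR-.02*h
    qa,e,a=track(q,*scoopp([*l,.19],yaw,-7),16,3); qb,e2,a2=track(qa,*scoopp([*l,.15],yaw,45),12,3)
    print(yaw,l,qa.round(2),e,a,qb.round(2),e2,a2)
    rows(*scoop([*l,.19],yaw,-7),n=20)
E
```

```text
time_s: 19.47
tool_pos: [0.5058, -0.1921, 0.292]
eef_rot: [3.14, -0.375, -0.777]
wrist_force: [-0.3, 0.6, -2.0]
finger_gap: 0.0191
lip [ 0.6092 -0.2938  0.2852] yaw -44.5 pitch -9.5 roll -0.1 q [-1.1  -0.02  1.28  2.08  0.33  0.78 -2.36] F [-0.3  0.6 -2. ] gap 0.0191 t 19.47
30 [ 0.60867949 -0.308     ] [-0.95 -0.31  1.56  2.06  0.02  0.9  -0.43] 144.10986545010252 2.295583339225209 [-1.49 -0.31  1.56  1.89  0.62  1.68 -1.07] 260.0784949863522 5.137557422388156
dist 209.4 mm ang 74.6 rows 20
[[4,7,6,1.3,-0.1,-3.5],[3,8,6,1.3,-0.1,-3.5],[3,8,6,1.3,-0.1,-3.5],[2,8,6,1.3,-0.1,-3.5],[2,9,6,1.3,-0.1,-3.5],[1,9,5,1.3,-0.1,-3.5],[1,9,5,1.3,-0.1,-3.5],[0,9,5,1.3,-0.1,-3.5],[0,9,5,1.3,-0.1,-3.5],[-1,9,4,1.3,-0.1,-3.5],[-1,9,4,1.3,-0.1,-3.5],[-2,9,4,1.3,-0.1,-3.5]]
[[-3,9,4,1.3,-0.1,-3.5],[-3,9,4,1.3,-0.1,-3.5],[-4,9,3,1.3,-0.1,-3.5],[-4,9,3,1.3,-0.1,-3.5],[-5,9,3,1.3,-0.1,-3.5],[-5,9,3,1.3,-0.1,-3.5],[-6,8,3,1.3,-0.1,-3.5],[-6,8,3,1.3,-0.1,-3.5]]
40 [ 0.61067911 -0.31085575] [-0.95 -0.31  1.56  2.03  0.    0.98 -0.25] 181.53990196892002 3.049865679373302 [-1.5  -0.31  1.56  1.9   0.7   1.62 -
[... 508 characters left out ...]
61236003 -0.31262707] [ 0.35  0.64  0.69  1.56 -0.78  1.26  0.53] 1.8089792860040238e-05 5.693941240162859e-07 [-0.26  0.85  1.01  1.35 -0.14  1.36 -0.11] 4.9870581476445046e-05 1.1625822128184483e-06
dist 243.3 mm ang 91.6 rows 20
[[6,8,7,1.6,-0.1,-4.3],[5,8,7,1.6,-0.1,-4.3],[5,9,7,1.6,-0.1,-4.3],[4,9,6,1.6,-0.1,-4.3],[3,10,6,1.6,-0.1,-4.3],[3,10,6,1.6,-0.1,-4.3],[2,11,6,1.6,-0.1,-4.3],[1,11,5,1.6,-0.1,-4.3],[0,11,5,1.6,-0.1,-4.3],[-1,11,5,1.6,-0.1,-4.3],[-1,11,4,1.6,-0.1,-4.3],[-2,11,4,1.6,-0.1,-4.3]]
[[-3,11,4,1.6,-0.1,-4.3],[-4,11,3,1.6,-0.1,-4.3],[-5,11,3,1.6,-0.1,-4.3],[-6,10,3,1.6,-0.1,-4.3],[-6,10,3,1.6,-0.1,-4.3],[-7,10,2,1.6,-0.1,-4.3],[-8,9,2,1.6,-0.1,-4.3],[-8,9,2,1.6,-0.1,-4.3]]
```

```bash
cat > srch2.py <<'E'
from sim import *
import sim
from multiprocessing import Pool
q0=np.array([-1.1,-.02,1.28,2.08,.33,.78,-2.36])
JAR=np.array([.626,-.298])
def seq(q,W,yaw):
    m=9;tot=[]
    for P,y,pi in W:
        Q=scoopp([0,0,0],y,pi)[1]
        q,e,a=track(q,P,Q,14,2); tot.append(q.round(2))
        if e>5: return None
    h=np.array([np.cos(np.radians(yaw)),np.sin(np.radians(yaw))]); l=JAR-.02*h
    qs=[]
    for pi,z in [(-6,.19),(20,.17),(45,.15)]:
        q,e,a=track(q,*scoopp([*l,z],yaw,pi),10,2); qs.append(q)
        if e>4 or a>2: return None
    m=min(min((x-LO).min(),(HI-x).min()) for x in qs)
    return m,W,yaw,tot+[x.round(2) for x in qs]
def run(seed):
    g=np.random.default_rng(seed)
    r=g.uniform(.6,.82);az=g.uniform(-30,5)
    W=[(np.round([r*np.cos(np.radians(az)),r*np.sin(np.radians(az)),g.uniform(.22,.33)],3),int(g.integers(-50,20)),-7)]
    yaw=int(g.integers(-30,50))
    out=seq(q0,W,yaw)
    if not out: return None
    for k in range(3):
        o=seq(q0+g.normal(0,.015,7),[(p+g.normal(0,.006,3),y+g.normal(0,2),pi) for p,y,pi in W],yaw)
        if not o: return None
        out=min(out,o,key=lambda t:t[0])
    return out
if __name__=='__main__':
    with Pool() as p: r=[x for x in p.map(run,range(500)) if x]
    r.sort(key=lambda x:-x[0]); print(len(r))
    for x in r[:6]: print(round(x[0],2),x[1:])
E
time python3 srch2.py
```

```text
498
0.69 ([(array([0.68176227, 0.05907145, 0.21657221]), -16.308915137870063, -7)], 49, [array([-0.79,  0.5 ,  0.79,  1.79, -0.36,  0.7 , -1.73]), array([ 0.48,  0.6 ,  0.48,  1.53, -0.64,  1.21,  0.46]), array([ 0.12,  0.59,  0.65,  1.48, -0.24,  1.19,  0.07]), array([-0.16,  0.75,  0.78,  1.35,  0.05,  1.33, -0.22])])
0.69 ([(array([ 0.76371472, -0.25881993,  0.25092172]), 1.7818650877844382, -7)], 49, [array([-0.03,  0.65,  0.61,  1.4 , -0.64,  0.96, -0.8 ]), array([ 0.51,  0.59,  0.44,  1.53, -0.61,  1.2 ,  0.44]), array([ 0.15,  0.58,  0.61,  1.48, -0.21,  1.19,  0.05]), array([-0.13,  0.73,  0.73,  1.35,  0.08,  1.33, -0.24])])
0.69 ([(array([ 0.60592556, -0.23595117,  0.24566128]), -44.84278824624842, -7)], 49, [array([-0.5 ,  0.44,  0.95,  1.84, -0.35,  0.75, -1.78]), array([ 0.53,  0.59,  0.41,  1.53, -0.6 ,  1.2 ,  0.43]), array([ 0.17,  0.57,  0.57,  1.48, -0.19,  1.18,  0.03]), array([-0.11,  0.72,  0.69,  1.35,  0.11,  1.33, -0.26])])
0.68 ([(array([ 0.75337676, -0.10089472,  0.2530489 ]), 11.543285257212268, -7)], 48, [array([-0.26,  0.55,  0.6 ,  1.55, -0.6 ,  0.9 , -0.82]), array([ 0.47,  0.6 ,  0.5 ,  1.55, -0.65,  1.21,  0.45]), array([ 0.11,  0.59,  0.67,  1.48, -0.25,  1.19,  0.06]), array([-0.16,  0.76,  0.79,  1.35,  0.03,  1.34, -0.22])])
0.68 ([(array([ 0.707, -0.254,  0.309]), -17, -7)], 48, [array([-0.23,  0.52,  0.8 ,  1.53, -0.53,  0.95, -1.18]), array([ 0.48,  0.59,  0.49,  1.55, -0.64,  1.2 ,  0.45]), array([ 0.11,  0.59,  0.66,  1.48, -0.24,  1.19,  0.05]), array([-0.16,  0.75,  0.78,  1.35,  0.04,  1.34, -0.23])])
0.68 ([(array([ 0.819, -0.001,  0.244]), 18, -7)], 48, [array([-0.31,  0.66,  0.54,  1.38, -0.59,  0.94, -0.88]), array([ 0.48,  0.59,  0.48,  1.55, -0.63,  1.2 ,  0.45]), array([ 0.12,  0.58,  0.65,  1.48, -0.23,  1.19,  0.05]), array([-0.15,  0.75,  0.77,  1.35,  0.05,  1.34, -0.23])])
real	2m11.366s
user	8m20.608s
sys	0m0.180s
```

```bash
python3 - <<'E'
from srch2 import *
for yaw in (-20,-5,10,25):
    o=seq(q0,[(np.array([.63,-.22,.27]),-35,-8)],yaw); print(yaw,o and (round(o[0],2),o[3]))
from plan import rows
rows(np.array([.63,-.22,.27]),scoopp([0,0,0],-35,-8)[1],n=8)
E
```

```text
-20 (np.float64(0.13), [array([-0.5 ,  0.42,  0.94,  1.8 , -0.37,  0.76, -1.61]), array([-0.39,  0.16,  0.92,  2.17, -0.34,  0.58, -1.16]), array([-0.21,  0.49,  0.87,  1.69, -0.36,  1.28, -1.17]), array([ 0.04,  0.87,  0.76,  1.12, -0.37,  1.89, -1.17])])
-5 (np.float64(0.2), [array([-0.5 ,  0.42,  0.94,  1.8 , -0.37,  0.76, -1.61]), array([-0.11,  0.21,  0.79,  2.11, -0.53,  0.68, -0.62]), array([-0.13,  0.49,  0.82,  1.67, -0.3 ,  1.26, -0.9 ]), array([ 0.  ,  0.86,  0.75,  1.14, -0.24,  1.82, -0.95])])
10 (np.float64(0.31), [array([-0.5 ,  0.42,  0.94,  1.8 , -0.37,  0.76, -1.61]), array([ 0.13,  0.3 ,  0.69,  2.  , -0.63,  0.83, -0.2 ]), array([-0.05,  0.51,  0.77,  1.64, -0.27,  1.24, -0.62]), array([-0.04,  0.83,  0.75,  1.19, -0.14,  1.71, -0.73])])
25 (np.float64(0.44), [array([-0.5 ,  0.42,  0.94,  1.8 , -0.37,  0.76, -1.61]), array([ 0.31,  0.41,  0.6 ,  1.84, -0.67,  0.98,  0.11]), array([ 0.02,  0.53,  0.72,  1.59, -0.24,  1.22, -0.35]), array([-0.08,  0.8 ,  0.76,  1.24, -0.05,  1.58, -0.53])])
dist 129.2 mm ang 9.7 rows 8
[[12,-8,7,0.4,-0.2,-1.1],[12,-8,8,0.4,-0.2,-1.1],[12,-8,8,0.4,-0.2,-1.1],[12,-8,8,0.4,-0.2,-1.1],[12,-7,8,0.4,-0.2,-1.1],[12,-7,8,0.4,-0.2,-1.1],[13,-7,8,0.4,-0.2,-1.1],[13,-6,8,0.4,-0.2,-1.1]]
```

```bash
python3 -m inch '[[8,-5,5,0.4,0,-1.1],[12,-8,8,0.4,0,-1.1],[12,-8,8,0.4,0,-1.1],[12,-8,8,0.4,0,-1.1],[12,-7,8,0.4,0,-1.1],[12,-7,8,0.4,0,-1.1],[10,-6,7,0.4,0,-1.1],[7,-4,5,0.4,0,-1.1],[4,-2,2,0,0,0]]'
python3 - <<'E'
from plan import *
from srch2 import seq
where(); q=manip.sense()['joint_positions']
o=seq(q,[],10); print(o)
rows(*scoop([.606,-.301,.195],10,-8),n=14)
E
```

```text
time_s: 20.22
tool_pos: [0.625, -0.2106, 0.2574]
eef_rot: [3.132, -0.36, -0.597]
wrist_force: [-0.2, 0.3, -2.1]
finger_gap: 0.0191
lip [ 0.7446 -0.2925  0.2486] yaw -34.3 pitch -8.6 roll -0.5 q [-0.55  0.39  0.95  1.86 -0.32  0.72 -1.65] F [-0.2  0.3 -2.1] gap 0.0191 t 20.22
(np.float64(0.3104390754101509), [], 10, [array([ 0.14,  0.3 ,  0.68,  2.  , -0.63,  0.82, -0.2 ]), array([-0.05,  0.5 ,  0.76,  1.64, -0.26,  1.24, -0.63]), array([-0.04,  0.83,  0.75,  1.19, -0.13,  1.71, -0.73])])
dist 205.4 mm ang 44.4 rows 14
[[-6,13,2,1.1,-0,-3],[-7,13,2,1.1,-0,-3],[-7,13,1,1.1,-0,-3],[-8,12,1,1.1,-0,-3],[-9,12,1,1.1,-0,-3],[-9,11,1,1.1,-0,-3],[-10,11,0,1.1,-0,-3],[-10,10,0,1.1,-0,-3],[-11,10,0,1.1,-0,-3],[-11,9,0,1.1,-0,-3],[-12,9,0,1.1,-0,-3],[-12,8,0,1.1,-0,-3]]
[[-13,7,-1,1.1,-0,-3],[-13,7,-1,1.1,-0,-3]]
```

```bash
python3 -m inch '[[-2,5,1,0.5,0,-1.5],[-4,9,1,1.1,0,-3],[-7,13,1,1.1,0,-3],[-8,12,1,1.1,0,-3],[-9,12,1,1.1,0,-3],[-9,11,1,1.1,0,-3],[-10,11,0,1.1,0,-3],[-10,10,0,1.1,0,-3],[-11,10,0,1.1,0,-3],[-11,9,0,1.1,0,-3],[-12,9,0,1.1,0,-3],[-12,8,0,1.1,0,-3]]'
python3 - <<'E'
from plan import *
where()
rows(*scoop([.606,-.301,.19],10,-8),n=5)
p=manip.read_camera('scene')
cv2.imwrite(f'pics/s19.png',cv2.resize(p['frame'][150:280,120:270],None,fx=4,fy=4,interpolation=cv2.INTER_CUBIC))
E
```

```text
time_s: 21.22
tool_pos: [0.4953, -0.2912, 0.209]
eef_rot: [3.125, -0.34, 0.094]
wrist_force: [0.0, 1.3, -2.5]
finger_gap: 0.0192
lip [ 0.6395 -0.2786  0.1971] yaw 5.2 pitch -7.5 roll -0.9 q [ 0.05  0.25  0.64  2.04 -0.58  0.71 -0.41] F [ 0.   1.3 -2.5] gap 0.0192 t 21.22
dist 48.1 mm ang 5.0 rows 5
[[-7,6,-1,0.5,0.1,-0.9],[-7,6,-1,0.5,0.1,-0.9],[-7,6,-1,0.5,0.1,-0.9],[-7,6,-1,0.5,0.1,-0.9],[-8,6,-1,0.5,0.1,-0.9]]
```

View pics/s19.png

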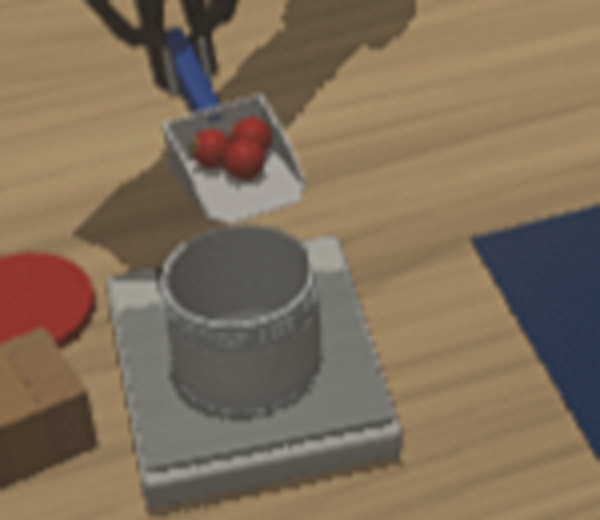

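```bash
python3 -m inch '[[-7,6,-1,0.5,0,-0.9],[-6,6,-1,0.5,0,-0.9],[-5,5,-1,0.5,0,-0.9],[-3,3,-1,0.5,0,-0.9],[-2,1,0,0,0,0],[0,0,0,0,0,0]]'
python3 - <<'E'
from plan import *
where()
rows(*scoop([.606,-.301,.165],10,8),n=4)
E
```

```text
time_s: 21.77
tool_pos: [0.4684, -0.3187, 0.2017]
eef_rot: [3.138, -0.329, 0.155]
wrist_force: [-0.0, -0.0, -2.0]
finger_gap: 0.0192
lip [ 0.6114 -0.2966  0.1883] yaw 8.8 pitch -6.8 roll -0.2 q [ 0.16  0.28  0.63  2.03 -0.62  0.77 -0.23] F [-0. -0. -2.] gap 0.0192 t 21.77
dist 15.0 mm ang 14.9 rows 4
[[2,2,-3,0.1,-3.7,-0.3],[1,2,-3,0.1,-3.7,-0.3],[1,2,-3,0.1,-3.7,-0.3],[1,2,-3,0.1,-3.7,-0.3]]
```

```bash
python3 -m inch '[[2,2,-3,0,-3.7,-0.3],[1,2,-3,0,-3.7,0],[1,1,-3,0,-3.7,0],[1,1,-3,0,-3.7,0],[0,0,0,0,0,0]]'
python3 - <<'E'
from plan import *
where()
rows(*scoop([.606,-.300,.150],10,35),n=6)
p=manip.read_camera('scene')
cv2.imwrite(f'pics/s20.png',cv2.resize(p['frame'][150:280,120:270],None,fx=4,fy=4,interpolation=cv2.INTER_CUBIC))
E
```

```text
time_s: 22.18
tool_pos: [0.4711, -0.3221, 0.2142]
eef_rot: [3.135, -0.057, 0.152]
wrist_force: [1.3, -0.0, -1.5]
finger_gap: 0.0193
lip [ 0.6053 -0.3019  0.1624] yaw 8.6 pitch 8.7 roll -0.4 q [ 0.    0.38  0.72  1.84 -0.35  0.99 -0.55] F [ 1.3 -0.  -1.5] gap 0.0193 t 22.18
dist 56.8 mm ang 26.3 rows 6
[[7,0,-7,0,-4.4,-0.2],[6,0,-7,0,-4.4,-0.2],[6,0,-8,0,-4.4,-0.2],[5,0,-8,0,-4.4,-0.2],[4,0,-8,0,-4.4,-0.2],[4,0,-9,0,-4.4,-0.2]]
```

View pics/s20.png

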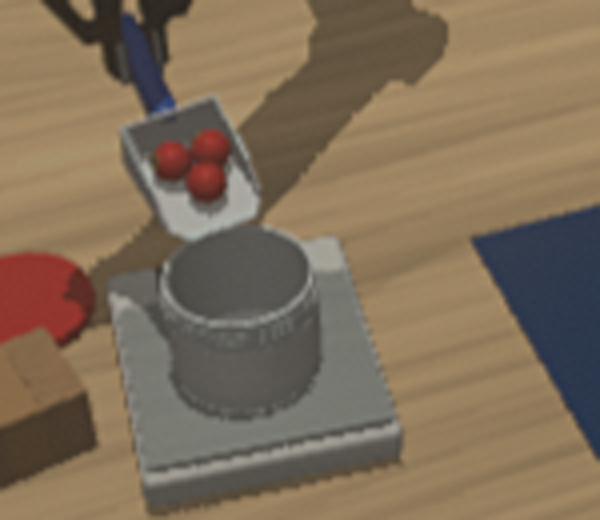

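```bash
python3 -m inch '[[8,-1,-7,0,-4.4,0],[8,-1,-7,0,-4.4,0],[7,-1,-8,0,-4.4,0],[6,0,-8,0,-4.4,0],[5,0,-8,0,-4.4,0],[4,0,-9,0,-4.4,0],[0,0,0,0,0,0],[0,0,0,0,0,0]]'
python3 - <<'E'
from plan import *
where()
p=manip.read_camera('scene')
cv2.imwrite(f'pics/s21.png',cv2.resize(p['frame'][150:280,120:270],None,fx=4,fy=4,interpolation=cv2.INTER_CUBIC))
E
```

```text
time_s: 22.9
tool_pos: [0.5092, -0.3097, 0.2523]
eef_rot: [-3.138, 0.408, 0.144]
wrist_force: [-1.6, 0.2, -1.0]
finger_gap: 0.0192
lip [ 0.6063 -0.2955  0.1452] yaw 8.3 pitch 35.4 roll 0.2 q [-0.07  0.69  0.74  1.41 -0.17  1.5  -0.78] F [-1.6  0.2 -1. ] gap 0.0192 t 22.9
```

View pics/s21.png

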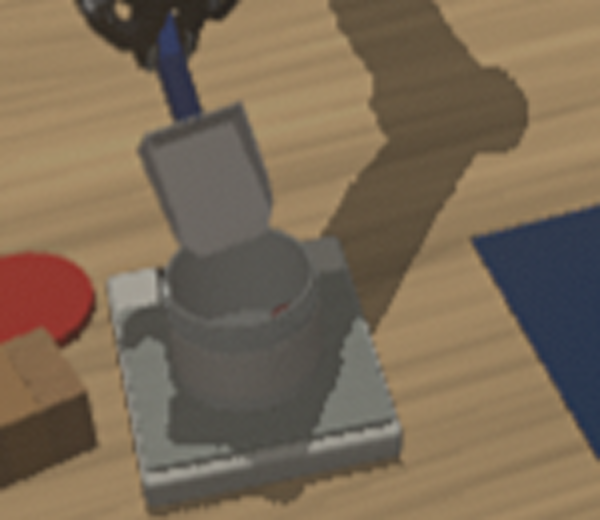

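```bash
python3 - <<'E'
from plan import *
from sim import track,scoopp
q=manip.sense()['joint_positions']
rows(*scoop([.58,-.28,.20],15,10),n=4)
q1,e,a=track(q,*scoopp([.58,-.28,.20],15,10),5); print(q1.round(2),e,a)
q2,e,a=track(q1,*scoopp([.805,.17,.06],100,3),22); print(q2.round(2),e,a)
q3,e,a=track(q2,*scoopp([.805,.17,.003],100,3),4); print(q3.round(2),e,a)
q4,e,a=track(q3,*scoopp([.775,.36,.003],100,3),5); print(q4.round(2),e,a)
q5,e,a=track(q4,*scoopp([.755,.46,.04],100,-15),4); print(q5.round(2),e,a)
for y in (100,115,130,150):
    h=np.array([np.cos(np.radians(y)),np.sin(np.radians(y))]); 
    q6,e,a=track(q5,*scoopp([.60,.29,.16],y,-10),14); q7,e2,a2=track(q6,*scoopp([.60,.29,.10],y,40),10); print(y,q6.round(2),e,q7.round(2),e2,a2)
E
```

```text
dist 59.5 mm ang 26.2 rows 4
[[-14,-1,5,-0.4,6.3,-1.7],[-14,-1,4,-0.4,6.3,-1.7],[-15,-2,2,-0.4,6.3,-1.7],[-15,-2,0,-0.4,6.3,-1.7]]
[-0.02  0.32  0.74  1.82 -0.28  1.08 -0.48] 0.00015330638743274908 3.961829121789337e-06
[-0.08  0.98  0.19  1.01 -0.36  1.22  0.34] 0.00020815102641009843 5.0354143605155505e-06
[-0.08  1.04  0.18  1.03 -0.37  1.14  0.36] 1.7037408906085617e-05 4.183487127723656e-07
[-0.31  1.01  0.18  1.09 -0.38  1.08  0.14] 0.00013616779418164867 3.3869170469627397e-06
[-0.22  1.04 -0.01  1.1  -0.57  1.05  0.25] 2.6675809358748083e-05 6.20246771266026e-07
100 [-0.1   0.56  0.06  1.65 -0.5   1.05  0.4 ] 6.9057024208947375e-06 [-0.8   0.62  0.34  1.5   0.26  1.22 -0.43] 6.078857055228957e-05 1.5073427979525547e-06
115 [-0.09  0.68  0.02  1.44 -0.42  1.21  0.55] 4.142781791480698e-06 [-0.81  0.59  0.34  1.55  0.32  1.09 -0.23] 5.6226806451043484e-05 1.3918805503181067e-06
130 [-0.11  0.8  -0.01  1.21 -0.34  1.36  0.69] 3.331024786829393e-06 [-0.81  0.55  0.33  1.61  0.36  0.95 -0.03] 5.427922005872268e-05 1.4266929016100048e-06
150 [-0.17  0.97 -0.05  0.91 -0.24  1.56  0.88] 4.923669811599014e-05 [-0.78  0.51  0.3   1.68  0.37  0.76  0.27] 7.871777977893484e-05 3.1131161617303804e-06
```

```bash
python3 -m inch '[[-8,0,-20,0,0,0],[-10,0,-24,0,2,0],[-12,-1,-10,-0.4,5,-1.7],[-14,-1,2,-0.4,6.3,-1.7],[-14,-2,0,-0.4,6.3,-1.7]]'
python3 full.py top 22
python3 - <<'E'
from plan import *
where()
p=manip.read_camera('top'); W=cloud(p)
for u,v in [(118,155),(119,152),(116,158),(110,180),(102,222)]: print((u,v),W[v,u].round(3))
print('edge',ray(p,145,76,0),ray(p,145,80,0))
rows(*scoop([.805,.17,.08],100,3),n=24)
E
```

```text
time_s: 23.37
tool_pos: [0.475, -0.3086, 0.3127]
eef_rot: [-3.134, 0.049, 0.241]
wrist_force: [-0.2, -1.8, -0.1]
finger_gap: 0.0193
[145.1   95.55] 51 [0.882 0.375 0.028]
[172.2 123.7] 50 [0.791 0.283 0.028]
[158.67 128.23] 39 [0.773 0.323 0.027]
[173.89 161.82] 44 [0.668 0.268 0.03 ]
[151.   185.83] 64 [0.589 0.332 0.029]
23.4167
lip [ 0.5908 -0.2809  0.2483] yaw 13.4 pitch 14.5 roll 0.7 q [-0.08  0.32  0.77  1.68 -0.2   1.27 -0.61] F [-10.   -3.   -4.1] gap 0.0194 t 23.42
(118, 155) [0.689 0.448 0.009]
(119, 152) [0.698 0.446 0.01 ]
(116, 158) [0.679 0.454 0.007]
(110, 180) [0.606 0.464 0.014]
(102, 222) [0.477 0.48  0.   ]
edge [0.96178656 0.38776107 0.        ] [0.94783834 0.38664792 0.        ]
dist 537.2 mm ang 87.5 rows 24
[[18,-10,7,0.2,0.4,-3.6],[19,-9,8,0.2,0.4,-3.6],[19,-8,8,0.2,0.4,-3.6],[20,-7,8,0.2,0.4,-3.6],[20,-5,8,0.2,0.4,-3.6],[20,-4,8,0.2,0.4,-3.6],[21,-3,8,0.2,0.4,-3.6],[21,-1,8,0.2,0.4,-3.6],[21,0,9,0.2,0.4,-3.6],[21,1,9,0.2,0.4,-3.6],[20,3,9,0.2,0.4,-3.6],[20,4,9,0.2,0.4,-3.6]]
[[20,5,9,0.2,0.4,-3.6],[19,6,9,0.2,0.4,-3.6],[19,8,9,0.2,0.4,-3.6],[18,9,9,0.2,0.4,-3.6],[18,10,9,0.2,0.4,-3.6],[17,11,10,0.2,0.4,-3.6],[16,12,10,0.2,0.4,-3.6],[15,13,10,0.2,0.4,-3.6],[14,14,10,0.2,0.4,-3.6],[13,15,10,0.2,0.4,-3.6],[12,16,10,0.2,0.4,-3.6],[11,17,10,0.2,0.4,-3.6]]
```

View pics/f22.png

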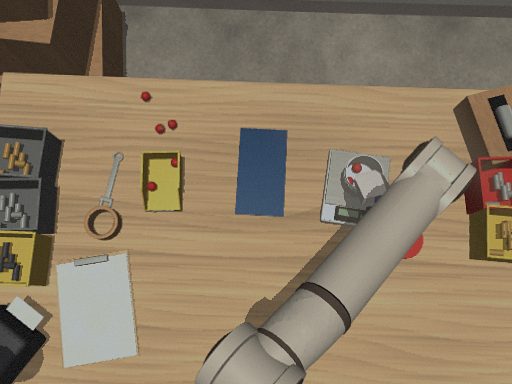

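```bash
python3 -m inch '[[18,-10,7,0.2,0.4,-3.6],[19,-9,8,0.2,0.4,-3.6],[19,-8,8,0.2,0.4,-3.6],[20,-7,8,0.2,0.4,-3.6],[20,-5,8,0.2,0.4,-3.6],[20,-4,8,0.2,0.4,-3.6],[21,-3,8,0.2,0.4,-3.6],[21,-1,8,0.2,0.4,-3.6],[21,0,9,0.2,0.4,-3.6],[21,1,9,0.2,0.4,-3.6],[20,3,9,0.2,0.4,-3.6],[20,4,9,0.2,0.4,-3.6]]'
python3 - <<'E'
from plan import *
where()
p=manip.read_camera('scene')
cv2.imwrite(f'pics/s23.png',cv2.resize(p['frame'][150:280,120:270],None,fx=4,fy=4,interpolation=cv2.INTER_CUBIC))
rows(*scoop([.805,.16,.05],100,3),n=12)
E
```

```text
time_s: 24.47
tool_pos: [0.632, -0.1532, 0.2262]
eef_rot: [-3.109, -0.096, 0.96]
wrist_force: [0.4, -0.2, -2.0]
finger_gap: 0.0192
lip [ 0.7094 -0.0393  0.1798] yaw 55.4 pitch 6.5 roll 1.8 q [-0.08  0.5   0.47  1.58 -0.36  1.13 -0.11] F [ 0.4 -0.2 -2. ] gap 0.0192 t 24.47
dist 292.7 mm ang 44.5 rows 12
[[20,6,13,0.3,0.2,-3.7],[19,7,13,0.3,0.2,-3.7],[19,8,13,0.3,0.2,-3.7],[18,10,13,0.3,0.2,-3.7],[17,11,13,0.3,0.2,-3.7],[17,12,13,0.3,0.2,-3.7],[16,13,13,0.3,0.2,-3.7],[15,14,13,0.3,0.2,-3.7],[14,15,13,0.3,0.2,-3.7],[13,16,13,0.3,0.2,-3.7],[12,17,13,0.3,0.2,-3.7],[10,18,13,0.3,0.2,-3.7]]
```

View pics/s23.png

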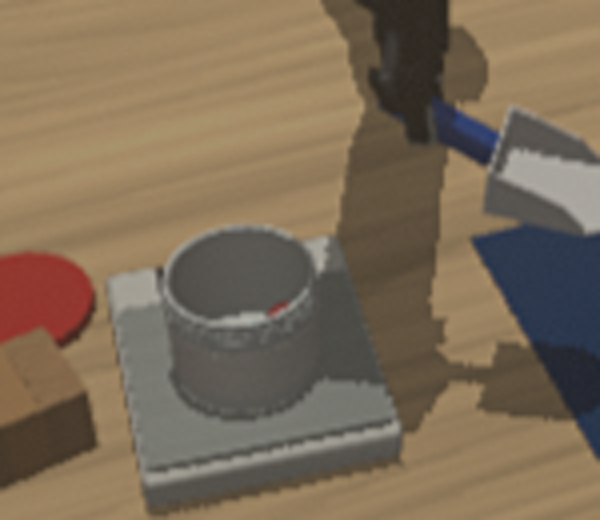

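```bash
python3 -m inch '[[20,6,13,0.3,0.2,-3.7],[19,7,13,0.3,0.2,-3.7],[19,8,13,0.3,0.2,-3.7],[18,10,13,0.3,0.2,-3.7],[17,11,13,0.3,0.2,-3.7],[17,12,13,0.3,0.2,-3.7],[16,13,13,0.3,0.2,-3.7],[15,14,13,0.3,0.2,-3.7],[14,15,12,0.3,0.2,-3.7],[12,12,10,0.3,0.2,-3.7],[6,6,6,0.3,0.2,-2],[0,0,0,0,0,0]]'
python3 - <<'E'
from plan import *
where()
p=manip.read_camera('top'); cv2.imwrite('pics/t24.png',cv2.resize(p['frame'][80:230,110:300],None,fx=4,fy=4,interpolation=cv2.INTER_CUBIC))
W=cloud(p)
for t in ['scoop_lip','scoop_bowl']:
    r=manip.spot_point(p,t); print(t,[(round(q['score'],2),np.round(w2c(p,q['location']),3).tolist()) for q in r[:2]])
rows(*scoop([.803,.17,.02],100,3),n=5)
E
```

```text
time_s: 25.52
tool_pos: [0.7925, -0.0124, 0.1132]
eef_rot: [3.135, -0.151, 1.653]
wrist_force: [-0.3, 0.0, -1.6]
finger_gap: 0.0192
lip [0.7815 0.1271 0.0743] yaw 94.6 pitch 3.4 roll -0.4 q [-0.08  0.85  0.24  1.21 -0.36  1.14  0.32] F [-0.3  0.  -1.6] gap 0.0192 t 25.52
scoop_lip [(0.77, [0.779, 0.127, 0.077]), (0.6, [0.672, 0.267, 0.018])]
scoop_bowl [(0.61, [0.787, 0.077, 0.092])]
dist 82.3 mm ang 5.7 rows 5
[[7,8,13,0.3,0.1,-1.1],[7,8,13,0.3,0.1,-1.1],[7,8,13,0.3,0.1,-1.1],[7,8,13,0.3,0.1,-1.1],[6,8,13,0.3,0.1,-1.1]]
```

View pics/t24.png

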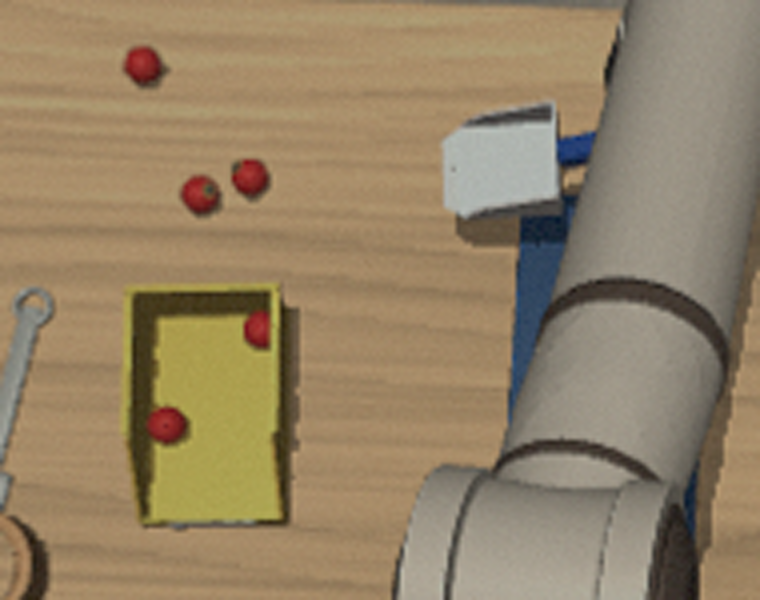

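```bash
python3 - <<'E'
from plan import *
rows(*scoop([.810,.16,.022],100,3),n=5)
E
```

```text
dist 78.9 mm ang 5.7 rows 5
[[5,9,12,0.3,0.1,-1.1],[5,9,12,0.3,0.1,-1.1],[5,9,12,0.3,0.1,-1.1],[5,9,12,0.3,0.1,-1.1],[4,9,12,0.3,0.1,-1.1]]
```

```bash
python3 -m inch '[[5,9,12,0.3,0.1,-1.1],[5,9,12,0.3,0.1,-1.1],[5,9,12,0.3,0.1,-1.1],[4,9,10,0.3,0.1,-1.1],[3,6,8,0.3,0.1,-1.1],[0,0,0,0,0,0]]'
python3 - <<'E'
from plan import *
where()
rows(*scoop([.811,.155,.001],100,2),n=3)
E
```

```text
time_s: 26.17
tool_pos: [0.8323, 0.0051, 0.0739]
eef_rot: [3.139, -0.146, 1.731]
wrist_force: [-1.9, 0.8, -1.9]
finger_gap: 0.0191
lip [0.8101 0.1431 0.0344] yaw 99.1 pitch 3.6 roll -0.1 q [-0.08  0.98  0.22  1.06 -0.35  1.17  0.35] F [-1.9  0.8 -1.9] gap 0.0191 t 26.17
dist 39.1 mm ang 1.8 rows 3
[[2,2,13,0.1,0.5,-0.3],[2,2,13,0.1,0.5,-0.3],[1,2,13,0.1,0.5,-0.3]]
```

```bash
python3 -m inch '[[2,2,12,0.1,0.5,-0.3],[1,2,11,0.1,0.5,-0.3],[0,1,8,0.1,0.3,-0.3],[0,0,2,0,0,0],[0,0,2,0,0,0],[0,0,0,0,0,0]]'
python3 - <<'E'
from plan import *
where()
rows(*scoop([.811,.155,.001],100,2),n=3)
E
```

```text
time_s: 26.67
tool_pos: [0.8352, 0.0098, 0.0385]
eef_rot: [-3.141, -0.168, 1.742]
wrist_force: [0.3, -0.0, -1.9]
finger_gap: 0.0191
lip [0.8112 0.1483 0.0021] yaw 99.8 pitch 2.4 roll 0.0 q [-0.07  1.03  0.2   1.04 -0.37  1.14  0.38] F [ 0.3 -0.  -1.9] gap 0.0191 t 26.67
dist 6.8 mm ang 0.4 rows 3
[[2,0,1,0,0.1,-0.1],[2,0,1,0,0.1,-0.1],[2,0,1,0,0.1,-0.1]]
```

```bash
python3 -m inch '[[0,0,1.5,0,0,0],[0,0,1,0,0,0],[0,0,0,0,0,0]]'; python3 -c "
from plan import *
where()"
```

```text
time_s: 26.92
tool_pos: [0.8354, 0.0097, 0.037]
eef_rot: [3.141, -0.168, 1.741]
wrist_force: [0.1, 0.7, -0.9]
finger_gap: 0.0194
lip [8.115e-01 1.483e-01 6.000e-04] yaw 99.8 pitch 2.4 roll -0.0 q [-0.07  1.03  0.2   1.05 -0.37  1.14  0.38] F [ 0.1  0.7 -0.9] gap 0.0194 t 26.92
```

```bash
python3 -m inch '[[20,0,3.6,0,0,0],[34,0,6,0,0,0],[39.4,0,7,0,0,0],[39.4,0,7,0,0,0],[39.4,0,7,0,0,0],[39.4,0,6.7,0,0,0],[37,0,6,0,6.5,0],[32,0,4,0,6.5,0],[22,0,3,0,6.5,0],[14,0,-1,0,5,0],[7,0,-3,0,0,0],[0,0,0,0,0,0]]'
python3 - <<'E'
from plan import *
where()
p=manip.read_camera('top'); cv2.imwrite('pics/t25.png',cv2.resize(p['frame'][80:230,60:250],None,fx=4,fy=4,interpolation=cv2.INTER_CUBIC))
p=manip.read_camera('scene'); cv2.imwrite('pics/s25.png',cv2.resize(p['frame'][130:280,290:480],None,fx=4,fy=4,interpolation=cv2.INTER_CUBIC))
E
```

```text
time_s: 27.92
tool_pos: [0.7828, 0.3394, 0.07]
eef_rot: [3.122, -0.607, 1.755]
wrist_force: [0.6, 0.6, -0.0]
finger_gap: 0.0189
lip [0.7578 0.4799 0.0967] yaw 100.3 pitch -22.8 roll -1.0 q [-0.17  1.01 -0.06  1.13 -0.64  1.07  0.31] F [ 0.6  0.6 -0. ] gap 0.0189 t 27.92
```

View pics/t25.png

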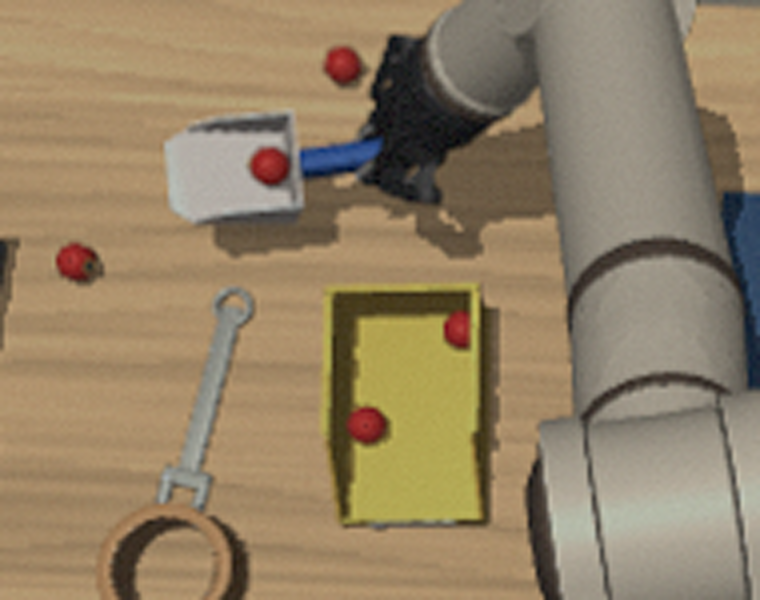

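View pics/s25.png

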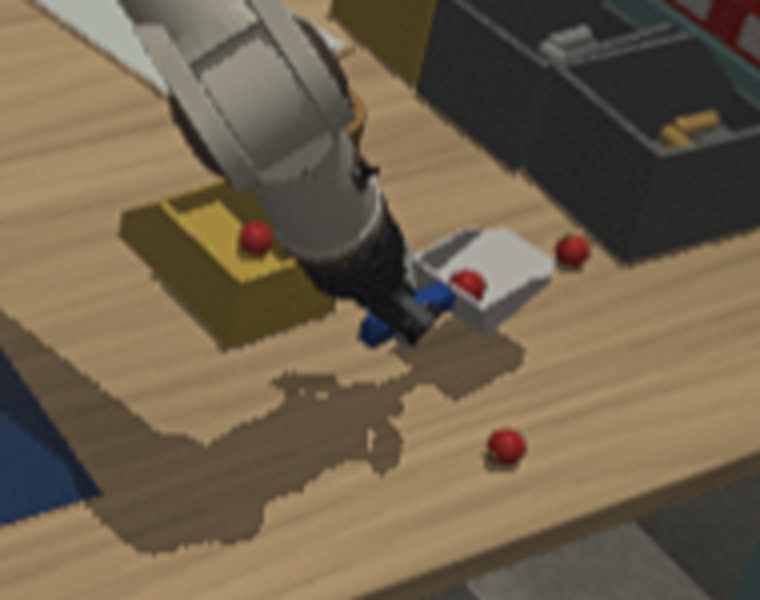

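```bash
python3 full.py top 26; python3 - <<'E'
from plan import *
where()
P,Q,s=cur()
rows(*scoop([.735,.44,.20],105,-16),n=5)
E
```

```text
[145.11  95.59] 54 [0.882 0.375 0.027]
[127.77 121.25] 57 [0.771 0.402 0.094]
[ 69.22 146.35] 51 [0.705 0.596 0.028]
[173.87 161.91] 45 [0.667 0.267 0.029]
[150.98 185.84] 64 [0.589 0.332 0.03 ]
28.0667
lip [0.7579 0.4775 0.0942] yaw 100.3 pitch -22.5 roll -1.0 q [-0.17  1.01 -0.06  1.13 -0.64  1.07  0.31] F [-0.2  0.7 -1.5] gap 0.019 t 28.07
dist 128.1 mm ang 8.3 rows 5
[[8,-3,-24,0.7,-1.3,-0.8],[8,-3,-24,0.7,-1.3,-0.8],[7,-3,-24,0.7,-1.3,-0.8],[7,-3,-24,0.7,-1.3,-0.8],[6,-4,-25,0.7,-1.3,-0.8]]
```

```bash
python3 -m inch '[[4,-2,-14,0.7,-1.3,-0.8],[8,-3,-24,0.7,-1.3,-0.8],[7,-3,-24,0.7,-1.3,-0.8],[7,-3,-24,0.7,-1.3,-0.8],[6,-4,-20,0.7,-1.3,-0.8]]'
python3 full.py top 27; python3 - <<'E'
from plan import *
where()
rows(*scoop([.605,.285,.165],115,-12),n=12)
E
```

```text
time_s: 28.48
tool_pos: [0.7685, 0.3005, 0.1672]
eef_rot: [-3.121, -0.47, 1.828]
wrist_force: [0.6, 0.4, -1.7]
finger_gap: 0.0195
[145.29  95.65] 48 [0.882 0.374 0.027]
[131.69 116.72] 65 [0.753 0.366 0.185]
[173.91 161.65] 46 [0.667 0.267 0.03 ]
[150.98 185.83] 66 [0.589 0.332 0.03 ]
28.5333
lip [0.7322 0.4417 0.1809] yaw 105.2 pitch -14.9 roll 0.6 q [-0.22  0.88  0.02  1.06 -0.51  1.28  0.23] F [2.1 0.4 3.7] gap 0.019 t 28.53
dist 181.5 mm ang 10.1 rows 12
[[-9,-12,-4,0.3,-0.2,-0.7],[-9,-12,-4,0.3,-0.2,-0.7],[-9,-12,-3,0.3,-0.2,-0.7],[-9,-12,-3,0.3,-0.2,-0.7],[-8,-12,-3,0.3,-0.2,-0.7],[-8,-12,-3,0.3,-0.2,-0.7],[-8,-12,-3,0.3,-0.2,-0.7],[-8,-13,-3,0.3,-0.2,-0.7],[-8,-13,-3,0.3,-0.2,-0.7],[-8,-13,-3,0.3,-0.2,-0.7],[-7,-13,-3,0.3,-0.2,-0.7],[-7,-13,-3,0.3,-0.2,-0.7]]
```

```bash
python3 -m inch '[[-4,-6,-2,0.3,0,-0.7],[-8,-12,-4,0.3,0,-0.7],[-10,-14,-4,0.3,0,-0.7],[-10,-14,-4,0.3,0,-0.7],[-10,-14,-3,0.3,0,-0.7],[-10,-14,-3,0.3,0,-0.7],[-9,-14,-3,0.3,0,-0.7],[-9,-14,-3,0.3,0,-0.7],[-8,-13,-3,0.3,0,-0.7],[-7,-12,-3,0.3,0,-0.7],[-5,-8,-2,0,0,0],[-2,-3,-1,0,0,0]]'
python3 full.py top 28; python3 - <<'E'
from plan import *
where()
rows(*scoop([.605,.285,.10],115,38),n=8)
E
```

```text
time_s: 29.53
tool_pos: [0.6643, 0.1542, 0.1598]
eef_rot: [-3.139, -0.456, 1.985]
wrist_force: [0.7, -1.0, -1.8]
finger_gap: 0.0195
[145.04  95.61] 51 [0.882 0.375 0.027]
[ 36.33 152.28] 46 [0.682 0.692 0.027]
[181.9  157.79] 70 [0.641 0.219 0.176]
[151.   185.76] 62 [0.588 0.332 0.03 ]
29.5833
lip [0.606  0.2865 0.1646] yaw 113.7 pitch -14.1 roll 0.2 q [-0.05  0.71  0.01  1.42 -0.46  1.23  0.57] F [-0.9 -1.9 -2.7] gap 0.019 t 29.58
dist 72.8 mm ang 52.1 rows 8
[[9,0,-3,-0,-6.5,-0.2],[8,0,-4,-0,-6.5,-0.2],[8,0,-5,-0,-6.5,-0.2],[7,0,-6,-0,-6.5,-0.2],[6,0,-6,-0,-6.5,-0.2],[6,0,-7,-0,-6.5,-0.2],[5,0,-8,-0,-6.5,-0.2],[4,0,-8,-0,-6.5,-0.2]]
```

View pics/f28.png

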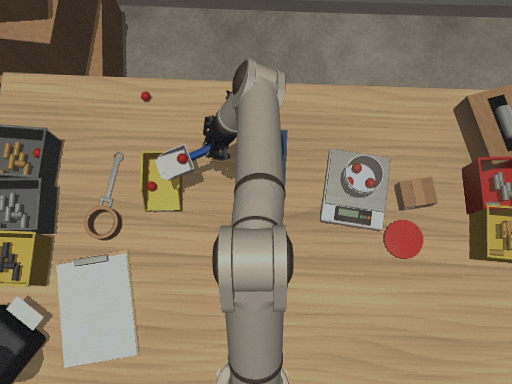

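```bash
python3 -m inch '[[9,0,-2,0,-6.5,0],[8,0,-3,0,-6.5,0],[8,0,-4,0,-6.5,0],[7,0,-5,0,-6.5,0],[6,0,-6,0,-6.5,0],[6,0,-7,0,-6.5,0],[5,0,-8,0,-6,0],[0,0,0,0,0,0],[0,0,0,0,0,0]]'
python3 full.py top 29; python3 - <<'E'
from plan import *
where()
p=manip.read_camera('scene'); cv2.imwrite('pics/s29.png',cv2.resize(p['frame'][80:230,322:512],None,fx=4,fy=4,interpolation=cv2.INTER_CUBIC))
E
```

```text
time_s: 30.33
tool_pos: [0.6479, 0.204, 0.1995]
eef_rot: [3.133, 0.357, 1.979]
wrist_force: [1.0, -2.1, -1.1]
finger_gap: 0.019
[145.28  95.76] 50 [0.881 0.374 0.027]
[ 36.32 152.3 ] 44 [0.682 0.694 0.028]
[150.51 171.9 ] 41 [0.632 0.337 0.03 ]
[149.94 187.85] 47 [0.582 0.334 0.03 ]
30.3833
lip [0.6064 0.3015 0.0971] yaw 113.4 pitch 32.3 roll -0.5 q [-0.75  0.58  0.32  1.55  0.21  1.06 -0.17] F [-0.7  2.6 -2.3] gap 0.0192 t 30.38
```

View pics/s29.png

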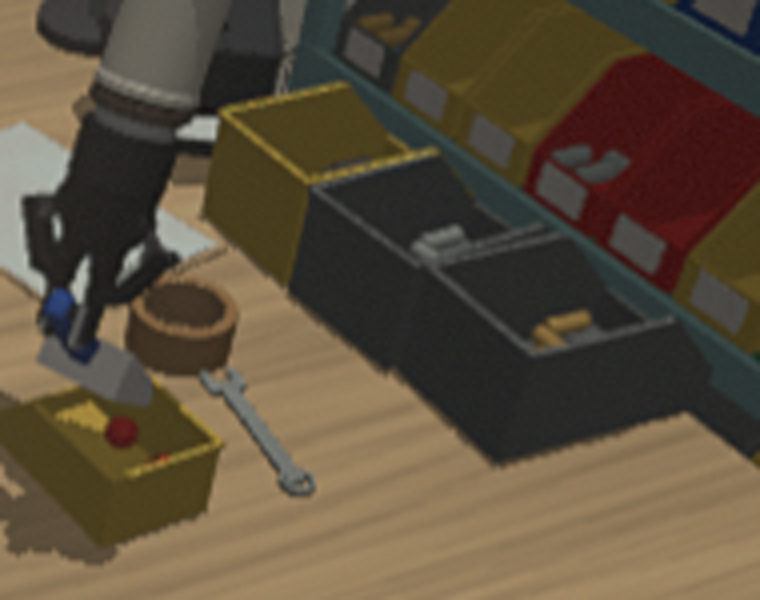

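View pics/f29.png

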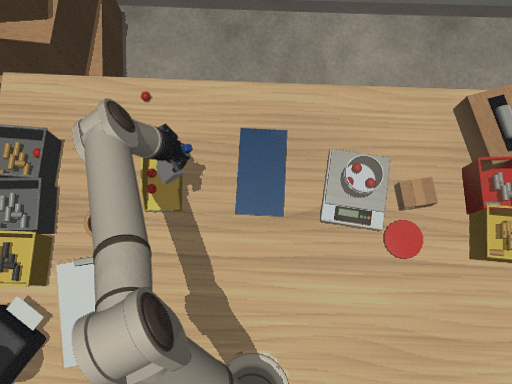

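```bash
python3 - <<'E'
from plan import *
from sim import track,scoopp
where(); q=manip.sense()['joint_positions']
H=90
t1=scoopp([.70,.30,.17],105,0); t2=scoopp([.886,.25,.05],H,1.5)
q1,e,a=track(q,*t1,6); print(q1.round(2),e)
q2,e,a=track(q1,*t2,10); print(q2.round(2),e)
q3,e,a=track(q2,*scoopp([.886,.25,.002],H,1.5),4); print(q3.round(2),e)
q4,e,a=track(q3,*scoopp([.886,.45,.002],H,1.5),6); print(q4.round(2),e)
q5,e,a=track(q4,*scoopp([.886,.54,.08],H,-22),5); print(q5.round(2),e)
q6,e,a=track(q5,*scoopp([.75,.44,.2],105,-16),8); print(q6.round(2),e)
q7,e,a=track(q6,*scoopp([.605,.285,.165],113,-13),10); print(q7.round(2),e)
rows(*t1,n=6)
E
```

```text
lip [0.6073 0.2991 0.0971] yaw 113.2 pitch 32.3 roll -0.5 q [-0.75  0.58  0.32  1.55  0.21  1.06 -0.17] F [-0.1  0.4 -2.6] gap 0.0194 t 30.43
[-0.21  0.72  0.12  1.24 -0.33  1.23  0.26] 0.00017902113052358098
[-0.13  1.12  0.17  0.77 -0.38  1.27  0.06] 0.0004294855654814914
[-0.13  1.16  0.16  0.79 -0.39  1.21  0.08] 2.809018360026952e-05
[-0.33  1.27  0.17  0.58 -0.39  1.27 -0.18] 0.0021856231530233347
[-0.22  1.26 -0.06  0.66 -0.61  1.14 -0.01] 0.00017218921633662797
[-0.17  0.93 -0.04  0.95 -0.5   1.33  0.21] 3.58490219077466e-05
[-0.03  0.69 -0.03  1.44 -0.44  1.21  0.55] 5.733111243836416e-06
dist 97.8 mm ang 33.4 rows 6
[[-11,11,4,0.2,5.4,1.4],[-12,11,3,0.2,5.4,1.4],[-11,11,2,0.2,5.4,1.4],[-11,12,1,0.2,5.4,1.4],[-11,12,0,0.2,5.4,1.4],[-11,12,-1,0.2,5.4,1.4]]
```

```bash
python3 -m inch '[[-11,5,-16,0.2,5.4,1.4],[-12,11,-6,0.2,5.4,1.4],[-11,11,0,0.2,5.4,1.4],[-11,12,1,0.2,5.4,1.4],[-11,12,0,0.2,5.4,1.4],[-11,14,0,0.2,5.4,1.4]]'
python3 - <<'E'
from plan import *
where()
rows(*scoop([.886,.25,.03],90,1.5),n=9)
E
```

```text
time_s: 30.93
tool_pos: [0.7291, 0.1766, 0.2291]
eef_rot: [-3.141, -0.247, 1.841]
wrist_force: [0.9, 0.5, -2.0]
finger_gap: 0.0189
lip [0.6909 0.3145 0.2039] yaw 105.5 pitch -2.1 roll 0.0 q [-0.24  0.68  0.13  1.25 -0.34  1.27  0.25] F [ 0.9  0.5 -2. ] gap 0.0189 t 30.93
dist 237.5 mm ang 15.9 rows 9
[[-16,15,15,-0.4,-0.4,1.7],[-15,15,15,-0.4,-0.4,1.7],[-15,16,15,-0.4,-0.4,1.7],[-14,16,15,-0.4,-0.4,1.7],[-14,16,16,-0.4,-0.4,1.7],[-13,16,16,-0.4,-0.4,1.7],[-13,17,16,-0.4,-0.4,1.7],[-12,17,16,-0.4,-0.4,1.7],[-11,17,16,-0.4,-0.4,1.7]]
```

```bash
python3 -m inch '[[-16,15,15,-0.4,-0.4,1.7],[-15,15,15,-0.4,-0.4,1.7],[-15,16,15,-0.4,-0.4,1.7],[-14,16,15,-0.4,-0.4,1.7],[-14,16,16,-0.4,-0.4,1.7],[-13,16,16,-0.4,-0.4,1.7],[-13,16,15,-0.4,-0.4,1.7],[-10,14,10,-0.4,-0.4,1.7],[-6,8,6,-0.4,-0.4,1.7],[0,0,0,0,0,0]]'
python3 - <<'E'
from plan import *
where()
rows(*scoop([.886,.25,.004],90,1.5),n=3)
E
```

```text
time_s: 31.77
tool_pos: [0.8889, 0.0386, 0.0739]
eef_rot: [3.133, -0.179, 1.484]
wrist_force: [-1.7, -0.4, -1.8]
finger_gap: 0.0189
lip [0.9016 0.1791 0.0391] yaw 84.9 pitch 1.7 roll -0.5 q [-0.1   1.07  0.23  0.88 -0.4   1.21  0.07] F [-1.7 -0.4 -1.8] gap 0.0189 t 31.77
dist 78.8 mm ang 5.1 rows 3
[[21,-3,16,0.5,0.1,-1.6],[21,-2,16,0.5,0.1,-1.6],[21,-2,16,0.5,0.1,-1.6]]
```

```bash
python3 -m inch '[[12,-2,8,0.3,0,-1],[16,-3,9,0.3,0,-1],[16,-3,9,0.3,0,-1],[12,-2,6,0.3,0,-1],[6,-1,3,0.3,0,-1],[0,0,0,0,0,0],[0,0,0,0,0,0]]'
python3 - <<'E'
from plan import *
where()
rows(*scoop([.886,.25,.002],90,1.5),n=2)
E
```

```text
time_s: 32.35
tool_pos: [0.8796, 0.1117, 0.0497]
eef_rot: [-3.138, -0.184, 1.583]
wrist_force: [-1.4, -0.7, -0.8]
finger_gap: 0.0192
lip [0.8778 0.2529 0.0155] yaw 90.7 pitch 1.5 roll 0.2 q [-0.17  1.09  0.2   0.88 -0.39  1.2   0.09] F [-1.4 -0.7 -0.8] gap 0.0192 t 32.35
dist 15.1 mm ang 0.7 rows 2
[[-3,3,6,-0.2,-0,0.3],[-3,3,6,-0.2,-0,0.3]]
```

```bash
python3 -m inch '[[-3,3,6,-0.2,0,0.3],[-2,3,5,0,0,0],[-2,0,2.5,0,0,0],[0,0,1,0,0,0],[0,0,0,0,0,0]]'
python3 - <<'E'
from plan import *
where()
p=manip.read_camera('top'); cv2.imwrite('pics/t32.png',cv2.resize(p['frame'][60:190,90:250],None,fx=4,fy=4,interpolation=cv2.INTER_CUBIC))
E
```

```text
time_s: 32.77
tool_pos: [0.8875, 0.1084, 0.0355]
eef_rot: [3.138, -0.184, 1.579]
wrist_force: [-0.0, 1.8, 1.6]
finger_gap: 0.0196
lip [0.8866 0.2496 0.0013] yaw 90.4 pitch 1.4 roll -0.2 q [-0.16  1.12  0.2   0.86 -0.4   1.18  0.09] F [-0.   1.8  1.6] gap 0.0196 t 32.77
```

View pics/t32.png

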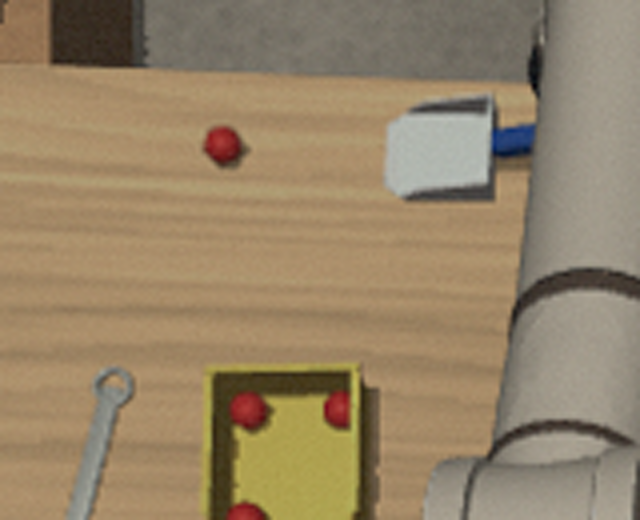

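```bash
python3 -m inch '[[20,0,3.8,0,0,0],[34,0,6.5,0,0,0],[38.4,0,7.3,0,0,0],[38.4,0,7.3,0,0,0],[38.4,0,7.3,0,0,0],[38.4,0,7,0,0,0],[36,0,6,0,6.5,0],[31,0,4,0,6.5,0],[22,0,3,0,6.5,0],[14,0,-1,0,5,0],[7,0,-3,0,0,0],[0,0,0,0,0,0]]'
python3 full.py top 33
python3 - <<'E'
from plan import *
where()
rows(*scoop([.75,.44,.2],105,-16),n=7)
E
```

```text
time_s: 33.82
tool_pos: [0.8917, 0.4269, 0.0654]
eef_rot: [3.126, -0.617, 1.575]
wrist_force: [-0.1, 1.2, 0.8]
finger_gap: 0.0193
[101.17  89.  ] 41 [0.872 0.492 0.092]
[ 36.39 152.35] 46 [0.682 0.694 0.029]
[173.85 161.63] 46 [0.667 0.267 0.03 ]
[151.33 161.83] 63 [0.665 0.338 0.03 ]
[150.76 189.69] 62 [0.577 0.332 0.03 ]
33.8667
lip [0.8922 0.5678 0.0918] yaw 90.0 pitch -23.2 roll -0.8 q [-0.26  1.21 -0.03  0.72 -0.64  1.1  -0.  ] F [ 0.3 -1.1 -2. ] gap 0.0189 t 33.87
dist 206.2 mm ang 16.9 rows 7
[[-4,-15,-25,1.2,-1,-1.8],[-4,-15,-25,1.2,-1,-1.8],[-4,-16,-24,1.2,-1,-1.8],[-4,-17,-24,1.2,-1,-1.8],[-4,-17,-24,1.2,-1,-1.8],[-4,-18,-23,1.2,-1,-1.8],[-4,-18,-23,1.2,-1,-1.8]]
```

View pics/f33.png

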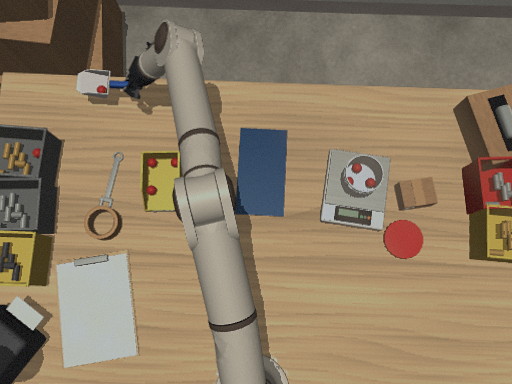

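```bash
python3 -m inch '[[-2,-8,-14,1.2,-1,-1.8],[-4,-15,-25,1.2,-1,-1.8],[-4,-16,-24,1.2,-1,-1.8],[-4,-17,-24,1.2,-1,-1.8],[-4,-17,-24,1.2,-1,-1.8],[-4,-18,-23,1.2,-1,-1.8],[-6,-18,-18,0.6,-0.5,-1.2]]'
python3 - <<'E'
from plan import *
where()
rows(*scoop([.615,.285,.165],113,-13),n=11)
E
```

```text
time_s: 34.45
tool_pos: [0.7887, 0.3026, 0.1724]
eef_rot: [-3.133, -0.469, 1.824]
wrist_force: [-0.1, 0.3, -1.2]
finger_gap: 0.0194
lip [0.7519 0.4429 0.1793] yaw 104.6 pitch -14.9 roll 0.4 q [-0.21  0.92  0.01  1.   -0.5   1.29  0.21] F [-0.1  0.3 -1.2] gap 0.0194 t 34.45
dist 191.5 mm ang 8.5 rows 11
[[-10,-14,-4,0.3,-0.2,-0.7],[-10,-14,-4,0.3,-0.2,-0.7],[-10,-14,-4,0.3,-0.2,-0.7],[-9,-14,-4,0.3,-0.2,-0.7],[-9,-14,-4,0.3,-0.2,-0.7],[-9,-14,-3,0.3,-0.2,-0.7],[-9,-15,-3,0.3,-0.2,-0.7],[-9,-15,-3,0.3,-0.2,-0.7],[-9,-15,-3,0.3,-0.2,-0.7],[-8,-15,-3,0.3,-0.2,-0.7],[-8,-15,-3,0.3,-0.2,-0.7]]
```

```bash
python3 -m inch '[[-9,-12,-4,0.3,0,-0.7],[-11,-15,-4,0.3,0,-0.7],[-11,-15,-4,0.3,0,-0.7],[-10,-15,-4,0.3,0,-0.7],[-10,-15,-4,0.3,0,-0.7],[-10,-15,-3,0.3,0,-0.7],[-9,-15,-3,0.3,0,-0.7],[-9,-15,-3,0.3,0,-0.7],[-8,-13,-3,0.3,0,-0.7],[-6,-9,-2,0.3,0,-0.7],[-3,-4,-1,0,0,0]]'
python3 - <<'E'
from plan import *
where()
p=manip.read_camera('top'); cv2.imwrite('pics/t34.png',cv2.resize(p['frame'][110:230,110:260],None,fx=4,fy=4,interpolation=cv2.INTER_CUBIC))
rows(*scoop([.61,.295,.10],113,36),n=8)
E
```

```text
time_s: 35.37
tool_pos: [0.689, 0.1408, 0.1781]
eef_rot: [3.124, -0.426, 1.965]
wrist_force: [0.6, -0.7, -0.6]
finger_gap: 0.0193
lip [0.6341 0.2753 0.1786] yaw 112.4 pitch -12.4 roll -0.9 q [-0.04  0.7   0.01  1.37 -0.43  1.24  0.53] F [ 0.6 -0.7 -0.6] gap 0.0193 t 35.37
dist 83.5 mm ang 48.4 rows 8
[[10,-2,1,0.1,-6,-0.1],[10,-2,-1,0.1,-6,-0.1],[10,-2,-2,0.1,-6,-0.1],[10,-2,-3,0.1,-6,-0.1],[10,-2,-4,0.1,-6,-0.1],[9,-2,-5,0.1,-6,-0.1],[9,-2,-6,0.1,-6,-0.1],[8,-2,-7,0.1,-6,-0.1]]
```

View pics/t34.png

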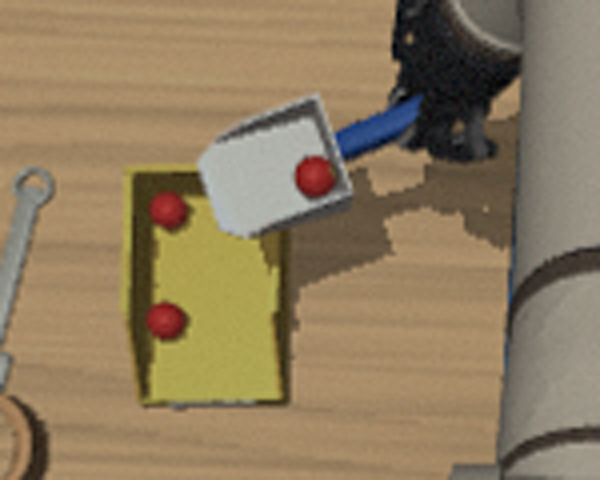

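```bash
python3 -m inch '[[12,-5,2,0,-4,0],[12,-5,1,0,-5,0],[10,-4,0,0,-6,0],[9,-2,-3,0,-6.5,0],[9,0,-4,0,-6.5,0],[8,0,-5,0,-6.5,0],[8,0,-6,0,-6.5,0],[6,0,-7,0,-6,0],[0,0,0,0,0,0]]'
python3 full.py top 35; python3 - <<'E'
from plan import *
where()
E
```

```text
time_s: 36.17
tool_pos: [0.6523, 0.2098, 0.2131]
eef_rot: [3.102, 0.43, 1.928]
wrist_force: [-1.6, 3.4, -1.9]
finger_gap: 0.0191
[ 36.25 152.36] 44 [0.683 0.694 0.026]
[150.76 162.13] 54 [0.663 0.338 0.031]
[150.82 179.18] 39 [0.61  0.333 0.032]
[150.18 190.22] 40 [0.575 0.334 0.031]
36.2167
lip [0.6219 0.2986 0.1045] yaw 109.8 pitch 36.5 roll -2.6 q [-0.79  0.58  0.33  1.53  0.28  1.09 -0.28] F [ 0.6  1.2 -0.9] gap 0.0192 t 36.22
```

View pics/f35.png

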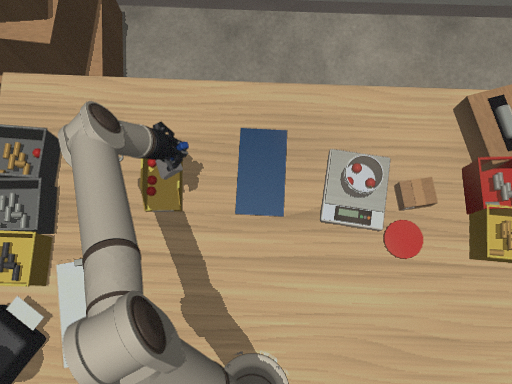

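```bash
python3 - <<'E'
from plan import *
from sim import track,scoopp
where(); q0=manip.sense()['joint_positions']
D=np.array([.686,.697])
for H in (10,20,27,40):
    h=np.array([np.cos(np.radians(H)),np.sin(np.radians(H))])
    L=lambda s:D+h*s
    q=q0; print('H',H,'start lip',L(-.123).round(3))
    for nm,t,n in [('up',([.60,.40,.22],80,0),8),('pre',([*L(-.123),.15],H,1.5),16),('low',([*L(-.123),.002],H,1.5),8),('hit',([*L(-.008),.002],H,1.5),5),('flat',([*L(.08),.002],H,1.5),4),('tilt',([*L(.17),.08],H,-22),5),('back',([*L(-.1),.2],H+10,-16),10),('bin',([.605,.285,.18],95,-13),20),('dump',([.605,.285,.10],95,36),10)]:
        q,e,a=track(q,*scoopp(*t),n); print(nm,q.round(2),round(e,1),round(a,1))
E
```

```text
lip [0.6219 0.2986 0.1045] yaw 109.8 pitch 36.5 roll -2.6 q [-0.79  0.58  0.33  1.53  0.28  1.09 -0.28] F [ 0.6  1.2 -0.9] gap 0.0192 t 36.22
H 10 start lip [0.565 0.676]
up [-0.54  0.37  0.24  1.7  -0.34  1.01 -0.32] 0.0 0.0
pre [-1.35  0.73  0.45  1.35 -0.22  1.   -2.31] 0.0 0.0
low [-1.33  0.89  0.4   1.43 -0.27  0.77 -2.29] 0.0 0.0
hit [-1.16  1.02  0.38  1.14 -0.28  0.9  -2.21] 0.0 0.0
flat [-1.03  1.16  0.37  0.84 -0.29  1.04 -2.17] 0.0 0.0
tilt [-1.17  1.17  0.56  1.   -0.18  0.62 -2.32] 0.0 0.0
back [-1.54  0.63  0.61  1.65 -0.08  0.58 -2.26] 0.0 0.0
bin [ 0.09  0.52 -0.14  1.69 -0.46  1.01  0.31] 0.0 0.0
dump [-0.59  0.59  0.11  1.51  0.32  1.23 -0.53] 0.0 0.0
H 20 start lip [0.57  0.655]
up [-0.54  0.37  0.24  1.7  -0.34  1.01 -0.32] 0.0 0.0
pre [-1.29  0.65  0.42  1.48 -0.2   0.92 -2.08] 0.0 0.0
low [-1.26  0.81  0.36  1.55 -0.26  0.68 -2.06] 0.0 0.0
hit [-1.11  0.97  0.34  1.23 -0.28  0.83 -1.99] 0.0 0.0
flat [-1.01  1.13  0.33  0.9  -0.28  0.99 -1.97] 0.0 0.0
tilt [-1.12  1.12  0.48  1.07 -0.22  0.5  -2.08] 0.0 0.0
back [-1.41  0.53  0.51  1.77 -0.1   0.46 -1.98] 0.0 0.0
[... 485 characters left out ...]
[-1.26  0.48  0.4   1.82 -0.15  0.41 -1.75] 0.0 0.0
bin [ 0.08  0.52 -0.12  1.69 -0.47  1.01  0.32] 0.0 0.0
dump [-0.6   0.59  0.13  1.51  0.31  1.23 -0.52] 0.0 0.0
H 40 start lip [0.592 0.618]
up [-0.54  0.37  0.24  1.7  -0.34  1.01 -0.32] 0.0 0.0
pre [-1.11  0.55  0.34  1.61 -0.23  0.84 -1.56] 0.0 0.0
low [-1.06  0.73  0.27  1.68 -0.31  0.58 -1.51] 0.0 0.0
hit [-1.    0.92  0.27  1.32 -0.31  0.76 -1.52] 0.0 0.0
flat [-0.94  1.09  0.27  0.97 -0.3   0.94 -1.55] 0.0 0.0
tilt [-0.96  1.05  0.25  1.15 -0.35  0.39 -1.5 ] 0.0 0.0
back [-0.91  0.43  0.14  1.85 -0.3   0.39 -1.25] 0.0 0.0
bin [ 0.09  0.52 -0.14  1.69 -0.46  1.01  0.31] 0.0 0.0
dump [-0.59  0.59  0.11  1.51  0.32  1.23 -0.53] 0.0 0.0
```

```bash
python3 - <<'E'
from plan import *
rows(*scoop([.60,.42,.22],80,0),n=7)
E
```

```text
dist 112.5 mm ang 47.4 rows 7
[[10,-6,-11,0.8,5,4.5],[10,-7,-10,0.8,5,4.5],[11,-8,-9,0.8,5,4.5],[11,-9,-8,0.8,5,4.5],[11,-10,-7,0.8,5,4.5],[10,-11,-6,0.8,5,4.5],[10,-12,-4,0.8,5,4.5]]
```

```bash
python3 -m inch '[[4,-3,-20,0.8,5,4.5],[10,-7,-12,0.8,5,4.5],[11,-8,-9,0.8,5,4.5],[11,-9,-8,0.8,5,4.5],[11,-10,-6,0.8,5,4.5],[10,-11,-4,0.8,5,4.5],[10,-12,-4,0.8,5,4.5]]'
python3 - <<'E'
from plan import *
where()
rows(*scoop([.572,.645,.14],25,1.5),n=12)
E
```

```text
time_s: 36.8
tool_pos: [0.5778, 0.2988, 0.2663]
eef_rot: [-3.13, -0.243, 1.387]
wrist_force: [-0.4, -0.4, -1.9]
finger_gap: 0.019
lip [0.6033 0.4394 0.2405] yaw 79.6 pitch -2.0 roll 0.7 q [-0.58  0.37  0.22  1.66 -0.34  1.03 -0.39] F [-0.4 -0.4 -1.9] gap 0.019 t 36.8
dist 329.4 mm ang 54.7 rows 12
[[19,-15,13,-1,-0.2,4.4],[18,-17,12,-1,-0.2,4.4],[16,-18,12,-1,-0.2,4.4],[15,-20,12,-1,-0.2,4.4],[13,-21,11,-1,-0.2,4.4],[12,-22,11,-1,-0.2,4.4],[10,-23,10,-1,-0.2,4.4],[8,-24,10,-1,-0.2,4.4],[6,-25,9,-1,-0.2,4.4],[5,-26,9,-1,-0.2,4.4],[3,-26,8,-1,-0.2,4.4],[1,-26,8,-1,-0.2,4.4]]
```

```bash
python3 -m inch '[[19,-15,13,-1,-0.2,4.4],[18,-17,12,-1,-0.2,4.4],[16,-18,12,-1,-0.2,4.4],[15,-20,12,-1,-0.2,4.4],[13,-21,11,-1,-0.2,4.4],[12,-22,11,-1,-0.2,4.4],[10,-23,10,-1,-0.2,4.4],[8,-24,10,-1,-0.2,4.4],[6,-25,9,-1,-0.2,4.4],[5,-22,7,-1,-0.2,4],[3,-12,4,-0.5,0,2],[0,0,0,0,0,0]]'
python3 - <<'E'
from plan import *
where()
p=manip.read_camera('top'); cv2.imwrite('pics/t37.png',cv2.resize(p['frame'][90:280,0:200],None,fx=3,fy=3,interpolation=cv2.INTER_CUBIC))
rows(*scoop([.572,.645,.03],25,1.5),n=5)
E
```

```text
time_s: 37.8
tool_pos: [0.4816, 0.5537, 0.1996]
eef_rot: [-3.111, -0.216, 0.488]
wrist_force: [-0.4, 0.7, -0.9]
finger_gap: 0.0192
lip [0.6063 0.6219 0.17  ] yaw 28.3 pitch -0.4 roll 1.7 q [-1.22  0.55  0.42  1.59 -0.21  0.84 -1.83] F [-0.4  0.7 -0.9] gap 0.0192 t 37.8
dist 144.6 mm ang 4.2 rows 5
[[-9,-9,26,-0.5,-0.4,0.6],[-9,-9,26,-0.5,-0.4,0.6],[-9,-9,26,-0.5,-0.4,0.6],[-9,-9,26,-0.5,-0.4,0.6],[-9,-9,26,-0.5,-0.4,0.6]]
```

View pics/t37.png

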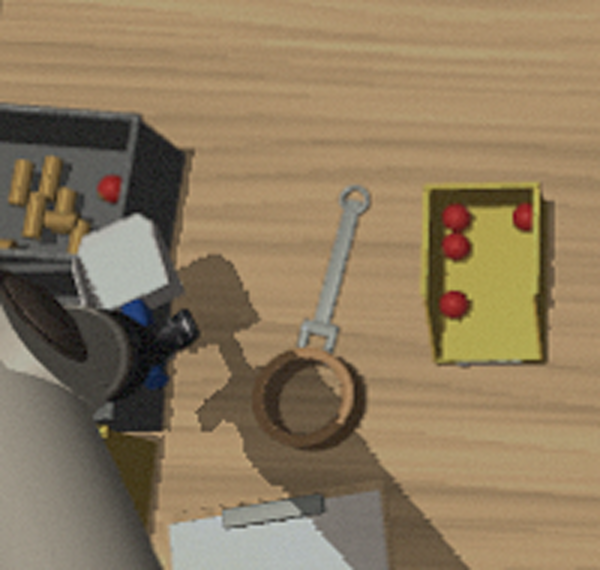

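```bash
python3 -m inch '[[-8,-4,10,-0.5,-0.4,0.6],[-10,-6,16,-0.5,-0.4,0.6],[-10,-6,16,-0.5,-0.4,0.6],[-6,-3,14,-0.5,-0.4,0.6],[-4,-2,12,-0.5,-0.4,0.6],[0,0,0,0,0,0]]'
python3 - <<'E'
from plan import *
where()
rows(*scoop([.575,.634,.03],25,1.5),n=4)
E
```

```text
time_s: 38.35
tool_pos: [0.4545, 0.5534, 0.1209]
eef_rot: [3.136, -0.177, 0.422]
wrist_force: [-1.2, -0.8, -1.9]
finger_gap: 0.0192
lip [0.5832 0.6107 0.0857] yaw 24.1 pitch 1.8 roll -0.3 q [-1.27  0.64  0.42  1.63 -0.23  0.77 -1.94] F [-1.2 -0.8 -1.9] gap 0.0192 t 38.35
dist 60.8 mm ang 1.0 rows 4
[[-2,-6,14,0.1,0.1,-0.2],[-2,-6,14,0.1,0.1,-0.2],[-2,-6,14,0.1,0.1,-0.2],[-2,-6,14,0.1,0.1,-0.2]]
```

```bash
python3 -m inch '[[-2,-12,5,0,0,0],[-2,-12,8,0,0,0],[-3,-3,14,0,0,0],[-2,0,14,0,0,0],[-2,0,10,0,0,0],[0,0,0,0,0,0]]'
python3 - <<'E'
from plan import *
where()
rows(*scoop([.575,.634,.003],25,1.5),n=3)
E
```

```text
time_s: 38.85
tool_pos: [0.4425, 0.5792, 0.0633]
eef_rot: [3.136, -0.179, 0.421]
wrist_force: [-0.6, -0.5, -1.9]
finger_gap: 0.0188
lip [0.5713 0.6365 0.0284] yaw 24.0 pitch 1.8 roll -0.3 q [-1.28  0.74  0.4   1.62 -0.25  0.69 -1.96] F [-0.6 -0.5 -1.9] gap 0.0188 t 38.85
dist 26.9 mm ang 1.0 rows 3
[[-1,2,9,0.2,0.1,-0.3],[-1,2,9,0.2,0.1,-0.3],[-1,2,9,0.2,0.1,-0.3]]
```

```bash
python3 -m inch '[[-1,1,10,0,0,0],[-1,1,9,0,0,0.3],[-1,0,5,0,0,0.3],[0,0,2,0,0,0],[0,0,1,0,0,0],[0,0,0,0,0,0]]'
python3 - <<'E'
from plan import *
where()
p=manip.read_camera('top'); cv2.imwrite('pics/t38.png',cv2.resize(p['frame'][110:210,0:110],None,fx=5,fy=5,interpolation=cv2.INTER_CUBIC))
for t in ['scoop_lip','knob0']:
    r=manip.spot_point(p,t); print(t,[(round(q['score'],2),np.round(w2c(p,q['location']),3).tolist()) for q in r[:8]])
E
```

```text
time_s: 39.35
tool_pos: [0.4482, 0.5779, 0.035]
eef_rot: [3.139, -0.183, 0.407]
wrist_force: [-0.2, -1.1, 1.0]
finger_gap: 0.019
lip [0.5779 0.6336 0.0007] yaw 23.3 pitch 1.5 roll -0.1 q [-1.26  0.77  0.38  1.62 -0.27  0.64 -1.96] F [-0.2 -1.1  1. ] gap 0.019 t 39.35
scoop_lip [(0.77, [0.578, 0.635, 0.001])]
knob0 [(0.64, [0.664, 0.337, 0.019]), (0.58, [0.686, 0.697, 0.017]), (0.54, [0.675, 0.268, 0.02]), (0.51, [0.657, -0.287, 0.067]), (0.49, [0.579, 0.337, 0.023]), (0.49, [0.619, -0.266, 0.062]), (0.47, [0.597, -0.475, -0.001]), (0.46, [0.612, -0.332, 0.066])]
```

View pics/t38.png

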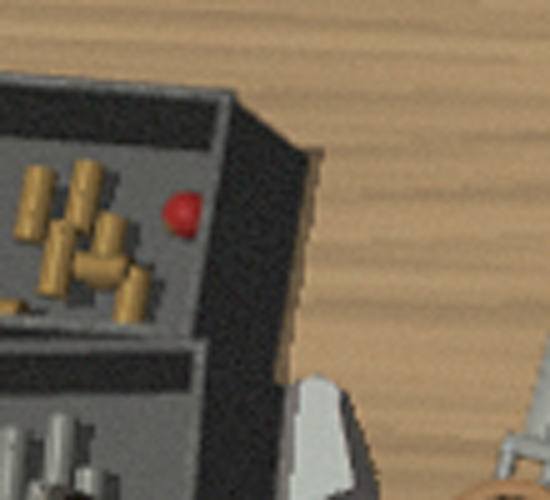

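```bash
python3 -m inch '[[0,0,0.3,0,0,-2],[0,0,0,0,0,0]]'; python3 -c "
from plan import *
where()"
```

```text
time_s: 39.67
tool_pos: [0.4488, 0.5778, 0.0355]
eef_rot: [3.132, -0.183, 0.443]
wrist_force: [0.6, 0.2, -0.5]
finger_gap: 0.019
lip [0.5765 0.6377 0.0012] yaw 25.3 pitch 1.5 roll -0.5 q [-1.26  0.77  0.38  1.62 -0.26  0.64 -1.93] F [ 0.6  0.2 -0.5] gap 0.019 t 39.67
```

```bash
python3 -m inch '[[20,0,4.2,0,0,0],[31.5,0,6.2,0,0,0],[35,0,6.7,0,0,0],[35,0,6.7,0,0,0],[35,0,6.7,0,0,0],[35,0,6.5,0,0,0],[34,0,6,0,6.5,0],[29,0,4,0,6.5,0],[21,0,3,0,6.5,0],[13,0,-1,0,5,0],[7,0,-3,0,0,0],[0,0,0,0,0,0]]'
python3 full.py top 40
python3 - <<'E'
from plan import *
where()
rows(*scoop([.62,.60,.2],35,-16),n=8)
E
```

```text
time_s: 40.67
tool_pos: [0.7195, 0.7063, 0.0534]
eef_rot: [3.133, -0.613, 0.441]
wrist_force: [0.9, 0.0, 0.1]
finger_gap: 0.0192
[ 19.49 115.57] 49 [0.781 0.733 0.081]
[151.21 166.54] 125 [0.654 0.337 0.03 ]
[173.82 161.84] 44 [0.667 0.267 0.029]
[150.69 190.85] 61 [0.573 0.331 0.031]
40.7167
lip [0.8475 0.7667 0.079 ] yaw 25.2 pitch -23.0 roll -0.4 q [-1.15  1.07  0.48  1.17 -0.24  0.42 -1.96] F [-0.6 -1.3 -2.4] gap 0.0192 t 40.72
dist 319.6 mm ang 12.2 rows 8
[[-18,10,-34,0.7,-0.9,-1],[-19,9,-34,0.7,-0.9,-1],[-20,9,-34,0.7,-0.9,-1],[-20,8,-33,0.7,-0.9,-1],[-21,7,-33,0.7,-0.9,-1],[-22,6,-33,0.7,-0.9,-1],[-22,5,-33,0.7,-0.9,-1],[-23,5,-32,0.7,-0.9,-1]]
```

View pics/f40.png

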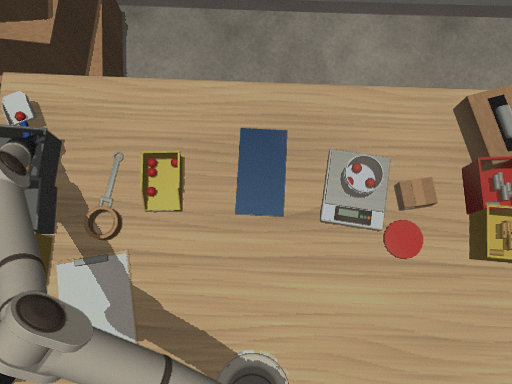

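```bash
python3 -m inch '[[-4,2,-14,0.7,0,-1],[-8,5,-28,0.7,0,-1],[-14,9,-34,0.7,-0.9,-1],[-18,8,-33,0.7,-0.9,-1],[-21,7,-30,0.7,-0.9,-1],[-22,6,-26,0.7,-0.9,-1],[-22,5,-20,0.7,-0.9,-1],[-23,5,-14,0.7,-0.9,-1]]'
python3 - <<'E'
from plan import *
from sim import track,scoopp
where()
q=manip.sense()['joint_positions']
for y in (35,50,65,90):
    q1,e,a=track(q,*scoopp([.605,.285,.19],y,-12),16); q2,e2,a2=track(q1,*scoopp([.605,.29,.10],y,36),10); 
    q3,e3,a3=track(q2,*scoopp([.66,.1,.15],40,0),14)
    q4,e4,a4=track(q3,*scoopp([.72,-.01,.01],12,0),14); print(y,q1.round(2),e,q2.round(2),e2,q3.round(2),e3,q4.round(2),e4)
rows(*scoop([.605,.28,.18],60,-14),n=14)
E
```

```text
time_s: 41.38
tool_pos: [0.5416, 0.5542, 0.1513]
eef_rot: [-3.136, -0.492, 0.615]
wrist_force: [-0.1, -0.7, -0.1]
finger_gap: 0.0192
lip [0.6597 0.6381 0.1616] yaw 35.3 pitch -16.2 roll 0.3 q [-1.16  0.56  0.36  1.78 -0.17  0.36 -1.71] F [-0.1 -0.7 -0.1] gap 0.0192 t 41.38
35 [-0.63  0.09  0.28  2.27 -0.37  0.4  -1.  ] 6.477744417164814e-05 [-0.67  0.66  0.29  1.41 -0.1   1.51 -1.32] 3.0739133549837494e-05 [-0.24  0.27  0.33  2.01 -0.36  0.75 -0.55] 5.649058699909786e-05 [-0.21  0.54  0.34  2.05 -0.59  0.44 -0.78] 3.827009804808838e-06
50 [-0.24  0.15  0.05  2.19 -0.56  0.54 -0.45] 6.388714129269943e-05 [-0.57  0.64  0.13  1.42  0.07  1.47 -1.17] 3.8065101468893836e-05 [-0.11  0.27  0.18  2.01 -0.3   0.74 -0.6 ] 3.718771211216746e-05 [-0.11  0.53  0.22  2.05 -0.47  0.41 -0.88] 3.244067363599179e-06
65 [-0.    0.26 -0.1   2.05 -0.56  0.7  -0.12] 3.890150393216476e-05 [-0.53  0.62  0.04  1.44  0.21  1.42 -0.98] 4.580157325492715e-05 [-0.04  0.26  0.1   2.01 -0.28  0.73 -0.62] 2.9500103378522907e-05 [-0.07  0.52  0.17  2.05 -0.41  0.4  -0.93] 3.016227543163042e-06
90 [ 0.18  0.47 -0.26  1.75 -0.39  0.95  0.18] 2.8496160357553865e-05 [-0.5   0.59 -0.03  1.49  0.37  1.29 -0.66] 5.122365416952469e-05 [ 0.    0.26  0.05  2.01 -0.26  0.73 -0.64] 2.3054882397004115e-05 [-0.04  0.52  0.13  2.05 -0.37  0.39 -0.96] 2.9108079534523754e-06
dist 400.8 mm ang 24.7 rows 14
[[-14,23,-10,0.8,-0.2,-1.6],[-15,22,-10,0.8,-0.2,-1.6],[-15,22,-10,0.8,-0.2,-1.6],[-16,21,-10,0.8,-0.2,-1.6],[-17,21,-11,0.8,-0.2,-1.6],[-17,20,-11,0.8,-0.2,-1.6],[-18,19,-11,0.8,-0.2,-1.6],[-18,19,-11,0.8,-0.2,-1.6],[-19,18,-12,0.8,-0.2,-1.6],[-19,17,-12,0.8,-0.2,-1.6],[-20,17,-12,0.8,-0.2,-1.6],[-20,16,-12,0.8,-0.2,-1.6]]
[[-21,15,-12,0.8,-0.2,-1.6],[-21,14,-12,0.8,-0.2,-1.6]]
```

```bash
python3 -m inch '[[-14,20,-10,0.8,0,-1.6],[-15,22,-10,0.8,0,-1.6],[-15,22,-10,0.8,0,-1.6],[-16,21,-10,0.8,0,-1.6],[-17,21,-10,0.8,0,-1.6],[-17,20,-10,0.8,0,-1.6],[-18,19,-10,0.8,0,-1.6],[-18,19,-10,0.8,0,-1.6],[-18,18,-10,0.8,0,-1.6],[-18,17,-10,0.8,0,-1.6],[-17,15,-10,0.8,0,-1.6],[-14,11,-8,0.8,0,-1.6]]'
python3 - <<'E'
from plan import *
where()
p=manip.read_camera('top'); cv2.imwrite('pics/t41.png',cv2.resize(p['frame'][110:230,110:260],None,fx=4,fy=4,interpolation=cv2.INTER_CUBIC))
rows(*scoop([.605,.28,.17],60,-13),n=4)
E
```

```text
time_s: 42.38
tool_pos: [0.5407, 0.2255, 0.1825]
eef_rot: [3.139, -0.501, 1.031]
wrist_force: [-0.5, -0.5, -1.8]
finger_gap: 0.0195
lip [0.6152 0.3497 0.1941] yaw 59.1 pitch -16.7 roll -0.1 q [ 0.1   0.28 -0.37  2.1  -0.56  0.48 -0.32] F [-0.5 -0.5 -1.8] gap 0.0195 t 42.38
dist 68.0 mm ang 3.9 rows 4
[[-15,6,-4,0.2,-0.9,-0.3],[-15,6,-4,0.2,-0.9,-0.3],[-15,6,-4,0.2,-0.9,-0.3],[-16,6,-4,0.2,-0.9,-0.3]]
```

View pics/t41.png

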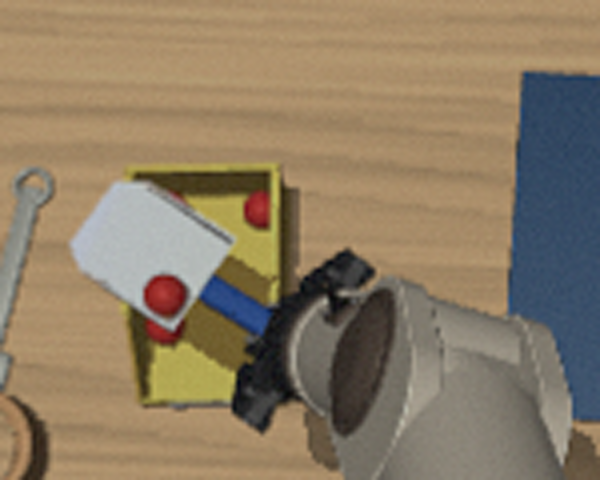

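```bash
python3 -m inch '[[-10,4,-2,0.2,0,0],[-15,6,-4,0.2,0,0],[-15,6,-4,0.2,0,0],[-12,4,-3,0,0,0],[-6,2,0,0,0,0],[0,0,0,0,0,0]]'
python3 - <<'E'
from plan import *
where()
rows(*scoop([.607,.285,.10],60,36),n=8)
E
```

```text
time_s: 42.93
tool_pos: [0.5399, 0.1511, 0.1748]
eef_rot: [3.141, -0.509, 1.023]
wrist_force: [-0.9, -0.3, -2.4]
finger_gap: 0.019
lip [0.6153 0.2746 0.1874] yaw 58.6 pitch -17.1 roll -0.0 q [ 0.27  0.28 -0.38  2.13 -0.63  0.53 -0.11] F [-0.9 -0.3 -2.4] gap 0.019 t 42.93
dist 63.0 mm ang 53.2 rows 8
[[8,-1,0,0,-6.6,-0.2],[8,-1,-1,0,-6.6,-0.2],[7,-1,-2,0,-6.6,-0.2],[7,-1,-3,0,-6.6,-0.2],[7,-1,-4,0,-6.6,-0.2],[6,-1,-5,0,-6.6,-0.2],[6,-1,-5,0,-6.6,-0.2],[5,-1,-6,0,-6.6,-0.2]]
```

```bash
python3 -m inch '[[8,-1,2,0,-6.6,0],[8,-1,1,0,-6.6,0],[7,-1,0,0,-6.6,0],[7,-1,-2,0,-6.6,0],[7,-1,-4,0,-6.6,0],[6,-1,-5,0,-6.6,0],[6,-1,-5,0,-6.6,0],[5,-1,-6,0,-6.6,0],[0,0,0,0,0,0],[0,0,0,0,0,0]]'
python3 - <<'E'
from plan import *
where()
p=manip.read_camera('top'); cv2.imwrite('pics/t43.png',cv2.resize(p['frame'][110:230,110:260],None,fx=4,fy=4,interpolation=cv2.INTER_CUBIC))
P,Q,s=cur()
rows(*scoop([.63,.20,.19],45,5),n=7)
E
```

```text
time_s: 43.77
tool_pos: [0.5622, 0.2038, 0.2086]
eef_rot: [3.136, 0.364, 1.014]
wrist_force: [0.4, -1.0, -1.1]
finger_gap: 0.0194
lip [0.6167 0.2909 0.1058] yaw 58.1 pitch 32.8 roll -0.3 q [-0.46  0.6  -0.07  1.46  0.22  1.41 -1.14] F [ 0.4 -1.  -1.1] gap 0.0194 t 43.77
dist 109.9 mm ang 30.7 rows 7
[[-15,4,2,0.3,3.9,1.9],[-15,5,1,0.3,3.9,1.9],[-15,5,0,0.3,3.9,1.9],[-15,6,-1,0.3,3.9,1.9],[-14,6,-2,0.3,3.9,1.9],[-14,7,-3,0.3,3.9,1.9],[-13,7,-4,0.3,3.9,1.9]]
```

View pics/t43.png

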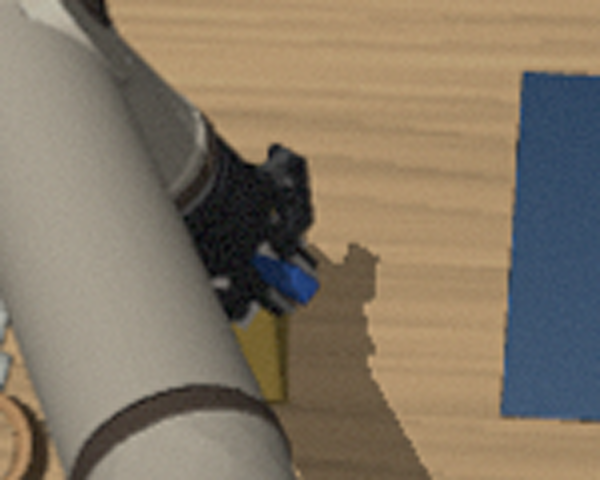

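```bash
python3 -m inch '[[-12,0,-22,0,0,0],[-14,3,-12,0.3,3.9,1.9],[-15,5,0,0.3,3.9,1.9],[-15,6,0,0.3,3.9,1.9],[-14,6,-1,0.3,3.9,1.9],[-14,7,-2,0.3,3.9,1.9],[-13,7,-2,0.3,3.9,1.9]]'
python3 full.py top 44
python3 - <<'E'
from plan import *
where()
p=manip.read_camera('scene'); cv2.imwrite('pics/s44.png',cv2.resize(p['frame'][110:260,280:470],None,fx=4,fy=4,interpolation=cv2.INTER_CUBIC))
EE=0
E
```

```text
time_s: 44.4
tool_pos: [0.5362, 0.12, 0.2688]
eef_rot: [3.139, -0.077, 0.813]
wrist_force: [-0.0, -0.1, -2.6]
finger_gap: 0.019
[166.29 161.74] 68 [0.668 0.292 0.029]
[151.03 166.6 ] 124 [0.653 0.337 0.029]
[150.5  190.92] 64 [0.573 0.332 0.03 ]
44.45
lip [0.6296 0.2111 0.2199] yaw 46.0 pitch 7.6 roll -0.2 q [-0.19  0.21 -0.05  1.84 -0.03  1.03 -0.99] F [-4.3 -6.3 -3.1] gap 0.0193 t 44.45
```

View pics/f44.png

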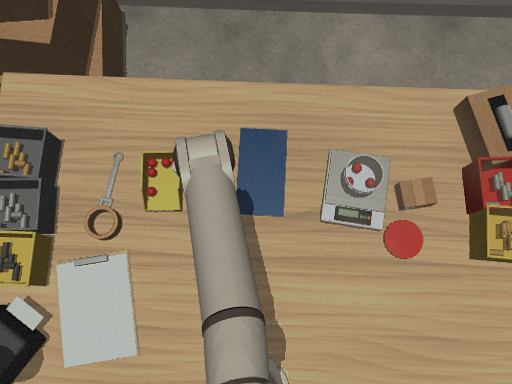

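View pics/s44.png

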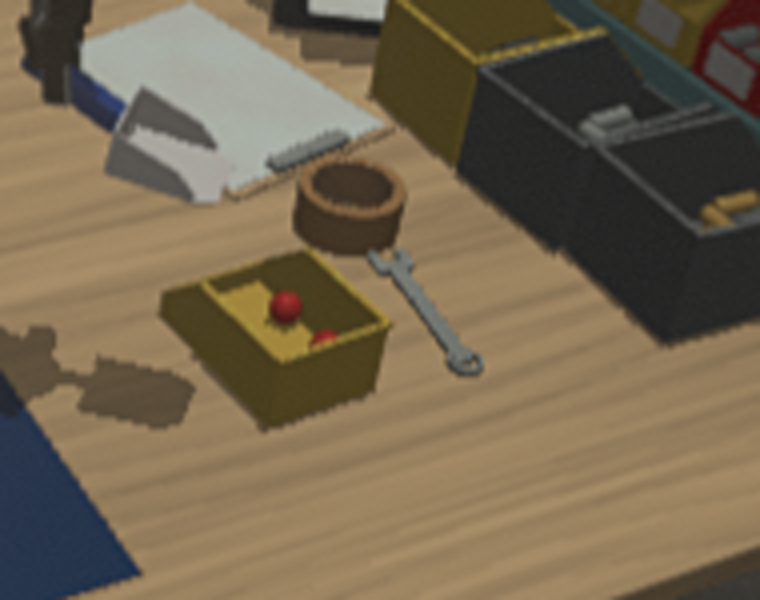

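```bash
python3 - <<'E'
from plan import *
from sim import track,scoopp
q=manip.sense()['joint_positions']
q1,e,a=track(q,*scoopp([.72,-.008,.05],12,0),12);print(q1.round(2),e)
q2,e,a=track(q1,*scoopp([.72,-.008,.003],12,0),5);print(q2.round(2),e)
rows(*scoop([.72,-.008,.05],12,0),n=12)
E
```

```text
[ 0.02  0.45  0.07  2.04 -0.23  0.46 -1.09] 2.0694109888817205e-05
[ 0.04  0.53  0.04  2.06 -0.26  0.37 -1.06] 2.1401476725242234e-06
dist 246.2 mm ang 35.0 rows 12
[[-8,11,15,-0.4,0.6,2.8],[-7,12,15,-0.4,0.6,2.8],[-7,12,15,-0.4,0.6,2.8],[-6,12,15,-0.4,0.6,2.8],[-6,12,15,-0.4,0.6,2.8],[-5,13,15,-0.4,0.6,2.8],[-5,13,15,-0.4,0.6,2.8],[-5,13,15,-0.4,0.6,2.8],[-4,13,15,-0.4,0.6,2.8],[-4,13,15,-0.4,0.6,2.8],[-3,13,15,-0.4,0.6,2.8],[-3,13,16,-0.4,0.6,2.8]]
```

```bash
python3 -m inch '[[-8,11,15,-0.4,0.6,2.8],[-7,12,15,-0.4,0.6,2.8],[-7,12,15,-0.4,0.6,2.8],[-6,12,15,-0.4,0.6,2.8],[-6,12,15,-0.4,0.6,2.8],[-5,13,15,-0.4,0.6,2.8],[-5,13,15,-0.4,0.6,2.8],[-5,13,15,-0.4,0.6,2.8],[-4,13,15,-0.4,0.6,2.8],[-4,11,13,-0.4,0.6,2.8],[-2,6,8,-0.4,0.4,2],[0,0,0,0,0,0]]'
python3 - <<'E'
from plan import *
where()
rows(*scoop([.722,-.008,.012],12.5,0),n=4)
p=manip.read_camera('top'); cv2.imwrite('pics/t45.png',cv2.resize(p['frame'][110:230,110:300],None,fx=4,fy=4,interpolation=cv2.INTER_CUBIC))
E
```

```text
time_s: 45.5
tool_pos: [0.5695, -0.0328, 0.1175]
eef_rot: [3.131, -0.224, 0.231]
wrist_force: [-1.1, -0.3, -0.6]
finger_gap: 0.0189
lip [ 0.7083 -0.0008  0.089 ] yaw 13.1 pitch -0.8 roll -0.6 q [-0.03  0.36  0.08  2.05 -0.16  0.51 -1.16] F [-1.1 -0.3 -0.6] gap 0.0189 t 45.5
dist 76.4 mm ang 1.2 rows 4
[[-1,2,19,0.1,-0.2,0.2],[-1,2,19,0.1,-0.2,0.2],[-1,2,19,0.1,-0.2,0.2],[-1,2,19,0.1,-0.2,0.2]]
```

View pics/t45.png

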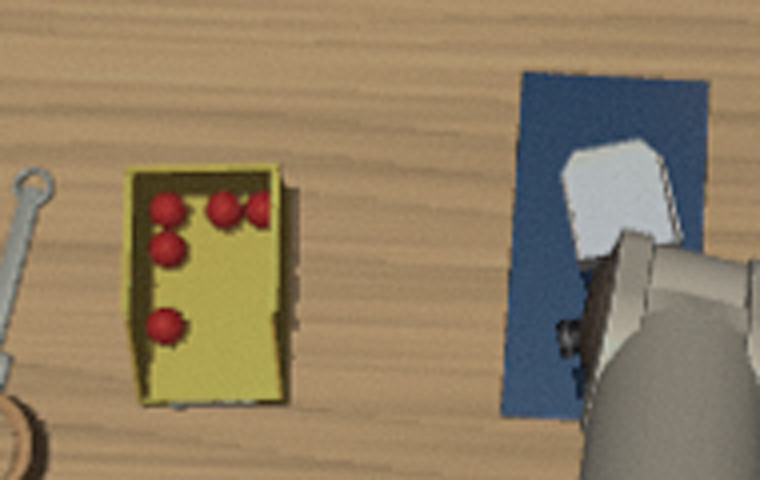

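```bash
python3 -m inch '[[-1,2,17,0.1,-0.1,0.2],[-1,2,18,0.1,-0.2,0.2],[-1,2,18,0.1,-0.2,0.2],[-1,1,12,0.1,-0.2,0],[-1,0,6,0,0,0],[0,0,0,0,0,0]]'
python3 - <<'E'
from plan import *
where()
rows(*scoop([.722,-.006,.003],12.5,0),n=3)
E
```

```text
time_s: 46.05
tool_pos: [0.5867, -0.0343, 0.0545]
eef_rot: [3.14, -0.225, 0.229]
wrist_force: [-0.0, 0.2, -0.8]
finger_gap: 0.0192
lip [ 0.7255 -0.0021  0.0261] yaw 13.1 pitch -0.9 roll -0.1 q [ 0.01  0.5   0.04  2.04 -0.21  0.4  -1.11] F [-0.   0.2 -0.8] gap 0.0192 t 46.05
dist 21.3 mm ang 1.1 rows 3
[[-3,1,6,-0,-0.3,0.2],[-3,1,7,-0,-0.3,0.2],[-3,1,7,-0,-0.3,0.2]]
```

```bash
python3 -m inch '[[-2,1,6,0,-0.3,0],[-2,1,6,0,-0.3,0],[-1,0,5,0,-0.3,0],[0,0,2,0,0,0],[0,0,0,0,0,0]]'
python3 -c "
from plan import *
where()"
```

```text
time_s: 46.47
tool_pos: [0.588, -0.0357, 0.0362]
eef_rot: [3.139, -0.212, 0.231]
wrist_force: [0.4, -0.4, -1.2]
finger_gap: 0.0192
lip [ 0.7264 -0.0033  0.0059] yaw 13.2 pitch -0.1 roll -0.1 q [ 0.02  0.54  0.04  2.03 -0.21  0.38 -1.1 ] F [ 0.4 -0.4 -1.2] gap 0.0192 t 46.47
```

```bash
python3 -m inch '[[0,0,2,0,0,0],[0,0,1,0,0,0],[0,0,0.5,0,0,0],[0,0,0,0,0,0]]'
python3 -c "
from plan import *
where()"
```

```text
time_s: 46.8
tool_pos: [0.5897, -0.0354, 0.0335]
eef_rot: [3.139, -0.214, 0.232]
wrist_force: [-0.6, -0.8, -1.5]
finger_gap: 0.0194
lip [ 0.7281 -0.0029  0.0035] yaw 13.3 pitch -0.2 roll -0.2 q [ 0.02  0.54  0.04  2.02 -0.21  0.38 -1.1 ] F [-0.6 -0.8 -1.5] gap 0.0194 t 46.8
```

Within about 0.5 mm of the mat. Lower a touch more, then release.

```bash
python3 -m inch '[[0,0,1,0,0,0],[0,0,0.5,0,0,0],[0,0,0,0,0,0]]'; python3 -m inch '[[0,0,0,0,0,0],[0,0,0,0,0,0],[0,0,0,0,0,0],[0,0,0,0,0,0],[0,0,0,0,0,0],[0,0,0,0,0,0],[0,0,0,0,0,0],[0,0,0,0,0,0]]' -1
```

```text
time_s: 47.05
tool_pos: [0.5911, -0.0353, 0.0334]
eef_rot: [3.138, -0.216, 0.232]
wrist_force: [0.6, 0.6, -1.1]
finger_gap: 0.0192
time_s: 47.72
tool_pos: [0.592, -0.0355, 0.0335]
eef_rot: [3.137, -0.218, 0.232]
wrist_force: [-0.3, -0.2, -0.0]
finger_gap: 0.0856
```

```bash
python3 -m inch '[[0,0,-6,0,0,0],[0,0,-14,0,0,0],[0,0,-25,0,0,0],[0,0,-30,0,0,0],[0,0,-30,0,0,0],[0,0,-30,0,0,0],[-20,0,-20,0,0,0],[-20,0,-10,0,0,0],[0,0,0,0,0,0]]' -1
python3 - <<'E'
from plan import *
where()
p=manip.read_camera('top'); cv2.imwrite('pics/t48.png',p['frame'])
for t in ['scoop_grip','scoop_lip','jar','knob0','lid','carton','tape','wrench']:
    r=manip.spot_point(p,t); print(t,[(round(q['score'],2),np.round(w2c(p,q['location']),3).tolist()) for q in r[:(8 if t=='knob0' else 1)]])
p=manip.read_camera('scene'); cv2.imwrite('pics/s48.png',cv2.resize(p['frame'][120:290,100:420],(800,425),interpolation=cv2.INTER_CUBIC))
E
```

```text
time_s: 48.47
tool_pos: [0.5155, -0.0524, 0.1946]
eef_rot: [3.138, -0.216, 0.232]
wrist_force: [-0.9, -0.2, -1.1]
finger_gap: 0.0851
lip [ 0.6539 -0.0198  0.1649] yaw 13.3 pitch -0.4 roll -0.2 q [-0.01  0.16  0.11  2.1  -0.14  0.68 -1.14] F [-0.9 -0.2 -1.1] gap 0.0851 t 48.47
scoop_grip [(0.59, [0.598, -0.034, 0.05])]
scoop_lip [(0.72, [0.733, 0.0, 0.006])]
jar [(0.61, [0.626, -0.298, 0.05])]
knob0 [(0.61, [0.638, 0.339, 0.018]), (0.59, [0.673, 0.263, 0.018]), (0.56, [0.663, 0.339, 0.019]), (0.55, [0.615, -0.335, 0.067]), (0.49, [0.655, -0.287, 0.065]), (0.43, [0.576, 0.335, 0.023]), (0.41, [0.619, -0.266, 0.061]), (0.38, [0.668, 0.296, 0.019])]
lid [(0.43, [0.598, -0.473, 0.001])]
carton [(0.72, [0.595, -0.478, -0.0])]
tape [(0.78, [0.477, 0.471, 0.004])]
wrench [(0.56, [0.613, 0.465, 0.002])]
```

View pics/t48.png

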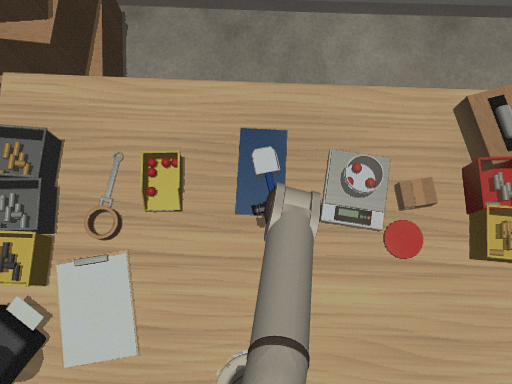

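View pics/s48.png

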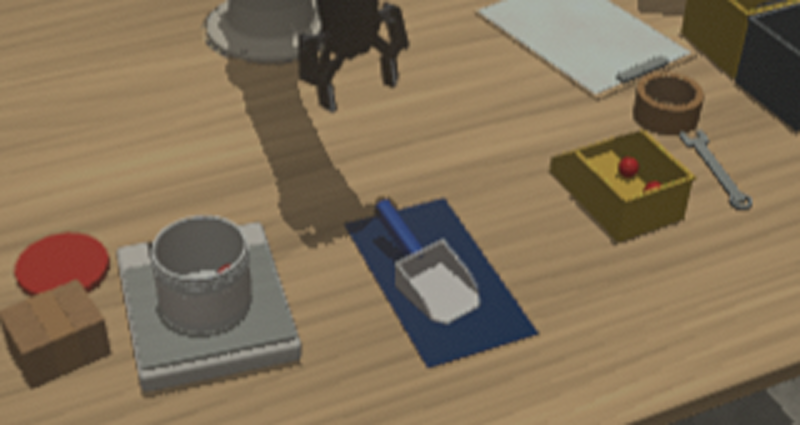

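```bash
python3 -c "
from rig import manip
print(manip.hand_in(), manip.sense()['time_s'])"
```

```text
the job is handed in; nothing more can be done
the job is handed in; nothing more can be done
```

The job is handed in, at about 49 s on the robot's clock, but **three knobs spilled onto the bench on the way**, which breaks "spilling none" if that is judged strictly.

- **The spill:** I scooped three knobs from the bin. As I lifted the scoop out of the bin, three other knobs went over its back wall. They rolled and stopped on the bench. I poured the first three into the jar. I then picked the strays up one at a time with fast passes of the scoop, never the gripper, and tipped each back into the bin. On the first of those passes I knocked one knob about 0.4 m. It stopped where the black stock bin shows in the pictures. I collected it there without any contact force showing on the scoop.
- **Last checks before hand-in:**
  - The top picture and the detector agreed on 3 knobs in the jar and 5 in the bin, so all eight are accounted for.
  - The jar stood on the scale's pan.
  - The empty scoop lay flat and right way up on the mat.
  - The gripper was open and touching nothing.
- **Bystanders:** The tape, carton and wrench measured within about 4 mm of their first positions.
- **One disagreement:** The detector's last reading for the lid fell on the carton, with a low score of 0.43. Both pictures show the lid in its original place.

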